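# Unload the battery charging station

### The job

First switch the charging station off by turning the selector on its roof until its white pointer stands at the long white bar mark. Then lift the loose dust hood off the front of the station and stand it upright on the rubber mat, draw every battery pack out of its bay sideways through the front opening and lay it flat, contacts up, on the floor of the plywood crate, none on top of another. When all packs are in the crate, put the hood back squarely over the bay openings as it stood before, and leave the tin and the tape measure alone.

Things in the scene. Friction and masses are not known exactly. Their poses are not given: they have to be found in the camera images.
- station: fixed charging station on the bench (z = 0), 120 x 314 x 66 mm (x, y, z). Origin: centre of its underside. Four bays with centres at y = -114, -38, 38, 114 mm, each 66 mm wide, 50 mm high, 108 mm deep, open only at the front (face at x = -60 mm, looking to -x) and closed by the roof; bay floor 8 mm above the bench
- selector (a joint): angle (rad) of the selector knob on the station's roof, 0 to 3.0, growing clockwise seen from above; friction (0.06 N m) holds it anywhere. At 0 its white pointer points along the station's -x, at 1.57 along its +y. The long white bar mark (off) is at 1.5; round dots at 0.3 (charge) and 2.7 (boost)
- selector_grip (a point): point on the selector's vertical axis at gripping height, 103 mm above the bench, at x = 12 mm, y = 0 of the station. The grip is an upright bar 42 mm long (along the pointer), 14 mm thick, 32 mm tall, its top 7 mm above this point, on a disc 44 mm across
- hood: loose sheet metal dust hood, 550 g: top 64 x 314 mm (x, y) 75 mm up, front wall (at x = -32 mm), two end walls, open below and behind (+x); a foot 8 mm thick runs before the front wall to x = -68 mm. Origin: on its lower edge, below the middle of its top. It starts on the bench over the pull tabs, aligned with the station, origin at x = -96 mm, y = 0 of the station (4 mm gap to its face)
- hood_handle (a point): grip point of the hood's black handle, 103 mm above the hood's lower edge, at x = -24 mm, y = 0 of the hood, nearly over its centre of mass. The handle is an upright slab 14 mm thick (hood x), 90 mm long (hood y), rising from 75 to 115 mm
- hood_front (a point): middle of the outside of the hood's front wall (hood x = -32 mm), 30 mm up
- pack1: black battery pack, may be absent, 210-350 g. Body 90 x 60 x 46 mm; a grey pull tab 16 mm wide (y), 12 to 44 mm above the underside, runs 40 mm out from the middle of its -x end (130 mm over all). Origin: centre of the body's underside; +x away from the tab, z up (steel contacts on top). It starts in a bay, aligned with the station; only the tab sticks out of the opening
- pack2: black battery pack, may be absent, 210-350 g. Body 90 x 60 x 46 mm; a grey pull tab 16 mm wide (y), 12 to 44 mm above the underside, runs 40 mm out from the middle of its -x end (130 mm over all). Origin: centre of the body's underside; +x away from the tab, z up (steel contacts on top). It starts in a bay, aligned with the station; only the tab sticks out of the opening
- pack3: black battery pack, may be absent, 210-350 g. Body 90 x 60 x 46 mm; a grey pull tab 16 mm wide (y), 12 to 44 mm above the underside, runs 40 mm out from the middle of its -x end (130 mm over all). Origin: centre of the body's underside; +x away from the tab, z up (steel contacts on top). It starts in a bay, aligned with the station; only the tab sticks out of the opening
- pack4: black battery pack, may be absent, 210-350 g. Body 90 x 60 x 46 mm; a grey pull tab 16 mm wide (y), 12 to 44 mm above the underside, runs 40 mm out from the middle of its -x end (130 mm over all). Origin: centre of the body's underside; +x away from the tab, z up (steel contacts on top). It starts in a bay, aligned with the station; only the tab sticks out of the opening
- pack1_tab (a point): on pack1: the grip point of its pull tab (65 mm along the pack's -x from the pack's origin, 34 mm above the pack's underside)
- pack2_tab (a point): on pack2: the grip point of its pull tab (65 mm along the pack's -x from the pack's origin, 34 mm above the pack's underside)
- pack3_tab (a point): on pack3: the grip point of its pull tab (65 mm along the pack's -x from the pack's origin, 34 mm above the pack's underside)
- pack4_tab (a point): on pack4: the grip point of its pull tab (65 mm along the pack's -x from the pack's origin, 34 mm above the pack's underside)
- crate: fixed open plywood crate, outside 332 x 162 mm (x, y), 50 mm tall, walls and floor 6 mm. Origin: centre of its underside. Room for four packs side by side, their length along the crate's y
- mat: fixed flat black rubber mat, 350 x 150 x 3 mm (x, y, z), origin centre of its underside; the hood stands here meanwhile, its length along the mat's x
- tin: loose steel tin, 70 mm across, 70 mm tall, a bystander near the robot; origin centre of its underside
- tape: loose yellow tape measure, 70 x 35 x 60 mm, a bystander near the robot; origin centre of its underside

How it is judged:
By the outcome, as a careful person would: the job done as asked, in the order asked, and still so for the second after the job is handed in, with the robot touching nothing.
Of pack1, pack2, pack3, pack4 only 3 to 4 are there at a start; the rules pass over those that are not, and their reading is None.
At some moment in a run one of hood may be knocked a few centimetres aside while the robot is not near it.
Once in a run the grip may slacken for a moment while it holds something.
It also fails if it takes over 210 s, if anything falls off the work surface, if the arm or the gripper's body presses on something with over 40 N, if the wrist force passes 120 N, or if a joint passes its speed limit or range.

### The arm

A 6-joint arm with a two-finger parallel gripper is mounted at the origin on the work surface. World frame = base frame: x ahead of the robot, y to its left, z up, the work surface at z = 0. Lengths are in m, angles in rad, forces in N, time in s.
With the tool pointing down it reaches from about 0.375 to 0.975 m from the base axis. Payload 3.8 kg.
Tool frame: the origin (TCP) lies on the centre line of the jaws, within the pads' length; the fingertips stand 8 mm ahead of it and the grasp point (between the pads) lies 11 mm behind it; z points along the fingers, y is the direction in which the jaws open and shut (so a half turn about z gives the same grasp; the last joint's range is limited). The gripper opens to 85 mm and grips with 20 to 120 N. Pads are 22 mm wide; open, the fingers measure 114 mm over their backs; the gripper's body (76 mm by 85 mm) begins 54 mm behind the grasp point. The pads swing forward as they close: fully open they stand 13 mm farther back than shut.
Start: joints at [1.143, 0.264, 1.604, -0, 1.274, -0.037], TCP at [0.257, 0.624, 0.239] pointing down, gripper open.
Joint ranges: [-2.63, 2.63], [-0.94, 2.18], [0.31, 2.57], [-1.31, 4.45], [0, 2.66], [-2.55, 2.55]. Speed limits (rad/s): [2.57, 2.57, 3.14, 3.14, 3.14, 3.14].

### API

Orientations are given as a rotation vector (axis times angle).
In Python, from workcell import bot gives the robot as it stands.
- The arm moves only by the tool arm_command, never from a script. Its arguments are lists of equal length, an entry for each row: "slide": the shift along the tool's x, y, z in m, a list of three; "angular": the turn, a rotation vector about the tool's x, y, z in degrees, a list of three; "hand": the finger opening in m, from 0 to 0.0854. A call has exactly 8 rows; each row shifts and turns the pose as measured when the row begins, along the tool's axes as they then stand; what a row does not reach is not made up. A row lasts 1/10 s, in which the tool goes at most 50 mm and 8.59 degrees, less where a joint would pass 70% of its speed; a pose out of reach is approached as far as the arm can. A call is refused whole if a number of a shift passes 0.05 or a number of a turn 8.59, either way. A call with a gripper value outside its range is refused whole. The fingers move at their own pace and stop on an object; "squeeze" is the grip in N (left out, the last holds). Time passes only in rows, so rows that do not move let the fingers close, or fill a call up. It gives the time, the measured TCP pose, the force and the opening at its end, in the units of the state.
- bot.read_state(): the state, without advancing time (a new reading comes with each control period).
- bot.read_camera(name): name is "scene" or "top" or "wrist"; returns the picture (400x640x3 uint8, red, green, blue); there is no depth.
- bot.get_calibration(name): a dict with "fx", "fy", "cx", "cy" (pixels), "k1" (the pictures are not rectified: a ray, as slopes to the right and down, at radius r is drawn at 1 + k1 r^2 times it, then the intrinsics apply), "R" (3x3) and "t" (3): a world point X has camera coordinates R X + t. Camera axes: x right, y down, z forward; pixel columns grow to the right and rows downward; lengths in m; the calibration is good to about 2 mm. A picture is of the moment at which its call begins: read the wrist's pose just before it. get_calibration takes no time and is no camera call; for the wrist camera it gives the pose at the moment of the call.
- bot.finish_job(): hands the job in, once; it reports no verdict.
The state is a dict: "time": time; "q": joint angles; "joint_vel": joint speeds; "joint_torque": joint torques, N m; "tool_pos": TCP position; "tcp_rot": TCP orientation; "wrist_force": force on the tool from outside, world axes, zero at the start; "torque": the same for the moment, N m; "width": opening from 0.0 (shut) to 1.0 (fully open).
Only numpy, scipy, OpenCV 4.12 (cv2) and the standard library are available. Lean on these libraries where they do the work, as an engineer would, in place of code of your own. Each camera call takes 0.05 s, during which the arm holds its last target.

## Working session

There is one attempt and no reset: what is moved stays moved. The work goes in short steps, Python scripts to look and compute and a tool call to move; the robot and the scene stay as the last step left them, time stands still between calls to the robot, and variables do not carry over. Pictures are saved under pics/ and viewed, and the job is handed in when it is done.

Besides the shell and the picture viewer there is one more tool, called after "Emit:" by a JSON object that holds its "op" and its "data". arm_command: Moves the arm, as the interface text tells. Its arguments: {"type":"object","properties":{"slide":{"type":"array","items":{"type":"array","items":{"type":"number"}}},"angular":{"type":"array","items":{"type":"array","items":{"type":"number"}}},"hand":{"type":"array","items":{"type":"number"}},"squeeze":{"type":"number"}},"required":["slide","angular","hand"]}

```bash
ls; mkdir -p pics; python3 - <<'E'
from workcell import bot
import cv2,numpy as np
s=bot.read_state();print({k:np.round(v,3) for k,v in s.items()})
for n in ["scene","top","wrist"]:
    c=bot.get_calibration(n);print(n,c)
    im=bot.read_camera(n);cv2.imwrite(f"pics/{n}0.png",im[:,:,::-1])
E
```

```text
pics
{'time': np.float64(0.0), 'q': array([ 1.143,  0.265,  1.605, -0.   ,  1.274, -0.037]), 'joint_vel': array([ 0.002,  0.   ,  0.001, -0.   ,  0.   ,  0.001]), 'joint_torque': array([ 0.0000e+00, -5.1514e+01, -3.6730e+01, -0.0000e+00,  1.4000e-02,
        0.0000e+00]), 'tool_pos': array([0.257, 0.623, 0.238]), 'tcp_rot': array([-6.100e-01, -3.081e+00,  3.000e-03]), 'wrist_force': array([-0.693,  0.141, -0.197]), 'torque': array([ 0.019, -0.016,  0.001]), 'width': np.float64(1.0)}
scene {'fx': 499.7310184423549, 'fy': 499.7310184423549, 'cx': 317.9249167978942, 'cy': 194.60881653523415, 'k1': 0.0009743476952960356, 'R': array([[ 0.70393261,  0.71014947, -0.01290811],
       [ 0.56219321, -0.56819413, -0.60091117],
       [-0.43407106,  0.41574411, -0.79921158]]), 't': array([-0.38266905, -0.26400231,  1.50322233])}
top {'fx': 519.3685176676792, 'fy': 519.3685176676792, 'cx': 322.0764640370411, 'cy': 202.82490255859955, 'k1': -0.04131023733137754, 'R': array([[ 0.028816  , -0.99954732, -0.00864856],
       [-0.98875741, -0.02723279, -0.14702773],
       [ 0.14672565,  0.01278808, -0.98909456]]), 't': array([-0.01019877,  0.54665186,  1.15975672])}
wrist {'fx': 357.9015699858811, 'fy': 357.9015699858811, 'cx': 320.8987498738341, 'cy': 201.18423106012585, 'k1': -0.05994251944503474, 'R': array([[ 0.38038   ,  0.92482822, -0.00195669],
       [ 0.88846925, -0.36483657,  0.27841815],
       [ 0.25677509, -0.10764316, -0.96045797]]), 't': array([-0.67367759, -0.0375861 ,  0.37795061])}
```

View pics/top0.png

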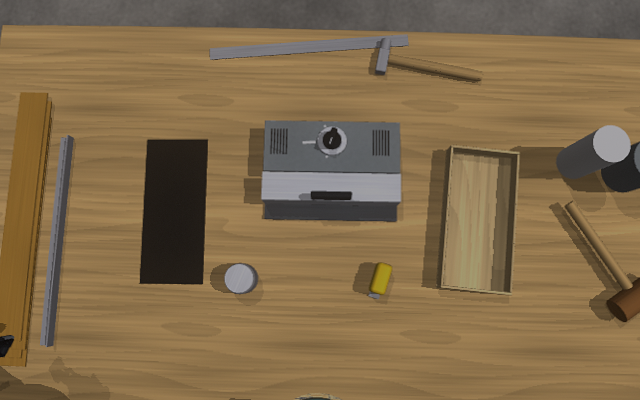

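View pics/scene0.png

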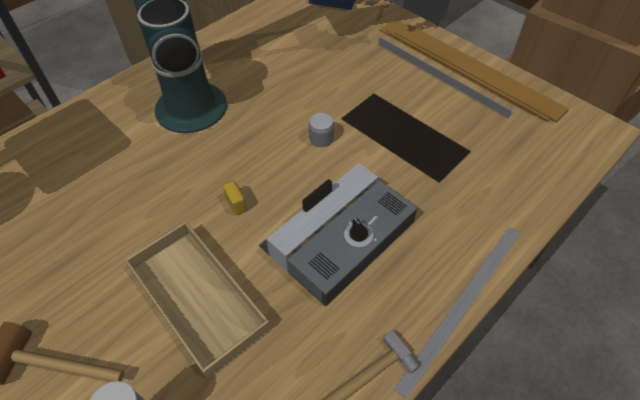

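View pics/wrist0.png

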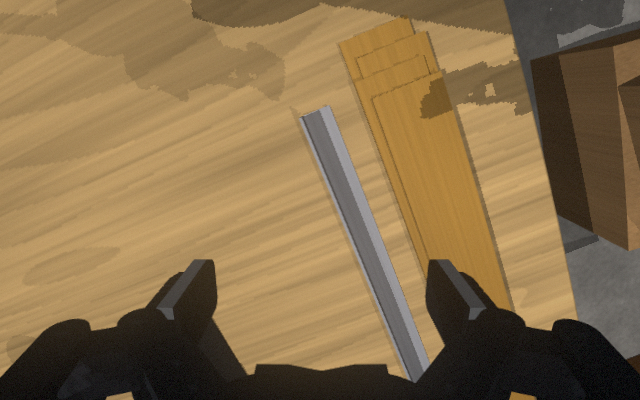

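The top view shows the mat on the left (about 175,210), the station in the centre (332,145) with the hood in front of it (332,187), the crate on the right (480,220), the tin at (240,279) and the tape at (381,279). I'll zoom in next to pick features.

```bash
cat > h.py <<'E'
from workcell import bot
import cv2,numpy as np
from scipy.optimize import least_squares
from scipy.spatial.transform import Rotation as Ro
def proj(c,X):
    X=np.atleast_2d(X).astype(float); p=X@np.array(c['R']).T+c['t']
    u=p[:,:2]/p[:,2:]; r2=(u**2).sum(1,keepdims=True); u=u*(1+c['k1']*r2)
    return u*[c['fx'],c['fy']]+[c['cx'],c['cy']]
def ray(c,uv):
    uv=np.atleast_2d(uv).astype(float); d=(uv-[c['cx'],c['cy']])/[c['fx'],c['fy']]
    u=d.copy()
    for _ in range(10): u=d/(1+c['k1']*(u**2).sum(1,keepdims=True))
    D=np.c_[u,np.ones(len(u))]@np.array(c['R']); o=-np.array(c['R']).T@c['t']
    return o,D
def onz(c,uv,z):
    o,D=ray(c,uv); s=(z-o[2])/D[:,2]; return o+D*s[:,None]
def place(p,L):
    x,y,a=p; L=np.atleast_2d(L).astype(float); R=np.array([[np.cos(a),-np.sin(a),0],[np.sin(a),np.cos(a),0],[0,0,1]])
    return L@R.T+[x,y,0]
def fit(obs,p0):
    """obs: list of (cal, local pts, px)"""
    f=lambda p: np.concatenate([(proj(c,place(p,L))-px).ravel() for c,L,px in obs])
    r=least_squares(f,p0,x_scale=[.01,.01,.01],loss='soft_l1'); return r.x,f(r.x).reshape(-1,2)
def snap(name,tag):
    c=bot.get_calibration(name); im=bot.read_camera(name)[:,:,::-1].copy()
    cv2.imwrite(f'pics/{tag}.png',im); return c,im
def crop(im,x0,y0,x1,y1,f,tag):
    o=cv2.resize(im[y0:y1,x0:x1],None,fx=f,fy=f,interpolation=cv2.INTER_CUBIC)
    for k in range((x0+9)//10*10,x1,10): cv2.line(o,(int((k-x0)*f),0),(int((k-x0)*f),8 if k%50 else 18),(0,0,255),1)
    for k in range((y0+9)//10*10,y1,10): cv2.line(o,(0,int((k-y0)*f)),(8 if k%50 else 18,int((k-y0)*f)),(0,0,255),1)
    cv2.imwrite(f'pics/{tag}.png',o)
def st():
    s=bot.read_state();R=Ro.from_rotvec(s['tcp_rot']).as_matrix()
    print('t',round(float(s['time']),2),'pos',np.round(s['tool_pos'],4),'F',np.round(s['wrist_force'],1),'w',round(float(s['width']),3),'q',np.round(s['q'],2))
    print('x',np.round(R[:,0],3),'y',np.round(R[:,1],3),'z',np.round(R[:,2],3)); return s,R
E
python3 - <<'E'
from h import *
t=cv2.imread('pics/top0.png');s=cv2.imread('pics/scene0.png')
crop(t,250,110,410,230,5,'t0a');crop(s,255,155,425,305,4.5,'s0a');crop(t,430,135,530,305,3.5,'t0b');crop(t,130,130,260,300,3.5,'t0c')
E
```

```text
(no output)
```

View pics/t0a.png

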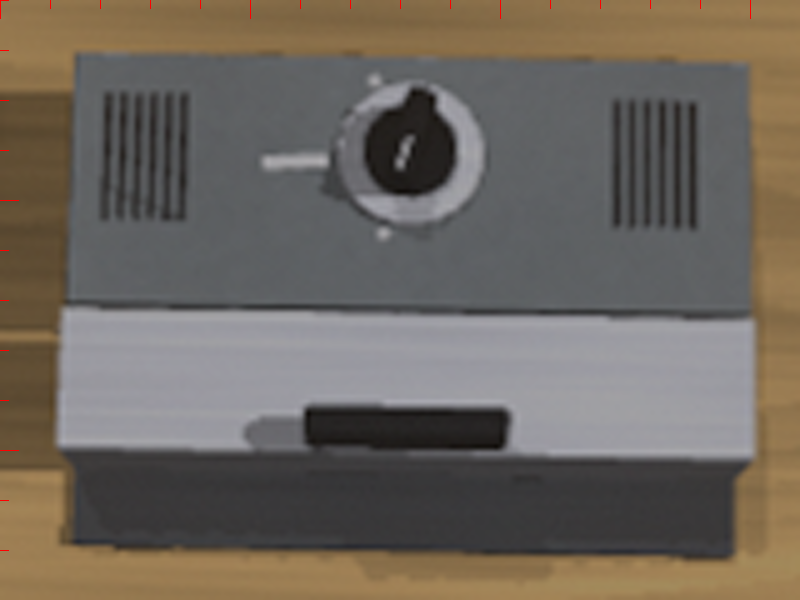

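View pics/s0a.png

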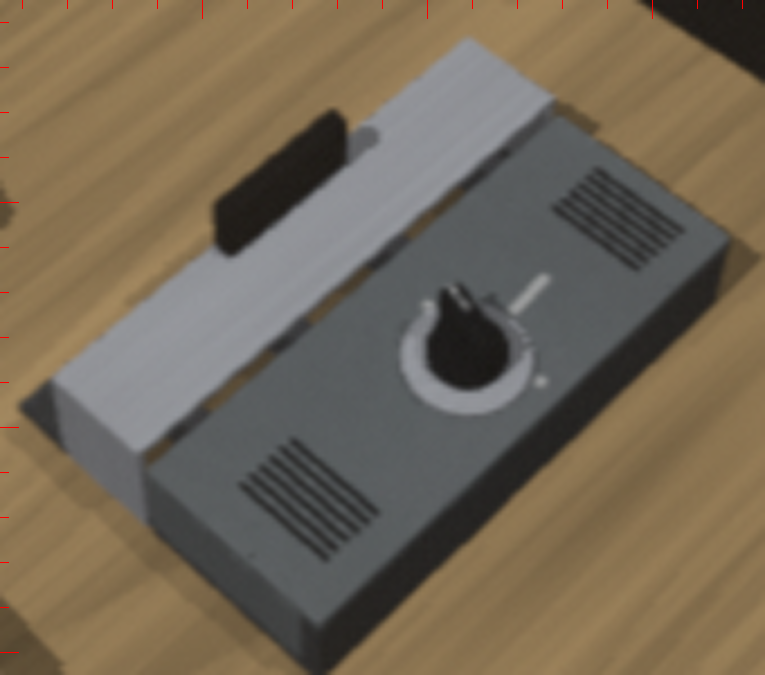

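View pics/t0b.png

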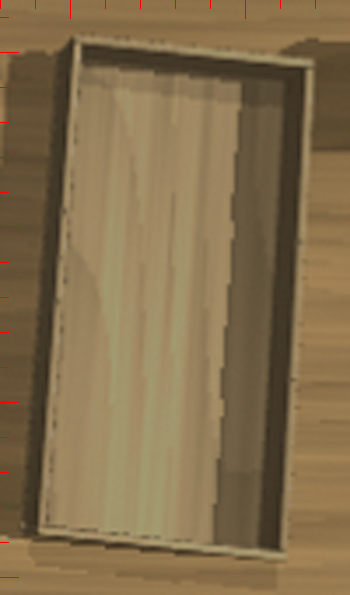

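View pics/t0c.png

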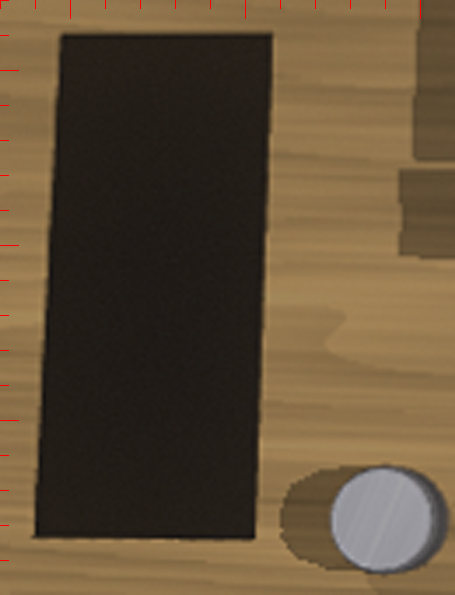

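The pictures show the roof, hood, crate and mat corners clearly. The selector's pointer is near the front (charge) dot. I'll fit the planar poses.

```bash
cat > fit0.py <<'E'
from h import *
T=bot.get_calibration('top');S=bot.get_calibration('scene')
def P(pts,x0,y0,f): return (np.array(pts,float)+.5)/f-.5+[x0,y0]
ta=lambda p:P(p,250,110,5); sa=lambda p:P(p,255,155,4.5); tb=lambda p:P(p,430,135,3.5); tc=lambda p:P(p,130,130,3.5)
h,w=.06,.157
obs=[(T,[[h,w,.066],[h,-w,.066]],ta([[76,54],[748,63]])),(S,[[h,w,.066],[h,-w,.066],[-h,-w,.066],[-h,w,.066]],sa([[732,240],[316,627],[147,470],[555,115]]))]
st_,r=fit(obs,[.62,0,0]);print('station',np.round(st_,4),np.round(r,1).tolist())
for o in obs: print(np.round(fit([o],st_)[0],4))
h=.032
obs=[(T,[[h,w,.075],[h,-w,.075],[-h,-w,.075],[-h,w,.075]],ta([[62,308],[755,320],[755,460],[57,446]])),(S,[[h,w,.075],[h,-w,.075],[-h,-w,.075],[-h,w,.075]],sa([[555,100],[140,453],[55,383],[470,38]]))]
ho,r=fit(obs,[.5,0,0]);print('hood',np.round(ho,4),np.round(r,1).tolist())
for o in obs: print(np.round(fit([o],ho)[0],4))
print('hood expected',np.round(place(st_,[[-.096,0,0]]),4))
h,w=.166,.081
cr,r=fit([(T,[[h,w,.05],[h,-w,.05],[-h,-w,.05],[-h,w,.05]],tb([[75,38],[312,62],[285,555],[40,532]]))],[.5,-.4,0]);print('crate',np.round(cr,4),np.round(r,1).tolist())
h,w=.175,.075
ma,r=fit([(T,[[h,w,.003],[h,-w,.003],[-h,-w,.003],[-h,w,.003]],tc([[62,35],[272,35],[255,539],[36,538]]))],[.5,.4,0]);print('mat',np.round(ma,4),np.round(r,1).tolist())
print('tin',onz(T,tc([[382,519]]),.07),'tape',onz(T,[[381,279]],.06))
E
python3 fit0.py
```

```text
station [ 0.6774 -0.0149  0.0125] [[0.3, -1.2], [1.3, -1.2], [-0.4, -1.3], [0.4, -0.5], [-0.9, -0.2], [0.4, -0.8]]
[ 0.6746 -0.0132  0.0125]
[ 0.6789 -0.016   0.0081]
hood [ 0.5815 -0.0143  0.0104] [[0.1, -0.7], [0.1, -0.8], [0.2, -0.8], [0.0, -0.4], [0.0, -0.9], [-0.4, -0.1], [-0.8, -1.7], [-0.4, -0.8]]
[ 0.5799 -0.0142  0.0083]
[ 0.584  -0.0155  0.0131]
hood expected [[ 0.5815 -0.0161  0.    ]]
crate [ 0.5204 -0.3583 -0.078 ] [[-0.5, -1.5], [0.7, -1.1], [0.8, 1.6], [-1.0, 0.7]]
mat [0.525  0.359  0.0277] [[-0.4, -0.4], [0.4, -0.7], [0.3, 0.5], [-0.4, 0.5]]
tin [[0.36930157 0.18423094 0.07      ]] tape [[ 0.37614152 -0.13104025  0.06      ]]
```

```bash
cat > plan.py <<'E'
import sys
from h import *
def plan(pos,phi,step=.045,rot=8.0):
    """goal TCP pos, heading phi (deg) of tool x; tool down. prints rows in tool axes"""
    s,R=st(); p=np.array(s['tool_pos']); pos=np.array(pos,float)
    a=np.radians(phi); G=np.array([[np.cos(a),np.sin(a),0],[np.sin(a),-np.cos(a),0],[0,0,-1]])
    rv=Ro.from_matrix(R.T@G).as_rotvec(degrees=True); d=R.T@(pos-p)
    n=int(max(np.ceil(np.abs(d).max()/step),np.ceil(np.abs(rv).max()/rot),1))
    print('d tool mm',np.round(d*1000,1),'rotvec deg',np.round(rv,2),'n',n)
    Rk=R.copy();rows=[];dr=rv/n
    for k in range(n):
        rows.append(np.round(Rk.T@(pos-p)/n,4).tolist()); Rk=Rk@Ro.from_rotvec(dr,degrees=True).as_matrix()
    print('slide',rows);print('ang',np.round(dr,2).tolist())
if __name__=='__main__':
    a=[float(x) for x in sys.argv[1:]]; plan(a[:3],a[3],*a[4:])
E
python3 - <<'E'
from h import *
s,R=st();c=bot.get_calibration('wrist');o=-np.array(c['R']).T@c['t'];print(np.round(R.T@(o-s['tool_pos']),3)); print(np.round(np.array(c['R'])@R,3))
E
python3 plan.py 0.60 0.02 0.26 160
```

```text
t 0.15 pos [0.2569 0.6236 0.2382] F [0.  0.1 0.2] w 1.001 q [ 1.14  0.26  1.61 -0.    1.27 -0.04]
x [-0.925  0.381  0.   ] y [ 0.381  0.925 -0.002] z [-0.001 -0.002 -1.   ]
[ 0.07  -0.    -0.134]
[[ 0.001  1.    -0.   ]
 [-0.96   0.001 -0.278]
 [-0.278  0.     0.96 ]]
t 0.15 pos [0.2569 0.6236 0.2382] F [0.  0.1 0.2] w 1.001 q [ 1.14  0.26  1.61 -0.    1.27 -0.04]
x [-0.925  0.381  0.   ] y [ 0.381  0.925 -0.002] z [-0.001 -0.002 -1.   ]
d tool mm [-547.2 -427.4  -21. ] rotvec deg [-0.1  -0.01 -2.39] n 13
slide [[-0.0421, -0.0329, -0.0016], [-0.042, -0.033, -0.0016], [-0.0419, -0.0331, -0.0016], [-0.0418, -0.0333, -0.0016], [-0.0417, -0.0334, -0.0016], [-0.0416, -0.0335, -0.0016], [-0.0414, -0.0337, -0.0016], [-0.0413, -0.0338, -0.0016], [-0.0412, -0.0339, -0.0017], [-0.0411, -0.0341, -0.0017], [-0.041, -0.0342, -0.0017], [-0.0409, -0.0343, -0.0017], [-0.0408, -0.0345, -0.0017]]
ang [-0.01, -0.0, -0.18]
```

Emit:
{"op": "arm_command", "data": {"slide": [[-0.042, -0.033, -0.002], [-0.042, -0.033, -0.002], [-0.042, -0.033, -0.002], [-0.042, -0.033, -0.002], [-0.042, -0.033, -0.002], [-0.042, -0.033, -0.002], [-0.042, -0.034, -0.002], [-0.042, -0.034, -0.002]], "angular": [[0, 0, 0], [0, 0, 0], [0, 0, 0], [0, 0, 0], [0, 0, 0], [0, 0, 0], [0, 0, 0], [0, 0, 0]], "hand": [0.085, 0.085, 0.085, 0.085, 0.085, 0.085, 0.085, 0.085]}}

```text
time: 0.95
tool_pos: [0.4521, 0.273, 0.2494]
tcp_rot: [-0.591, -3.082, 0.007]
wrist_force: [1.5, 1.0, 0.4]
width: 0.995
```

```bash
python3 plan.py 0.66 -0.005 0.25 160
```

```text
t 0.95 pos [0.4521 0.273  0.2494] F [1.5 1.  0.4] w 0.995 q [ 0.5  -0.02  1.9  -0.    1.26 -0.69]
x [-0.929  0.37   0.002] y [ 0.37   0.929 -0.005] z [-0.004 -0.004 -1.   ]
d tool mm [-296.  -181.5   -0.3] rotvec deg [-0.28 -0.13 -1.7 ] n 7
slide [[-0.0423, -0.0259, -0.0], [-0.0422, -0.0261, -0.0001], [-0.0421, -0.0263, -0.0001], [-0.0419, -0.0265, -0.0001], [-0.0418, -0.0266, -0.0001], [-0.0417, -0.0268, -0.0001], [-0.0416, -0.027, -0.0001]]
ang [-0.04, -0.02, -0.24]
```

Emit:
{"op": "arm_command", "data": {"slide": [[-0.042, -0.026, 0], [-0.042, -0.026, 0], [-0.042, -0.026, 0], [-0.042, -0.026, 0], [-0.042, -0.026, 0], [-0.042, -0.026, 0], [-0.042, -0.026, 0], [0, 0, 0]], "angular": [[0, 0, -0.3], [0, 0, -0.3], [0, 0, -0.3], [0, 0, -0.3], [0, 0, -0.3], [0, 0, -0.3], [0, 0, 0], [0, 0, 0]], "hand": [0.05, 0.05, 0.05, 0.05, 0.05, 0.05, 0.05, 0.05]}}

```text
time: 1.75
tool_pos: [0.6638, -0.0131, 0.2478]
tcp_rot: [-0.55, -3.09, 0.008]
wrist_force: [0.3, -0.1, 0.1]
width: 0.587
```

```bash
python3 - <<'E'
from h import *
st();c,im=snap('wrist','w1')
import pickle;pickle.dump(c,open('w1.pkl','wb'))
E
```

```text
t 1.75 pos [ 0.6638 -0.0131  0.2478] F [ 0.3 -0.1  0.1] w 0.587 q [-0.05  0.24  1.62 -0.    1.29 -1.27]
x [-0.939  0.345  0.002] y [ 0.345  0.939 -0.005] z [-0.004 -0.005 -1.   ]
```

View pics/w1.png

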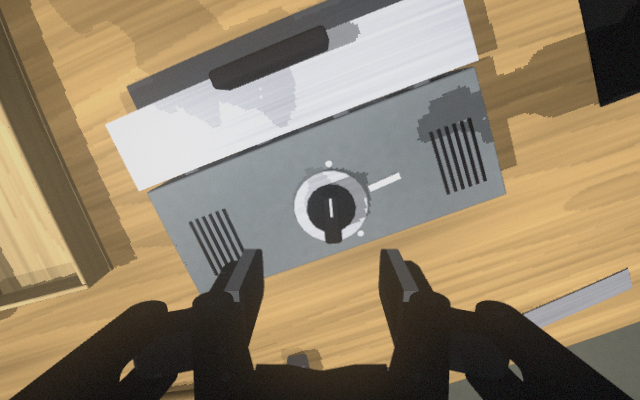

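The wrist picture shows the white pointer line at (331,198)-(332,218), about along tool x and toward the charge dot (328,163). The bar mark is at (370,190)-(400,176), and the roof corners are at (149,191), (475,68) and (506,192).

```bash
python3 - <<'E'
from h import *
im=cv2.imread('pics/w1.png');crop(im,290,140,420,260,6,'w1a');crop(im,130,50,240,220,3.5,'w1b');crop(im,430,40,530,220,3.5,'w1c')
E
```

```text
(no output)
```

View pics/w1a.png

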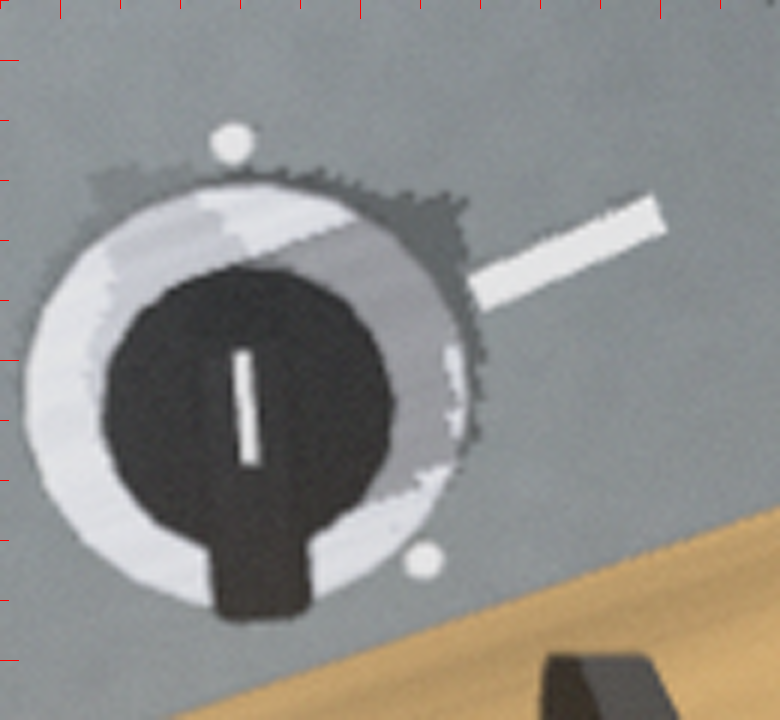

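View pics/w1b.png

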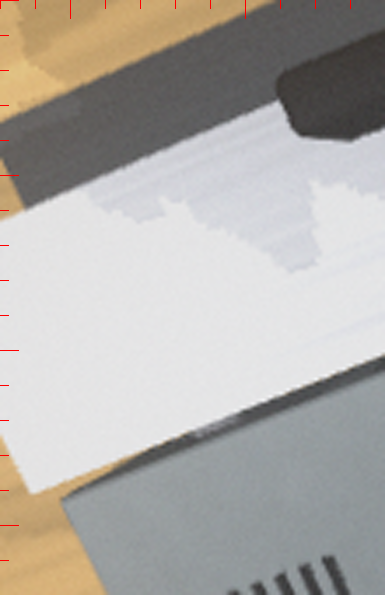

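View pics/w1c.png

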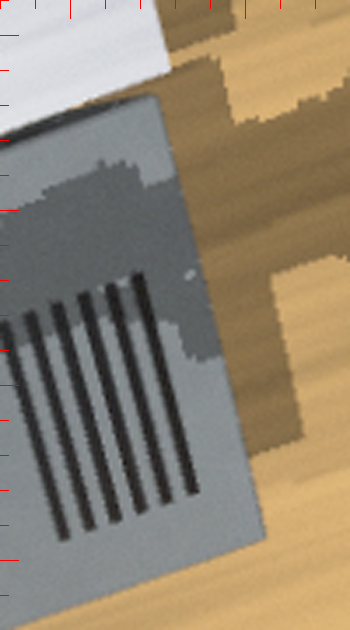

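```bash
python3 - <<'E'
from h import *
import pickle
c=pickle.load(open('w1.pkl','rb'))
def P(pts,x0,y0,f): return (np.array(pts,float)+.5)/f-.5+[x0,y0]
h,w=.06,.157
px=np.r_[P([[62,500]],130,50,3.5),P([[157,95],[265,538]],430,40,3.5)]
W=(c,[[-h,-w,.066],[-h,w,.066],[h,w,.066]],px)
s,r=fit([W],[.677,-.015,.01]);print('wrist station',np.round(s,4),np.round(r,1).tolist())
T=bot.get_calibration('top');S=bot.get_calibration('scene')
ta=lambda p:P(p,250,110,5); sa=lambda p:P(p,255,155,4.5)
obs=[W,(T,[[h,w,.066],[h,-w,.066]],ta([[76,54],[748,63]])),(S,[[h,w,.066],[h,-w,.066],[-h,-w,.066],[-h,w,.066]],sa([[732,240],[316,627],[147,470],[555,115]]))]
s2,r=fit(obs,s);print('all',np.round(s2,4))
print('knob axis',place(s,[[.012,0,.103]]),place(s2,[[.012,0,.103]]))
L=onz(c,P([[242,352],[250,464]],290,140,6),.11);print(L);d=L[0]-L[1];print('pointer dir deg',np.degrees(np.arctan2(d[1],d[0])))
B=onz(c,P([[475,295],[660,213]],290,140,6),.066);d=B[1]-B[0];print('bar',B,np.degrees(np.arctan2(d[1],d[0])))
D=onz(c,P([[232,143],[424,560]],290,140,6),.066);print('dots',D)
# circle disc 24..468 x ; 185..612
print('disc c',onz(c,P([[246,397]],290,140,6),.076))
for k in (s,s2): print('bar dir from fit', 180+np.degrees(k[2]-1.5), 'dot .3',180+np.degrees(k[2]-.3))
H,r=fit([(c,[[.032,-.157,.075],[.032,.157,.075]],np.r_[P([[32,494]],130,50,3.5),P([[171,68]],430,40,3.5)])],[.58,-.015,.01]);print('hood',H)
E
```

```text
wrist station [ 0.6784 -0.0155  0.0099] [[-3.1, 0.3], [0.2, -1.0], [1.1, 1.3]]
all [ 0.6782 -0.0153  0.0107]
knob axis [[ 0.6903626  -0.01542076  0.103     ]] [[ 0.6901685  -0.01521963  0.103     ]]
[[ 0.6721551  -0.00960458  0.11      ]
 [ 0.68713545 -0.01384353  0.11      ]]
pointer dir deg 164.2002120582688
bar [[0.68766879 0.02326587 0.066     ]
 [0.68512326 0.0533879  0.066     ]] 94.8304388920361
dots [[ 0.65311719 -0.0034681   0.066     ]
 [ 0.72577989  0.00245105  0.066     ]]
disc c [[ 0.6880589  -0.01399768  0.076     ]]
bar dir from fit 94.62555164083894 dot .3 163.38048705653773
bar dir from fit 94.67065030044638 dot .3 163.42558571614518
hood [ 0.58207893 -0.01558977  0.01171315]
```

```bash
python3 plan.py 0.690 -0.015 0.094 164.2 .03
```

```text
t 1.8 pos [ 0.6623 -0.011   0.2477] F [-0.6 -0.3 -1. ] w 0.585 q [-0.05  0.24  1.62 -0.    1.29 -1.27]
x [-0.939  0.344  0.004] y [ 0.344  0.939 -0.005] z [-0.005 -0.003 -1.   ]
d tool mm [-28.1   6.4 153.5] rotvec deg [-0.25 -0.24 -4.33] n 6
slide [[-0.0047, 0.0011, 0.0256], [-0.0047, 0.001, 0.0256], [-0.0047, 0.0009, 0.0256], [-0.0047, 0.0008, 0.0256], [-0.0047, 0.0008, 0.0256], [-0.0046, 0.0007, 0.0256]]
ang [-0.04, -0.04, -0.72]
```

Emit:
{"op": "arm_command", "data": {"slide": [[-0.009, 0.002, 0.01], [-0.009, 0.002, 0.01], [-0.01, 0.002, 0.01], [0, 0, 0.03], [0, 0, 0.03], [0, 0, 0.02], [0, 0, 0.01], [0, 0, 0]], "angular": [[0, 0, -1.4], [0, 0, -1.5], [-0.2, -0.2, -1.4], [0, 0, 0], [0, 0, 0], [0, 0, 0], [0, 0, 0], [0, 0, 0]], "hand": [0.05, 0.05, 0.05, 0.05, 0.05, 0.05, 0.05, 0.05]}}

```text
time: 2.6
tool_pos: [0.6911, -0.0061, 0.1175]
tcp_rot: [-0.4, -3.112, -0.002]
wrist_force: [-0.9, 0.7, 0.5]
width: 0.58
```

```bash
python3 plan.py 0.690 -0.015 0.092 164.2 .03
```

```text
t 2.6 pos [ 0.6911 -0.0061  0.1175] F [-0.9  0.7  0.5] w 0.58 q [-0.05  0.39  1.68  0.    1.08 -1.36]
x [-0.968  0.253  0.004] y [0.253 0.968 0.001] z [-0.003  0.002 -1.   ]
d tool mm [-1.3 -8.9 25.5] rotvec deg [ 0.06 -0.22  1.17] n 1
slide [[-0.0013, -0.0089, 0.0255]]
ang [0.06, -0.22, 1.17]
```

Emit:
{"op": "arm_command", "data": {"slide": [[0, -0.0045, 0], [0, -0.0045, 0], [0, 0, 0], [0, 0, 0.012], [0, 0, 0.01], [0, 0, 0.003], [0, 0, 0], [0, 0, 0]], "angular": [[0, 0, 0.6], [0, 0, 0.6], [0, 0, 0], [0, 0, 0], [0, 0, 0], [0, 0, 0], [0, 0, 0], [0, 0, 0]], "hand": [0.05, 0.05, 0.05, 0.05, 0.05, 0.05, 0.05, 0.05]}}

```text
time: 3.4
tool_pos: [0.6916, -0.0152, 0.0952]
tcp_rot: [0.432, 3.108, 0.003]
wrist_force: [0.3, 0.4, -0.1]
width: 0.587
```

```bash
python3 plan.py 0.690 -0.015 0.092 164.2 .03;python3 - <<'E'
from h import *
snap('wrist','w2');
E
```

```text
t 3.4 pos [ 0.6916 -0.0152  0.0952] F [ 0.3  0.4 -0.1] w 0.587 q [-0.06  0.41  1.69  0.    1.04 -1.35]
x [-0.962  0.273 -0.004] y [0.273 0.962 0.003] z [ 0.004  0.002 -1.   ]
d tool mm [ 1.6 -0.3  3.2] rotvec deg [ 0.15  0.2  -0.05] n 1
slide [[0.0016, -0.0003, 0.0032]]
ang [0.15, 0.2, -0.05]
```

View pics/w2.png

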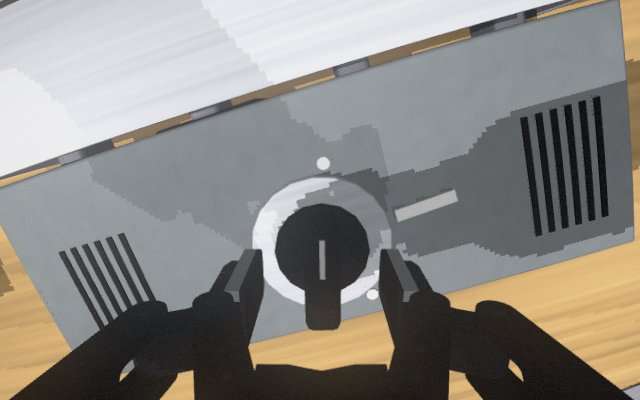

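Emit:
{"op": "arm_command", "data": {"slide": [[0.0015, 0, 0.003], [0, 0, 0], [0, 0, 0], [0, 0, 0], [0, 0, 0], [0, 0, 0], [0, 0, 0], [0, 0, 0]], "angular": [[0, 0, 0], [0, 0, 0], [0, 0, 0], [0, 0, 0], [0, 0, 0], [0, 0, 0], [0, 0, 0], [0, 0, 0]], "hand": [0.05, 0.03, 0.01, 0.01, 0.01, 0.01, 0.01, 0.01], "squeeze": 40}}

```text
time: 4.25
tool_pos: [0.6905, -0.0144, 0.0926]
tcp_rot: [0.432, 3.107, 0.004]
wrist_force: [-0.5, 0.2, 0.2]
width: 0.156
```

```bash
python3 plan.py 0.690 -0.015 0.092 94.6 .03
```

```text
t 4.25 pos [ 0.6905 -0.0144  0.0926] F [-0.5  0.2  0.2] w 0.156 q [-0.06  0.41  1.7   0.    1.03 -1.35]
x [-0.962  0.273 -0.004] y [0.273 0.962 0.003] z [ 0.005  0.002 -1.   ]
d tool mm [ 0.3 -0.8  0.6] rotvec deg [ 0.3   0.11 69.56] n 9
slide [[0.0, -0.0001, 0.0001], [0.0, -0.0001, 0.0001], [0.0, -0.0001, 0.0001], [-0.0, -0.0001, 0.0001], [-0.0, -0.0001, 0.0001], [-0.0, -0.0001, 0.0001], [-0.0, -0.0001, 0.0001], [-0.0001, -0.0001, 0.0001], [-0.0001, -0.0001, 0.0001]]
ang [0.03, 0.01, 7.73]
```

Emit:
{"op": "arm_command", "data": {"slide": [[0, 0, 0], [0, 0, 0], [0, 0, 0], [0, 0, 0], [0, 0, 0], [0, 0, 0], [0, 0, 0], [0, 0, 0]], "angular": [[0, 0, 5], [0, 0, 6], [0, 0, 6], [0, 0, 6], [0, 0, 6], [0, 0, 6], [0, 0, 6], [0, 0, 6]], "hand": [0.01, 0.01, 0.01, 0.01, 0.01, 0.01, 0.01, 0.01]}}

```text
time: 5.05
tool_pos: [0.6898, -0.0152, 0.0926]
tcp_rot: [1.676, 2.654, 0.002]
wrist_force: [0.1, 0.7, -0.3]
width: 0.153
```

```bash
python3 plan.py 0.690 -0.015 0.092 94.6 .03
```

```text
t 5.05 pos [ 0.6898 -0.0152  0.0926] F [ 0.1  0.7 -0.3] w 0.153 q [-0.06  0.41  1.7  -0.    1.03 -0.5 ]
x [-0.43   0.903 -0.002] y [0.903 0.43  0.003] z [ 0.003 -0.    -1.   ]
d tool mm [0.1 0.3 0.6] rotvec deg [ 0.18  0.06 20.86] n 3
slide [[0.0, 0.0001, 0.0002], [0.0, 0.0001, 0.0002], [0.0, 0.0001, 0.0002]]
ang [0.06, 0.02, 6.95]
```

Emit:
{"op": "arm_command", "data": {"slide": [[0, 0, 0], [0, 0, 0], [0, 0, 0], [0, 0, 0], [0, 0, 0], [0, 0, 0], [0, 0, 0], [0, 0, 0]], "angular": [[0, 0, 5], [0, 0, 5], [0, 0, 5], [0, 0, 4], [0, 0, 2], [0, 0, 0], [0, 0, 0], [0, 0, 0]], "hand": [0.01, 0.01, 0.01, 0.01, 0.01, 0.01, 0.01, 0.01]}}

```text
time: 5.85
tool_pos: [0.6893, -0.0153, 0.0926]
tcp_rot: [2.149, 2.289, 0.001]
wrist_force: [-0.2, -0.5, -0.6]
width: 0.156
```

```bash
python3 plan.py 0.690 -0.015 0.092 94.6 .03
```

```text
t 5.85 pos [ 0.6893 -0.0153  0.0926] F [-0.2 -0.5 -0.6] w 0.156 q [-0.06  0.41  1.7  -0.    1.03 -0.12]
x [-0.063  0.998 -0.001] y [0.998 0.063 0.002] z [ 0.002 -0.001 -1.   ]
d tool mm [0.3 0.7 0.6] rotvec deg [ 0.11  0.06 -0.97] n 1
slide [[0.0003, 0.0007, 0.0006]]
ang [0.11, 0.06, -0.97]
```

Emit:
{"op": "arm_command", "data": {"slide": [[0, 0, 0], [0, 0, 0], [0, 0, 0], [0, 0, 0], [0, 0, 0], [0, 0, 0], [0, 0, -0.02], [0, 0, -0.04]], "angular": [[0, 0, -0.9], [0, 0, 0], [0, 0, 0], [0, 0, 0], [0, 0, 0], [0, 0, 0], [0, 0, 0], [0, 0, 0]], "hand": [0.01, 0.01, 0.01, 0.05, 0.05, 0.05, 0.05, 0.05]}}

```text
time: 6.65
tool_pos: [0.6841, -0.0152, 0.1459]
tcp_rot: [-2.123, -2.304, 0.013]
wrist_force: [0.8, 0.6, -0.0]
width: 0.585
```

Emit:
{"op": "arm_command", "data": {"slide": [[0, 0, -0.04], [0, 0, -0.03], [0, 0, -0.02], [0, 0, 0], [0, 0, 0], [0, 0, 0], [0, 0, 0], [0, 0, 0]], "angular": [[0, 0, 0], [0, 0, 0], [0, 0, 0], [0, 0, 0], [0, 0, 0], [0, 0, 0], [0, 0, 0], [0, 0, 0]], "hand": [0.05, 0.05, 0.05, 0.05, 0.05, 0.05, 0.05, 0.05]}}

```text
time: 7.45
tool_pos: [0.686, -0.0154, 0.2415]
tcp_rot: [-2.125, -2.307, 0.009]
wrist_force: [-0.0, -0.5, -0.4]
width: 0.587
```

```bash
python3 - <<'E'
from h import *
import pickle
st();c,im=snap('wrist','w3');pickle.dump(c,open('w3.pkl','wb'))
E
```

```text
t 7.45 pos [ 0.686  -0.0154  0.2415] F [-0.  -0.5 -0.4] w 0.587 q [-0.06  0.29  1.57 -0.    1.29 -0.14]
x [-0.082  0.997  0.   ] y [ 0.997  0.082 -0.008] z [-0.007 -0.001 -1.   ]
```

View pics/w3.png

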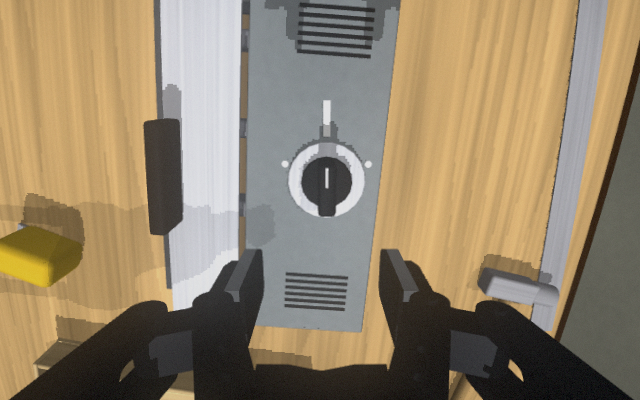

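The pointer line (327,168)-(327,188) is in line with the bar mark (327,100)-(327,122). I'll check that numerically.

```bash
python3 - <<'E'
from h import *
import pickle
c=pickle.load(open('w3.pkl','rb'));im=cv2.imread('pics/w3.png');crop(im,280,90,370,230,4.2,'w3a')
g=cv2.cvtColor(im,cv2.COLOR_BGR2GRAY)
def line(x0,y0,x1,y1,z):
    m=g[y0:y1,x0:x1].astype(float);ys=[];xs=[]
    for k,row in enumerate(m):
        wgt=np.clip(row-150,0,None)
        if wgt.sum()>50: xs.append(x0+(wgt*np.arange(x1-x0)).sum()/wgt.sum()); ys.append(y0+k)
    L=onz(c,np.c_[xs,ys],z); p=np.polyfit(L[:,1],L[:,0],1);print(len(xs),90-np.degrees(np.arctan(p[0])),L[0],L[-1])
line(318,102,336,120,.066);line(318,170,336,187,.11)
E
```

```text
18 94.60018715841893 [0.68493857 0.05139856 0.066     ] [0.6860778  0.03745786 0.066     ]
17 94.84515330768086 [0.68884997 0.00232386 0.11      ] [ 0.68986273 -0.01004051  0.11      ]
```

View pics/w3a.png

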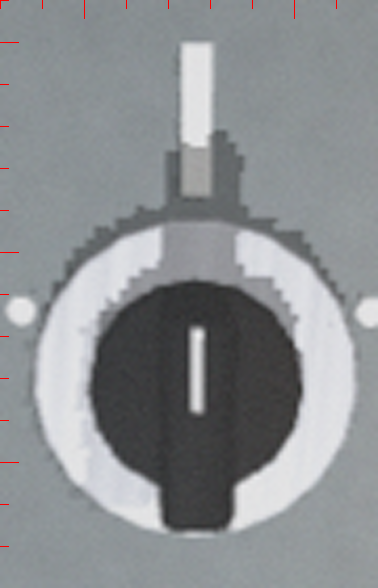

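```bash
python3 - <<'E'
from h import *
import pickle
c=pickle.load(open('w3.pkl','rb'));im=cv2.imread('pics/w3.png')
crop(im,120,90,260,260,3.5,'w3b')
print(onz(c,[[146,178]],.115),onz(c,[[181,178]],.075),onz(c,[[165,120],[165,235]],.1))
for X in [[-.031,.045,.115],[-.031,-.045,.115],[-.017,-.045,.115],[-.017,.045,.115],[-.017,.045,.075],[-.017,-.045,.075]]:
    print(X,proj(c,place([.582,-.0155,.0115],[X])))
E
python3 plan.py 0.558 -0.0158 0.20 90.6
```

```text
[[ 0.55299185 -0.01391274  0.115     ]] [[ 0.56440253 -0.02187774  0.075     ]] [[ 0.56263181  0.02908192  0.1       ]
 [ 0.55916657 -0.06567758  0.1       ]]
[-0.031, 0.045, 0.115] [[139.97793917 120.02348642]]
[-0.031, -0.045, 0.115] [[147.42662468 235.47072466]]
[-0.017, -0.045, 0.115] [[164.66542534 236.77874264]]
[-0.017, 0.045, 0.115] [[158.76312901 121.15723077]]
[-0.017, 0.045, 0.075] [[179.88085843 118.04243706]]
[-0.017, -0.045, 0.075] [[183.3668631  220.21328453]]
t 7.5 pos [ 0.6858 -0.0154  0.2411] F [ 0.3  0.1 -0. ] w 0.587 q [-0.06  0.29  1.57 -0.    1.29 -0.14]
x [-0.082  0.997  0.   ] y [ 0.997  0.082 -0.008] z [-0.008 -0.001 -1.   ]
d tool mm [  10.  -127.1   42.2] rotvec deg [-0.47  0.01  4.08] n 3
slide [[0.0033, -0.0424, 0.0141], [0.0023, -0.0425, 0.0139], [0.0013, -0.0425, 0.0138]]
ang [-0.16, 0.0, 1.36]
```

View pics/w3b.png

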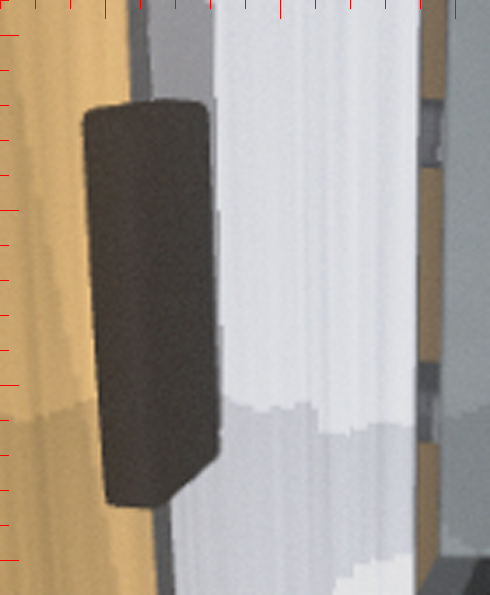

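Emit:
{"op": "arm_command", "data": {"slide": [[0.003, -0.042, 0], [0.002, -0.042, 0], [0.001, -0.042, 0], [0, 0, 0.02], [0, 0, 0.02], [0, 0, 0], [0, 0, 0], [0, 0, 0]], "angular": [[-0.2, 0, 1.4], [-0.2, 0, 1.4], [0, 0, 1.3], [0, 0, 0], [0, 0, 0], [0, 0, 0], [0, 0, 0], [0, 0, 0]], "hand": [0.05, 0.05, 0.05, 0.05, 0.05, 0.05, 0.05, 0.05]}}

```text
time: 8.3
tool_pos: [0.5518, -0.0164, 0.193]
tcp_rot: [-2.206, -2.223, 0.014]
wrist_force: [0.1, -0.2, -0.4]
width: 0.586
```

```bash
python3 plan.py 0.558 -0.0158 0.092 90.6;python3 - <<'E'
from h import *
snap('wrist','w4');
E
```

```text
t 8.3 pos [ 0.5518 -0.0164  0.193 ] F [ 0.1 -0.2 -0.4] w 0.586 q [-0.07  0.08  1.91 -0.    1.17 -0.08]
x [-0.007  1.     0.001] y [ 1.     0.007 -0.013] z [-0.013  0.001 -1.   ]
d tool mm [  0.4   7.5 100.9] rotvec deg [-0.75 -0.04 -0.18] n 3
slide [[0.0001, 0.0025, 0.0336], [0.0002, 0.0024, 0.0336], [0.0002, 0.0022, 0.0337]]
ang [-0.25, -0.01, -0.06]
```

View pics/w4.png

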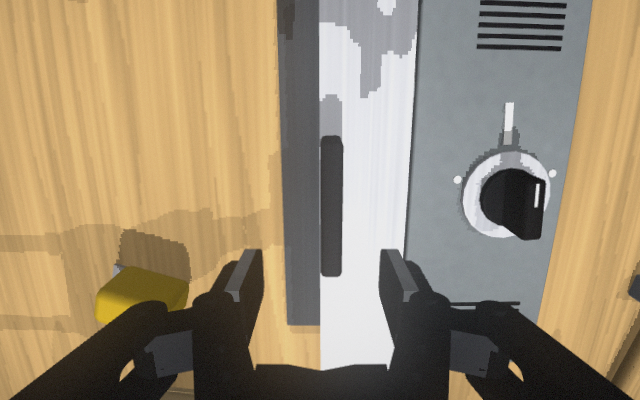

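The handle sits at column 331 (rows 137-275) and the jaw centre is at 321. That agrees with the planned +7.5 mm shift.

Emit:
{"op": "arm_command", "data": {"slide": [[0, 0.004, 0], [0, 0.0035, 0], [0, 0, 0.03], [0, 0, 0.03], [0, 0, 0.02], [0, 0, 0.01], [0, 0, 0], [0, 0, 0]], "angular": [[-0.4, 0, 0], [-0.4, 0, 0], [0, 0, 0], [0, 0, 0], [0, 0, 0], [0, 0, 0], [0, 0, 0], [0, 0, 0]], "hand": [0.05, 0.05, 0.05, 0.05, 0.05, 0.05, 0.05, 0.05]}}

```text
time: 9.15
tool_pos: [0.5698, -0.0168, 0.1077]
tcp_rot: [2.203, 2.22, 0.02]
wrist_force: [-0.5, -0.3, 0.3]
width: 0.589
```

```bash
python3 plan.py 0.558 -0.0158 0.092 90.6
```

```text
t 9.15 pos [ 0.5698 -0.0168  0.1077] F [-0.5 -0.3  0.3] w 0.589 q [-0.07  0.17  1.97  0.    0.98 -0.08]
x [-0.008  1.    -0.001] y [1.    0.008 0.019] z [ 0.019 -0.    -1.   ]
d tool mm [  1.1 -12.1  15.5] rotvec deg [ 1.07  0.03 -0.17] n 1
slide [[0.0011, -0.0121, 0.0155]]
ang [1.07, 0.03, -0.17]
```

Emit:
{"op": "arm_command", "data": {"slide": [[0, -0.006, 0], [0, -0.006, 0], [0, 0, 0], [0, 0, 0.005], [0, 0, 0.005], [0, 0, 0.004], [0, 0, 0], [0, 0, 0]], "angular": [[0.5, 0, 0], [0.5, 0, 0], [0, 0, 0], [0, 0, 0], [0, 0, 0], [0, 0, 0], [0, 0, 0], [0, 0, 0]], "hand": [0.05, 0.05, 0.05, 0.05, 0.05, 0.05, 0.05, 0.05]}}

```text
time: 9.95
tool_pos: [0.5599, -0.0171, 0.0968]
tcp_rot: [2.209, 2.226, 0.007]
wrist_force: [-0.2, 0.5, -1.1]
width: 0.585
```

```bash
python3 plan.py 0.558 -0.0158 0.092 90.6
```

```text
t 9.95 pos [ 0.5599 -0.0171  0.0968] F [-0.2  0.5 -1.1] w 0.585 q [-0.07  0.18  1.99 -0.    0.97 -0.08]
x [-0.007  1.    -0.001] y [1.    0.007 0.007] z [ 0.007 -0.001 -1.   ]
d tool mm [ 1.3 -1.9  4.8] rotvec deg [ 0.41  0.06 -0.17] n 1
slide [[0.0013, -0.0019, 0.0048]]
ang [0.41, 0.06, -0.17]
```

Emit:
{"op": "arm_command", "data": {"slide": [[0.001, -0.002, 0.003], [0, 0, 0.002], [0, 0, 0], [0, 0, 0], [0, 0, 0], [0, 0, 0], [0, 0, 0], [0, 0, 0]], "angular": [[0.4, 0, -0.2], [0, 0, 0], [0, 0, 0], [0, 0, 0], [0, 0, 0], [0, 0, 0], [0, 0, 0], [0, 0, 0]], "hand": [0.05, 0.05, 0.03, 0.01, 0.01, 0.01, 0.01, 0.01], "squeeze": 100}}

```text
time: 10.75
tool_pos: [0.5573, -0.016, 0.0912]
tcp_rot: [-2.209, -2.234, 0.003]
wrist_force: [-1.4, 0.2, 0.0]
width: 0.148
```

```bash
python3 plan.py 0.558 -0.0158 0.192 90.6; python3 - <<'E'
from h import *
import pickle
c,im=snap('top','t5');crop(im,250,110,410,230,5,'t5a')
E
```

```text
t 10.75 pos [ 0.5573 -0.016   0.0912] F [-1.4  0.2  0. ] w 0.148 q [-0.07  0.18  1.99 -0.    0.96 -0.08]
x [-0.011  1.    -0.001] y [ 1.     0.011 -0.001] z [-0.001 -0.001 -1.   ]
d tool mm [   0.     0.6 -100.8] rotvec deg [-0.08  0.06  0.04] n 3
slide [[0.0, 0.0002, -0.0336], [0.0, 0.0002, -0.0336], [0.0, 0.0002, -0.0336]]
ang [-0.03, 0.02, 0.01]
```

View pics/t5a.png

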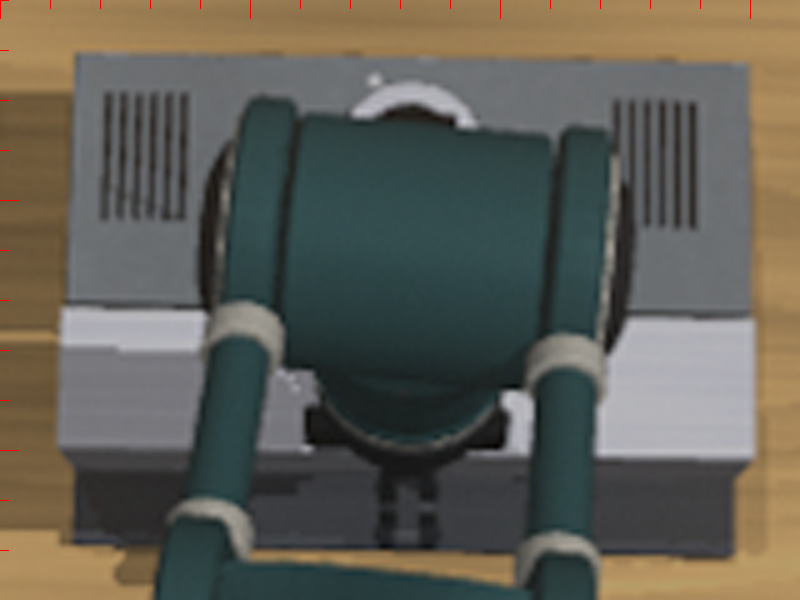

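Emit:
{"op": "arm_command", "data": {"slide": [[0, 0, -0.006], [0, 0, -0.012], [0, 0, -0.015], [0, 0, -0.015], [0, 0, -0.015], [0, 0, -0.015], [0, 0, -0.015], [0, 0, -0.015]], "angular": [[0, 0, 0], [0, 0, 0], [0, 0, 0], [0, 0, 0], [0, 0, 0], [0, 0, 0], [0, 0, 0], [0, 0, 0]], "hand": [0.01, 0.01, 0.01, 0.01, 0.01, 0.01, 0.01, 0.01]}}

```text
time: 11.6
tool_pos: [0.5509, -0.0154, 0.1987]
tcp_rot: [-2.2, -2.225, 0.02]
wrist_force: [-0.7, -0.0, -5.5]
width: 0.15
```

```bash
python3 - <<'E'
from h import *
print(place([.525,.359,.0277+np.pi/2],[[-.024+.0175,0,0]]))
E
python3 plan.py 0.5249 0.353 0.22 181.6 .035 7
```

```text
[[0.52518003 0.35250249 0.        ]]
t 11.6 pos [ 0.5509 -0.0154  0.1987] F [-0.7 -0.  -5.5] w 0.15 q [-0.07  0.07  1.9  -0.    1.18 -0.08]
x [-0.011  1.     0.   ] y [ 1.     0.011 -0.018] z [-0.018  0.    -1.   ]
d tool mm [368.7 -22.2 -20.8] rotvec deg [ -0.78  -0.83 -90.94] n 13
slide [[0.0284, -0.0017, -0.0016], [0.0284, 0.0018, -0.0016], [0.0279, 0.0052, -0.0017], [0.0271, 0.0086, -0.0017], [0.0258, 0.0118, -0.0017], [0.0242, 0.0149, -0.0017], [0.0222, 0.0177, -0.0017], [0.0199, 0.0203, -0.0017], [0.0173, 0.0225, -0.0017], [0.0144, 0.0245, -0.0017], [0.0113, 0.0261, -0.0017], [0.008, 0.0272, -0.0017], [0.0047, 0.028, -0.0017]]
ang [-0.06, -0.06, -7.0]
```

Emit:
{"op": "arm_command", "data": {"slide": [[0, 0, -0.015], [0, 0, -0.015], [0.02, 0, -0.012], [0.028, 0, 0], [0.028, 0, 0], [0.028, 0.002, 0], [0.028, 0.005, 0], [0.027, 0.009, 0]], "angular": [[0, 0, 0], [0, 0, 0], [0, 0, 0], [0, 0, -3], [0, 0, -6], [0, 0, -7], [0, 0, -7], [0, 0, -7]], "hand": [0.01, 0.01, 0.01, 0.01, 0.01, 0.01, 0.01, 0.01]}}

```text
time: 12.4
tool_pos: [0.5403, 0.1461, 0.2496]
tcp_rot: [-1.533, -2.73, 0.012]
wrist_force: [0.2, -0.3, -5.1]
width: 0.151
```

```bash
python3 plan.py 0.525 0.353 0.24 181.6 .035 7
```

```text
t 12.4 pos [0.5403 0.1461 0.2496] F [ 0.2 -0.3 -5.1] w 0.151 q [ 0.22  0.05  1.83  0.    1.27 -0.33]
x [-0.52   0.854  0.005] y [ 0.854  0.52  -0.012] z [-0.013 -0.002 -1.   ]
d tool mm [184.6  94.7   9.4] rotvec deg [ -0.47  -0.63 -60.24] n 9
slide [[0.0205, 0.0105, 0.001], [0.0191, 0.0128, 0.001], [0.0175, 0.015, 0.001], [0.0157, 0.0169, 0.001], [0.0136, 0.0186, 0.001], [0.0113, 0.0201, 0.001], [0.0089, 0.0213, 0.001], [0.0064, 0.0222, 0.001], [0.0037, 0.0227, 0.001]]
ang [-0.05, -0.07, -6.69]
```

Emit:
{"op": "arm_command", "data": {"slide": [[0.021, 0.011, 0.001], [0.02, 0.013, 0.001], [0.018, 0.015, 0.001], [0.016, 0.017, 0.001], [0.014, 0.019, 0.001], [0.011, 0.02, 0.001], [0.009, 0.021, 0.001], [0.006, 0.022, 0.001]], "angular": [[0, 0, -6.7], [0, 0, -6.7], [0, 0, -6.7], [0, 0, -6.7], [0, 0, -6.7], [0, 0, -6.7], [0, 0, -6.7], [0, 0, -6.7]], "hand": [0.01, 0.01, 0.01, 0.01, 0.01, 0.01, 0.01, 0.01]}}

```text
time: 13.2
tool_pos: [0.5185, 0.3396, 0.2437]
tcp_rot: [-0.072, -3.124, 0.006]
wrist_force: [0.5, 0.5, -4.7]
width: 0.147
```

```bash
python3 plan.py 0.525 0.353 0.14 181.6 .035 7
```

```text
t 13.2 pos [0.5185 0.3396 0.2437] F [ 0.5  0.5 -4.7] w 0.147 q [ 0.54  0.17  1.71  0.01  1.28 -0.99]
x [-0.999  0.046  0.016] y [ 0.046  0.999 -0.004] z [-0.016 -0.003 -1.   ]
d tool mm [ -7.5  14.1 103.6] rotvec deg [-0.2  -0.94 -4.22] n 3
slide [[-0.0025, 0.0047, 0.0345], [-0.0024, 0.0046, 0.0345], [-0.0024, 0.0045, 0.0346]]
ang [-0.07, -0.31, -1.41]
```

Emit:
{"op": "arm_command", "data": {"slide": [[-0.004, 0.006, 0], [-0.003, 0.006, 0.008], [0, 0, 0.015], [0, 0, 0.02], [0, 0, 0.02], [0, 0, 0.02], [0, 0, 0.015], [0, 0, 0]], "angular": [[0, -0.5, -2], [0, -0.4, -2], [0, 0, 0], [0, 0, 0], [0, 0, 0], [0, 0, 0], [0, 0, 0], [0, 0, 0]], "hand": [0.01, 0.01, 0.01, 0.01, 0.01, 0.01, 0.01, 0.01]}}

```text
time: 14.0
tool_pos: [0.5219, 0.3507, 0.1364]
tcp_rot: [0.044, -3.133, 0.012]
wrist_force: [-0.6, -0.4, -6.1]
width: 0.147
```

```bash
python3 plan.py 0.525 0.353 0.1 181.6 .035 7;  python3 - <<'E'
from h import *
snap('scene','s6');snap('top','t6')
E
```

```text
t 14.0 pos [0.5219 0.3507 0.1364] F [-0.6 -0.4 -6.1] w 0.147 q [ 0.55  0.27  1.8  -0.    1.09 -1.04]
x [-1.    -0.028  0.008] y [-0.028  1.    -0.007] z [-0.008 -0.008 -1.   ]
d tool mm [-3.4  2.5 36.3] rotvec deg [-0.42 -0.46  0.01] n 2
slide [[-0.0017, 0.0012, 0.0182], [-0.0016, 0.0012, 0.0182]]
ang [-0.21, -0.23, 0.01]
```

View pics/s6.png

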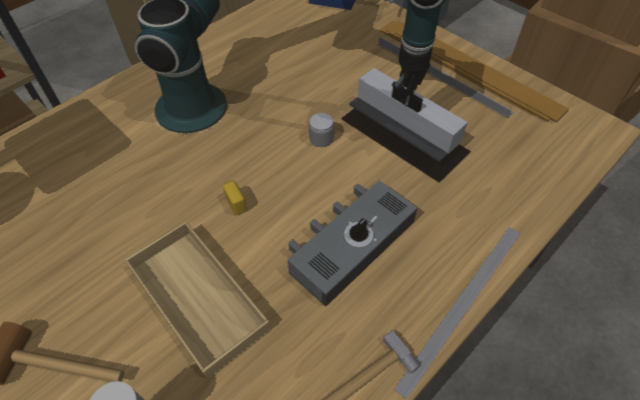

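View pics/t6.png

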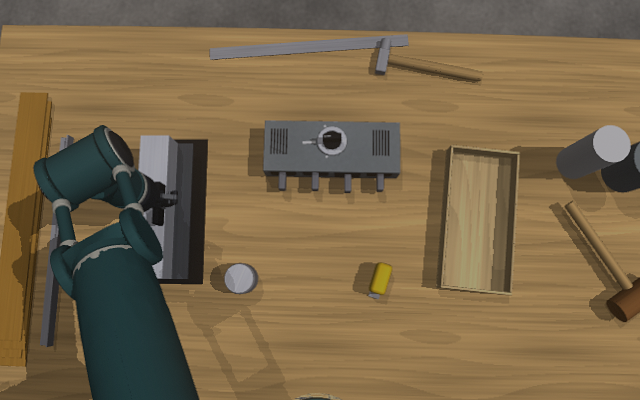

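All four tabs are visible, at about (282,180), (315,181), (348,183) and (380,183) in the top view. The hood is over the mat, so I'll lower it.

Emit:
{"op": "arm_command", "data": {"slide": [[-0.0035, 0.0025, 0.01], [0, 0, 0.01], [0, 0, 0.008], [0, 0, 0.005], [0, 0, 0.003], [0, 0, 0.001], [0, 0, 0], [0, 0, 0]], "angular": [[-0.4, -0.4, 0], [0, 0, 0], [0, 0, 0], [0, 0, 0], [0, 0, 0], [0, 0, 0], [0, 0, 0], [0, 0, 0]], "hand": [0.01, 0.01, 0.01, 0.01, 0.01, 0.01, 0.01, 0.01]}}

```text
time: 14.9
tool_pos: [0.5305, 0.3565, 0.1036]
tcp_rot: [-0.044, 3.131, 0.011]
wrist_force: [0.2, -0.0, -4.5]
width: 0.146
```

```bash
python3 plan.py 0.525 0.353 0.094 181.6 .035 7
```

```text
t 14.9 pos [0.5305 0.3565 0.1036] F [ 0.2 -0.  -4.5] w 0.146 q [ 0.55  0.3   1.82  0.    1.01 -1.05]
x [-1.    -0.028 -0.01 ] y [-0.028  1.     0.007] z [ 0.01   0.007 -1.   ]
d tool mm [ 5.7 -3.4  9.5] rotvec deg [0.38 0.59 0.01] n 1
slide [[0.0057, -0.0034, 0.0095]]
ang [0.38, 0.59, 0.01]
```

Emit:
{"op": "arm_command", "data": {"slide": [[0.005, -0.003, 0], [0, 0, 0], [0, 0, 0.004], [0, 0, 0.003], [0, 0, 0.002], [0, 0, 0.001], [0, 0, 0.001], [0, 0, 0]], "angular": [[0.3, 0.5, 0], [0, 0, 0], [0, 0, 0], [0, 0, 0], [0, 0, 0], [0, 0, 0], [0, 0, 0], [0, 0, 0]], "hand": [0.01, 0.01, 0.01, 0.01, 0.01, 0.01, 0.01, 0.01]}}

```text
time: 15.7
tool_pos: [0.526, 0.3537, 0.0944]
tcp_rot: [-0.044, 3.138, 0.003]
wrist_force: [-0.1, -0.5, -5.4]
width: 0.148
```

```bash
python3 plan.py 0.525 0.353 0.094 181.6 .035 7
```

```text
t 15.7 pos [0.526  0.3537 0.0944] F [-0.1 -0.5 -5.4] w 0.148 q [ 0.55  0.31  1.83  0.    1.   -1.05]
x [-1.    -0.028 -0.003] y [-0.028  1.     0.002] z [ 0.003  0.002 -1.   ]
d tool mm [ 1.  -0.7  0.4] rotvec deg [0.12 0.17 0.01] n 1
slide [[0.001, -0.0007, 0.0004]]
ang [0.12, 0.17, 0.01]
```

Emit:
{"op": "arm_command", "data": {"slide": [[0, 0, 0.001], [0, 0, 0.001], [0, 0, 0.001], [0, 0, 0], [0, 0, 0], [0, 0, 0], [0, 0, 0], [0, 0, 0]], "angular": [[0.1, 0.15, 0], [0, 0, 0], [0, 0, 0], [0, 0, 0], [0, 0, 0], [0, 0, 0], [0, 0, 0], [0, 0, 0]], "hand": [0.01, 0.01, 0.01, 0.01, 0.01, 0.01, 0.01, 0.01]}}

```text
time: 16.5
tool_pos: [0.5262, 0.3539, 0.0942]
tcp_rot: [-0.044, 3.14, 0.001]
wrist_force: [-2.6, -1.4, 0.0]
width: 0.143
```

Emit:
{"op": "arm_command", "data": {"slide": [[0, 0, 0], [0, 0, 0], [0, 0, 0], [0, 0, 0], [0, 0, -0.01], [0, 0, -0.02], [0, 0, -0.03], [0, 0, -0.03]], "angular": [[0, 0, 0], [0, 0, 0], [0, 0, 0], [0, 0, 0], [0, 0, 0], [0, 0, 0], [0, 0, 0], [0, 0, 0]], "hand": [0.05, 0.05, 0.05, 0.05, 0.05, 0.05, 0.05, 0.05]}}

```text
time: 17.3
tool_pos: [0.5256, 0.3533, 0.1843]
tcp_rot: [0.044, -3.14, 0.002]
wrist_force: [0.3, 0.1, -0.2]
width: 0.587
```

```bash
cat > names.py <<'E'
from h import *
SP=np.array([.678,-.0154,.0107]); CP=np.array([.5204,-.3583,-.078])
E
python3 - <<'E'
from names import *
for i,y in enumerate([-.114,-.038,.038,.114]): print(i+1,place(SP,[[-.06-.02,y,.008+.034]]))
E
python3 plan.py 0.52 0.05 0.22 180.6 .045 8
```

```text
1 [[ 0.59922436 -0.13024946  0.042     ]]
2 [[ 0.59841117 -0.05425381  0.042     ]]
3 [[0.59759799 0.02174184 0.042     ]]
4 [[0.5967848  0.09773749 0.042     ]]
t 17.3 pos [0.5256 0.3533 0.1843] F [ 0.3  0.1 -0.2] w 0.587 q [ 0.55  0.23  1.75  0.    1.16 -1.05]
x [-1.    -0.028  0.002] y [-0.028  1.    -0.001] z [-0.002 -0.001 -1.   ]
d tool mm [  14.2 -303.1  -35.4] rotvec deg [-0.06 -0.1   1.01] n 7
slide [[0.002, -0.0433, -0.0051], [0.0019, -0.0433, -0.0051], [0.0018, -0.0433, -0.0051], [0.0017, -0.0433, -0.0051], [0.0016, -0.0433, -0.0051], [0.0015, -0.0433, -0.0051], [0.0014, -0.0433, -0.0051]]
ang [-0.01, -0.01, 0.14]
```

Emit:
{"op": "arm_command", "data": {"slide": [[0, 0, -0.015], [0, -0.02, -0.015], [0.002, -0.04, -0.005], [0.002, -0.045, 0], [0.002, -0.045, 0], [0.002, -0.045, 0], [0.002, -0.045, 0], [0.002, -0.045, 0]], "angular": [[0, 0, 0], [0, 0, 0], [0, 0, 0.2], [0, 0, 0.2], [0, 0, 0.2], [0, 0, 0.2], [0, 0, 0.2], [0, 0, 0]], "hand": [0.05, 0.05, 0.05, 0.05, 0.05, 0.05, 0.05, 0.05]}}

```text
time: 18.1
tool_pos: [0.5243, 0.0673, 0.2302]
tcp_rot: [-0.032, 3.124, 0.014]
wrist_force: [0.7, -0.4, 0.2]
width: 0.585
```

```bash
python3 plan.py 0.53 -0.02 0.22 180.6 .045 8;python3 - <<'E'
from h import *
snap('top','t7');
E
```

```text
t 18.1 pos [0.5243 0.0673 0.2302] F [ 0.7 -0.4  0.2] w 0.585 q [ 0.08 -0.02  1.94  0.01  1.21 -1.52]
x [-1.    -0.021 -0.017] y [-0.021  1.     0.009] z [ 0.017  0.009 -1.   ]
d tool mm [ -3.7 -87.5   9.5] rotvec deg [0.49 0.98 0.59] n 2
slide [[-0.0018, -0.0437, 0.0048], [-0.0021, -0.0437, 0.0049]]
ang [0.25, 0.49, 0.3]
```

View pics/t7.png

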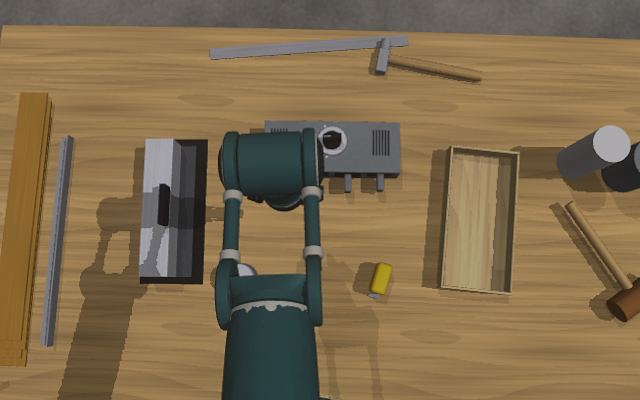

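Emit:
{"op": "arm_command", "data": {"slide": [[0, -0.03, 0.002], [0, -0.04, 0.002], [0, -0.035, 0.002], [0, -0.02, 0.002], [0, 0, 0], [0, 0, 0], [0, 0, 0], [0, 0, 0]], "angular": [[0.2, 0.5, 0.3], [0.2, 0.4, 0.3], [0, 0, 0], [0, 0, 0], [0, 0, 0], [0, 0, 0], [0, 0, 0], [0, 0, 0]], "hand": [0.05, 0.05, 0.05, 0.05, 0.05, 0.05, 0.05, 0.05]}}

```text
time: 18.95
tool_pos: [0.5249, -0.0697, 0.2237]
tcp_rot: [-0.002, 3.138, -0.005]
wrist_force: [0.8, -0.1, -0.9]
width: 0.59
```

```bash
python3 plan.py 0.6 -0.13 0.12 180.6 .045 8;python3 - <<'E'
from h import *
import pickle
c,im=snap('wrist','w8');pickle.dump(c,open('w8.pkl','wb'))
E
```

```text
t 18.95 pos [ 0.5249 -0.0697  0.2237] F [ 0.8 -0.1 -0.9] w 0.59 q [-0.18 -0.    1.93 -0.    1.21 -1.75]
x [-1.    -0.001 -0.003] y [-0.001  1.    -0.003] z [ 0.003 -0.003 -1.   ]
d tool mm [-74.6 -60.1 104.2] rotvec deg [-0.19  0.19 -0.53] n 3
slide [[-0.0249, -0.02, 0.0347], [-0.0249, -0.0201, 0.0347], [-0.0248, -0.0202, 0.0346]]
ang [-0.06, 0.06, -0.18]
```

View pics/w8.png

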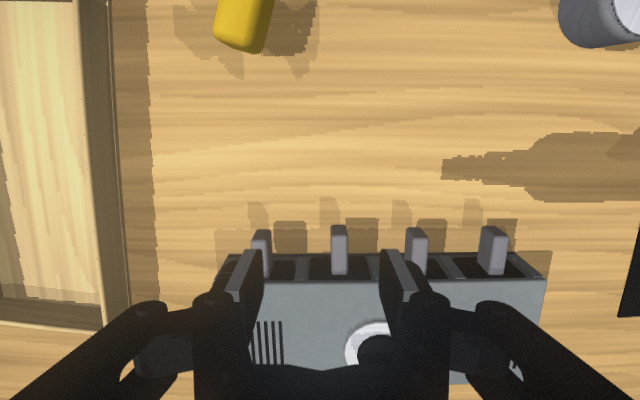

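```bash
python3 - <<'E'
from names import *
import pickle
c=pickle.load(open('w8.pkl','rb'));im=cv2.imread('pics/w8.png');crop(im,220,210,560,300,2.3,'w8a')
print(onz(c,[[260,231],[339,226],[415,229],[490,228]],.052))
for y in [-.114,-.038,.038,.114]: print(np.round(proj(c,place(SP,[[-.1,y-.008,.052],[-.1,y+.008,.052],[-.06,y-.008,.052]])),0).tolist())
print(proj(c,place(SP,[[-.06,-.157,.066],[-.06,.157,.066]])))
E
```

```text
[[ 0.57308703 -0.12652721  0.052     ]
 [ 0.56795678 -0.05438129  0.052     ]
 [ 0.57075826  0.01518507  0.052     ]
 [ 0.56982009  0.08501069  0.052     ]]
[[247.0, 237.0], [265.0, 237.0], [250.0, 276.0]]
[[330.0, 237.0], [347.0, 237.0], [330.0, 276.0]]
[[413.0, 236.0], [430.0, 236.0], [410.0, 275.0]]
[[494.0, 235.0], [510.0, 235.0], [488.0, 274.0]]
[[209.73784768 283.5144868 ]
 [547.53960857 279.81577107]]
```

View pics/w8a.png

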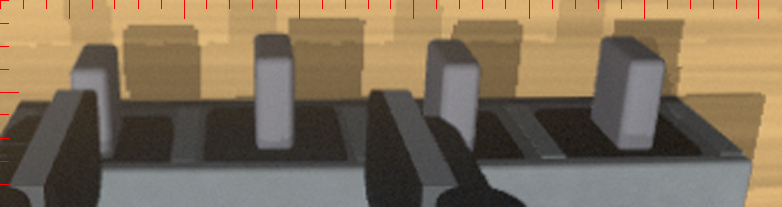

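Emit:
{"op": "arm_command", "data": {"slide": [[-0.02, -0.02, 0.01], [-0.025, -0.02, 0.015], [-0.022, -0.018, 0.02], [0, 0, 0.02], [0, 0, 0.02], [0, 0, 0.012], [0, 0, 0], [0, 0, 0]], "angular": [[-0.1, 0.1, -0.2], [0, 0, -0.2], [0, 0, -0.2], [0, 0, 0], [0, 0, 0], [0, 0, 0], [0, 0, 0], [0, 0, 0]], "hand": [0.05, 0.05, 0.05, 0.05, 0.05, 0.05, 0.05, 0.05]}}

```text
time: 19.8
tool_pos: [0.5986, -0.1218, 0.1264]
tcp_rot: [-0.037, 3.134, -0.002]
wrist_force: [-0.3, -0.7, -0.5]
width: 0.584
```

```bash
python3 plan.py 0.595 -0.128 0.07 180.6 .045 8;python3 - <<'E'
from h import *
import pickle
c,im=snap('wrist','w9');pickle.dump(c,open('w9.pkl','wb'))
E
```

```text
t 19.8 pos [ 0.5986 -0.1218  0.1264] F [-0.3 -0.7 -0.5] w 0.584 q [-0.24  0.23  1.86  0.    1.04 -1.84]
x [-1.    -0.023 -0.007] y [-0.023  1.    -0.001] z [ 0.007 -0.001 -1.   ]
d tool mm [ 4.1 -6.  56.4] rotvec deg [-0.07  0.41  0.74] n 2
slide [[0.0021, -0.003, 0.0282], [0.0019, -0.003, 0.0282]]
ang [-0.03, 0.2, 0.37]
```

View pics/w9.png

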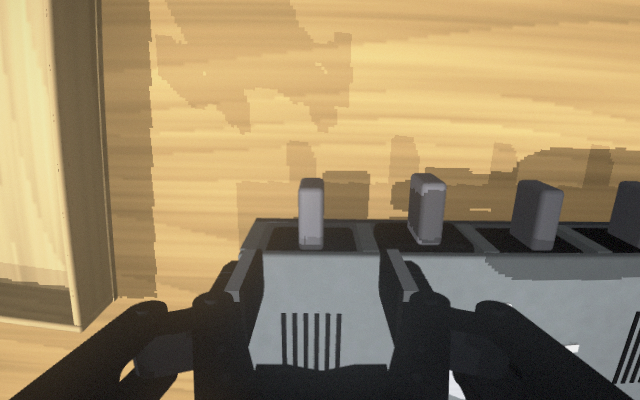

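```bash
python3 - <<'E'
from h import *
import pickle
c=pickle.load(open('w9.pkl','rb'));print(onz(c,[[311,188],[311.5,246],[428,190]],.052))
E
```

```text
[[ 0.5817572  -0.12889485  0.052     ]
 [ 0.61948048 -0.12797795  0.052     ]
 [ 0.58123951 -0.05828419  0.052     ]]
```

Emit:
{"op": "arm_command", "data": {"slide": [[0.001, -0.004, 0.005], [0.001, -0.003, 0.01], [0, 0, 0.012], [0, 0, 0.012], [0, 0, 0.012], [0, 0, 0.005], [0, 0, 0], [0, 0, 0]], "angular": [[0, 0.2, 0.4], [0, 0.2, 0.4], [0, 0, 0], [0, 0, 0], [0, 0, 0], [0, 0, 0], [0, 0, 0], [0, 0, 0]], "hand": [0.05, 0.05, 0.05, 0.05, 0.05, 0.05, 0.05, 0.05]}}

```text
time: 20.65
tool_pos: [0.5976, -0.1297, 0.0679]
tcp_rot: [-0.013, 3.139, -0.003]
wrist_force: [-0.6, -0.1, -0.0]
width: 0.589
```

```bash
python3 plan.py 0.597 -0.1285 0.031 180.6 .045 8
```

```text
t 20.65 pos [ 0.5976 -0.1297  0.0679] F [-0.6 -0.1 -0. ] w 0.589 q [-0.25  0.3   1.9  -0.    0.94 -1.83]
x [-1.    -0.008 -0.003] y [-0.008  1.    -0.002] z [ 0.003 -0.002 -1.   ]
d tool mm [ 0.7  1.3 36.9] rotvec deg [-0.12  0.17 -0.13] n 1
slide [[0.0007, 0.0013, 0.0369]]
ang [-0.12, 0.17, -0.13]
```

Emit:
{"op": "arm_command", "data": {"slide": [[0.001, 0.001, 0.006], [0, 0, 0.01], [0, 0, 0.01], [0, 0, 0.007], [0, 0, 0.003], [0, 0, 0], [0, 0, 0], [0, 0, 0]], "angular": [[-0.1, 0.2, -0.1], [0, 0, 0], [0, 0, 0], [0, 0, 0], [0, 0, 0], [0, 0, 0], [0, 0, 0], [0, 0, 0]], "hand": [0.05, 0.05, 0.05, 0.05, 0.05, 0.05, 0.05, 0.05]}}

```text
time: 21.45
tool_pos: [0.5973, -0.1287, 0.0294]
tcp_rot: [-0.016, 3.141, -0.001]
wrist_force: [0.3, -0.5, -0.2]
width: 0.581
```

```bash
python3 plan.py 0.597 -0.1285 0.031 180.6 .045 8; python3 - <<'E'
from h import *
snap('wrist','w10')
E
```

```text
t 21.45 pos [ 0.5973 -0.1287  0.0294] F [ 0.3 -0.5 -0.2] w 0.581 q [-0.25  0.35  1.91 -0.    0.88 -1.83]
x [-1.   -0.01 -0.  ] y [-0.01  1.   -0.  ] z [ 0. -0. -1.]
d tool mm [ 0.3  0.2 -1.6] rotvec deg [-0.03  0.03 -0.01] n 1
slide [[0.0003, 0.0002, -0.0016]]
ang [-0.03, 0.03, -0.01]
```

View pics/w10.png

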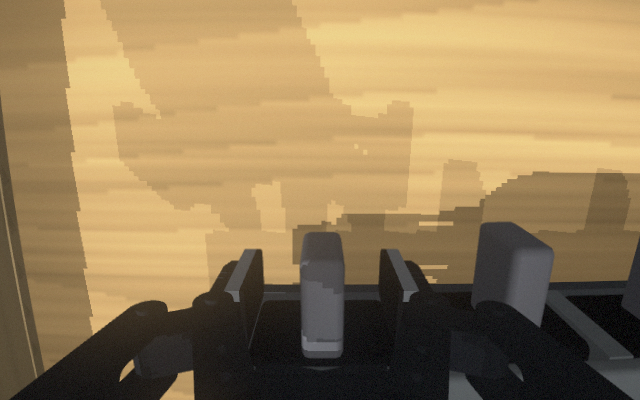

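The tab is centred between the jaws: columns 302-343, with the jaw centre at 321. I'll grip it.

Emit:
{"op": "arm_command", "data": {"slide": [[0, 0, -0.001], [0, 0, 0], [0, 0, 0], [0, 0, 0], [0, 0, 0], [0, 0, 0], [0, 0, 0], [0, 0, 0]], "angular": [[0, 0, 0], [0, 0, 0], [0, 0, 0], [0, 0, 0], [0, 0, 0], [0, 0, 0], [0, 0, 0], [0, 0, 0]], "hand": [0.04, 0.02, 0.01, 0.01, 0.01, 0.01, 0.01, 0.01], "squeeze": 110}}

```text
time: 22.3
tool_pos: [0.5981, -0.1287, 0.0319]
tcp_rot: [-0.016, 3.139, -0.001]
wrist_force: [-0.6, -0.4, 0.3]
width: 0.166
```

Emit:
{"op": "arm_command", "data": {"slide": [[0.006, 0, 0], [0.012, 0, -0.0005], [0.015, 0, -0.0005], [0.015, 0, 0], [0.015, 0, 0], [0.015, 0, 0], [0.015, 0, 0], [0.012, 0, 0]], "angular": [[0, 0, 0], [0, 0, 0], [0, 0, 0], [0, 0, 0], [0, 0, 0], [0, 0, 0], [0, 0, 0], [0, 0, 0]], "hand": [0.01, 0.01, 0.01, 0.01, 0.01, 0.01, 0.01, 0.01]}}

```text
time: 23.1
tool_pos: [0.4839, -0.1292, 0.0309]
tcp_rot: [-0.017, 3.142, -0.0]
wrist_force: [-0.0, -0.7, -3.0]
width: 0.168
```

```bash
python3 plan.py 0.48 -0.1285 0.031 180.6 .045 8; python3 - <<'E'
from h import *
snap('wrist','w11')
E
```

```text
t 23.1 pos [ 0.4839 -0.1292  0.0309] F [-0.  -0.7 -3. ] w 0.168 q [-0.31  0.17  2.15 -0.    0.82 -1.89]
x [-1.    -0.011 -0.   ] y [-0.011  1.    -0.   ] z [ 0. -0. -1.]
d tool mm [ 3.9  0.7 -0.1] rotvec deg [-0.01  0.    0.02] n 1
slide [[0.0039, 0.0007, -0.0001]]
ang [-0.01, 0.0, 0.02]
```

View pics/w11.png

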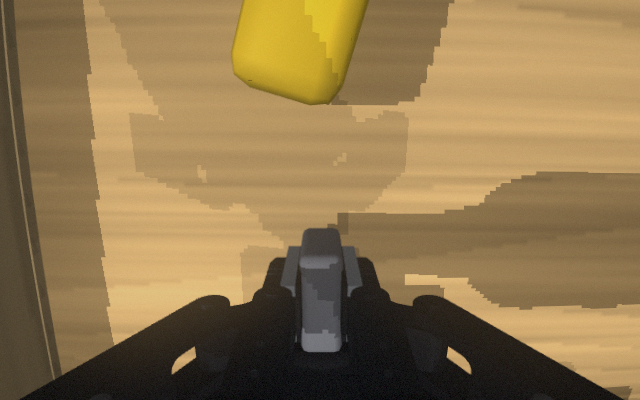

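```bash
cat >> names.py <<'E'
PHI=90+np.degrees(CP[2])
def slot(i,dy=.046): return place(CP,[[[.112,.037,-.037,-.112][i],dy,0]])[0]
E
python3 -c "
from names import *
print(PHI,[np.round(slot(i),4) for i in range(4)])"
python3 plan.py 0.635 -0.321 0.15 85.5 .035 8
```

```text
85.53092919797957 [array([ 0.6356, -0.3212,  0.    ]), array([ 0.5609, -0.3153,  0.    ]), array([ 0.4871, -0.3096,  0.    ]), array([ 0.4123, -0.3037,  0.    ])]
t 23.15 pos [ 0.4813 -0.1287  0.0302] F [-3.1  0.4 -3.2] w 0.167 q [-0.31  0.17  2.15 -0.    0.82 -1.89]
x [-1.    -0.011  0.004] y [-0.011  1.     0.001] z [-0.004  0.001 -1.   ]
d tool mm [-151.2 -193.9 -120.5] rotvec deg [-0.14 -0.18 95.12] n 12
slide [[-0.0126, -0.0162, -0.01], [-0.0147, -0.0143, -0.01], [-0.0165, -0.0121, -0.01], [-0.0181, -0.0097, -0.01], [-0.0192, -0.0071, -0.01], [-0.02, -0.0044, -0.01], [-0.0204, -0.0016, -0.01], [-0.0205, 0.0013, -0.01], [-0.0201, 0.0041, -0.01], [-0.0193, 0.0068, -0.01], [-0.0182, 0.0094, -0.01], [-0.0168, 0.0118, -0.01]]
ang [-0.01, -0.02, 7.93]
```

Emit:
{"op": "arm_command", "data": {"slide": [[0, 0, -0.008], [0, 0, -0.014], [0, 0, -0.016], [0, 0, -0.018], [0, 0, -0.018], [0, 0, -0.018], [0, 0, -0.018], [0, 0, -0.012]], "angular": [[0, 0, 0], [0, 0, 0], [0, 0, 0], [0, 0, 0], [0, 0, 0], [0, 0, 0], [0, 0, 0], [0, 0, 0]], "hand": [0.01, 0.01, 0.01, 0.01, 0.01, 0.01, 0.01, 0.01]}}

```text
time: 23.95
tool_pos: [0.4798, -0.1281, 0.157]
tcp_rot: [0.017, -3.133, -0.003]
wrist_force: [0.3, -1.0, -2.7]
width: 0.168
```

```bash
python3 plan.py 0.635 -0.321 0.15 85.5 .035 7; python3 - <<'E'
from h import *
snap('scene','s12')
E
```

```text
t 23.95 pos [ 0.4798 -0.1281  0.157 ] F [ 0.3 -1.  -2.7] w 0.168 q [-0.31 -0.    2.06 -0.    1.09 -1.89]
x [-1.    -0.011  0.008] y [-0.011  1.     0.002] z [-0.008  0.002 -1.   ]
d tool mm [-153.2 -194.5    5.3] rotvec deg [-0.3  -0.47 95.11] n 14
slide [[-0.0109, -0.0139, 0.0004], [-0.0125, -0.0125, 0.0004], [-0.0139, -0.0109, 0.0004], [-0.0151, -0.0092, 0.0004], [-0.0161, -0.0074, 0.0004], [-0.0168, -0.0054, 0.0004], [-0.0174, -0.0034, 0.0004], [-0.0176, -0.0013, 0.0004], [-0.0177, 0.0008, 0.0004], [-0.0175, 0.0029, 0.0004], [-0.017, 0.0049, 0.0005], [-0.0163, 0.0069, 0.0005], [-0.0154, 0.0088, 0.0005], [-0.0142, 0.0105, 0.0005]]
ang [-0.02, -0.03, 6.79]
```

View pics/s12.png

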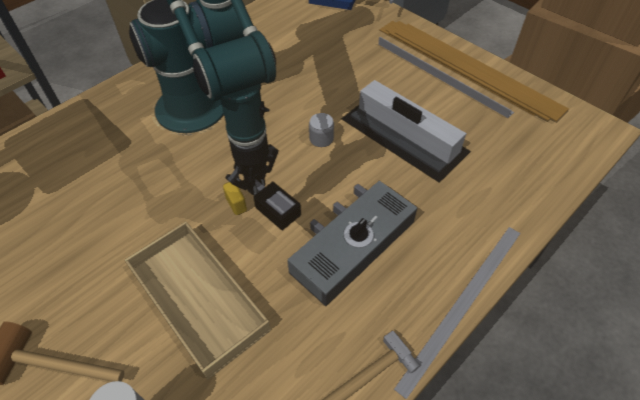

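Pack 1 is level in the grip at (278,203). Next I'll move it over the crate.

Emit:
{"op": "arm_command", "data": {"slide": [[-0.008, -0.014, 0], [-0.011, -0.013, 0], [-0.014, -0.011, 0], [-0.015, -0.009, 0], [-0.016, -0.007, 0], [-0.017, -0.005, 0], [-0.017, -0.003, 0], [-0.018, -0.001, 0]], "angular": [[0, -0.2, 4], [0, -0.2, 6], [0, 0, 7], [0, 0, 7], [0, 0, 7], [0, 0, 7], [0, 0, 7], [0, 0, 7]], "hand": [0.01, 0.01, 0.01, 0.01, 0.01, 0.01, 0.01, 0.01]}}

```text
time: 24.8
tool_pos: [0.5714, -0.2358, 0.156]
tcp_rot: [-1.408, -2.805, -0.004]
wrist_force: [0.1, 0.3, -2.6]
width: 0.169
```

```bash
python3 plan.py 0.635 -0.321 0.15 85.5 .035 7
```

```text
t 24.8 pos [ 0.5714 -0.2358  0.156 ] F [ 0.1  0.3 -2.6] w 0.169 q [-0.43  0.22  1.81  0.    1.11 -1.08]
x [-0.598  0.802  0.004] y [0.802 0.598 0.001] z [-0.002  0.004 -1.   ]
d tool mm [-1.063e+02  1.000e-01  5.500e+00] rotvec deg [-3.000e-02 -2.500e-01  4.119e+01] n 6
slide [[-0.0177, 0.0, 0.0009], [-0.0176, 0.0021, 0.0009], [-0.0172, 0.0042, 0.0009], [-0.0166, 0.0063, 0.001], [-0.0157, 0.0082, 0.001], [-0.0146, 0.01, 0.001]]
ang [-0.01, -0.04, 6.87]
```

Emit:
{"op": "arm_command", "data": {"slide": [[-0.018, 0, 0.001], [-0.018, 0.002, 0.001], [-0.017, 0.004, 0.001], [-0.017, 0.006, 0.001], [-0.016, 0.008, 0.001], [-0.014, 0.01, 0.001], [0, 0, 0], [0, 0, 0]], "angular": [[0, 0, 6.8], [0, 0, 6.8], [0, 0, 6.8], [0, 0, 6.8], [0, 0, 6.8], [0, 0, 6.5], [0, 0, 0], [0, 0, 0]], "hand": [0.01, 0.01, 0.01, 0.01, 0.01, 0.01, 0.01, 0.01]}}

```text
time: 25.6
tool_pos: [0.6359, -0.3255, 0.14]
tcp_rot: [-2.317, -2.1, -0.001]
wrist_force: [-0.1, 0.2, -2.4]
width: 0.163
```

```bash
python3 plan.py 0.6356 -0.321 0.1 85.5 .035 7;python3 - <<'E'
from h import *
import pickle
c,im=snap('wrist','w13');pickle.dump(c,open('w13.pkl','wb'));c,im=snap('top','t13');crop(im,420,130,540,310,3.3,'t13a')
E
```

```text
t 25.6 pos [ 0.6359 -0.3255  0.14  ] F [-0.1  0.2 -2.4] w 0.163 q [-0.51  0.41  1.59  0.01  1.15 -0.41]
x [0.098 0.995 0.01 ] y [ 0.995 -0.098 -0.01 ] z [-0.009  0.011 -1.   ]
d tool mm [ 4.1 -0.4 40. ] rotvec deg [-0.58 -0.56 -1.13] n 2
slide [[0.002, -0.0002, 0.02], [0.0021, -0.0003, 0.02]]
ang [-0.29, -0.28, -0.57]
```

View pics/w13.png

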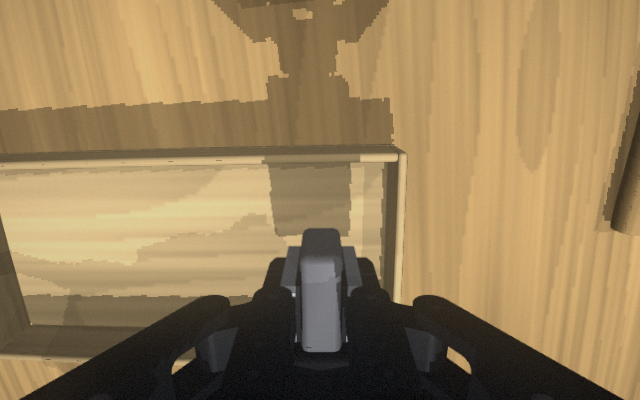

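View pics/t13a.png

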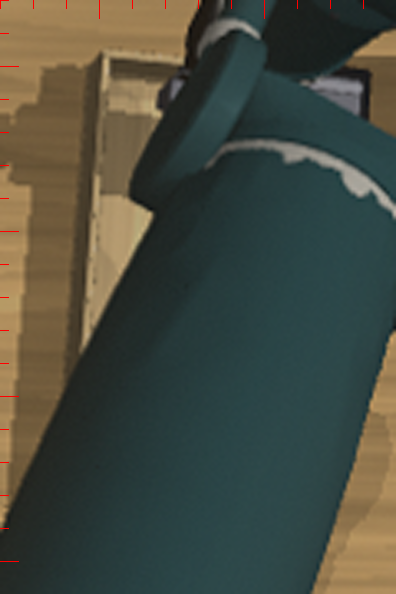

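```bash
python3 - <<'E'
from names import *
import pickle
c=pickle.load(open('w13.pkl','rb'));im=cv2.imread('pics/w13.png');crop(im,240,130,430,250,4,'w13a')
print('meas',onz(c,[[405,153]],.05),'pred',place(CP,[[.166,.081,.05]]),proj(c,place(CP,[[.166,.081,.05],[0,.081,.05],[.166,0,.05]])))
E
```

```text
meas [[ 0.69249355 -0.2931985   0.05      ]] pred [[ 0.69220688 -0.29048115  0.05      ]] [[404.37876129 148.74436344]
 [144.00213414 154.14204566]
 [399.26968594 266.63852515]]
```

View pics/w13a.png

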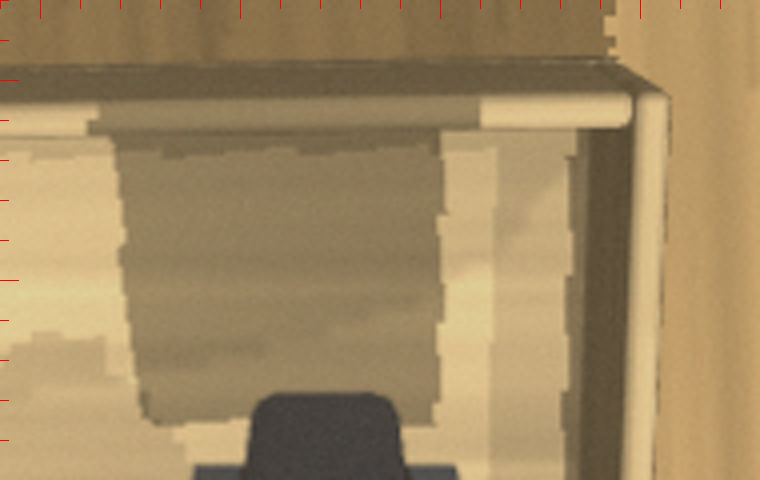

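Emit:
{"op": "arm_command", "data": {"slide": [[0.002, 0, 0.005], [0, 0, 0.012], [0, 0, 0.015], [0, 0, 0.015], [0, 0, 0.012], [0, 0, 0.005], [0, 0, 0], [0, 0, 0]], "angular": [[-0.3, -0.3, -0.6], [-0.2, -0.2, -0.5], [0, 0, 0], [0, 0, 0], [0, 0, 0], [0, 0, 0], [0, 0, 0], [0, 0, 0]], "hand": [0.01, 0.01, 0.01, 0.01, 0.01, 0.01, 0.01, 0.01]}}

```text
time: 26.5
tool_pos: [0.6331, -0.3194, 0.0683]
tcp_rot: [-2.297, -2.135, 0.002]
wrist_force: [-0.6, -0.1, -2.5]
width: 0.165
```

```bash
python3 plan.py 0.636 -0.323 0.035 85.5 .035 7
```

```text
t 26.5 pos [ 0.6331 -0.3194  0.0683] F [-0.6 -0.1 -2.5] w 0.165 q [-0.5   0.47  1.66  0.    1.02 -0.43]
x [0.073 0.997 0.003] y [ 0.997 -0.073 -0.005] z [-0.005  0.003 -1.   ]
d tool mm [-3.5  3.3 33.3] rotvec deg [-0.29 -0.15  0.32] n 1
slide [[-0.0035, 0.0033, 0.0333]]
ang [-0.29, -0.15, 0.32]
```

Emit:
{"op": "arm_command", "data": {"slide": [[-0.003, 0.003, 0.003], [0, 0, 0.009], [0, 0, 0.008], [0, 0, 0.006], [0, 0, 0.003], [0, 0, 0.002], [0, 0, 0], [0, 0, 0]], "angular": [[-0.3, -0.1, 0.3], [0, 0, 0], [0, 0, 0], [0, 0, 0], [0, 0, 0], [0, 0, 0], [0, 0, 0], [0, 0, 0]], "hand": [0.01, 0.01, 0.01, 0.01, 0.01, 0.01, 0.01, 0.01]}}

```text
time: 27.3
tool_pos: [0.6377, -0.324, 0.0365]
tcp_rot: [2.305, 2.13, 0.003]
wrist_force: [0.5, -0.1, -3.4]
width: 0.166
```

```bash
python3 plan.py 0.636 -0.323 0.03 85.5 .035 7
```

```text
t 27.3 pos [ 0.6377 -0.324   0.0365] F [ 0.5 -0.1 -3.4] w 0.166 q [-0.51  0.51  1.67  0.    0.96 -0.43]
x [ 0.079  0.997 -0.001] y [ 0.997 -0.079  0.004] z [ 0.004 -0.001 -1.   ]
d tool mm [ 0.9 -1.8  6.5] rotvec deg [ 0.22  0.05 -0.02] n 1
slide [[0.0009, -0.0018, 0.0065]]
ang [0.22, 0.05, -0.02]
```

Emit:
{"op": "arm_command", "data": {"slide": [[0, -0.001, 0.003], [0, 0, 0.002], [0, 0, 0.001], [0, 0, 0.001], [0, 0, 0.0005], [0, 0, 0], [0, 0, 0], [0, 0, 0]], "angular": [[0.2, 0, 0], [0, 0, 0], [0, 0, 0], [0, 0, 0], [0, 0, 0], [0, 0, 0], [0, 0, 0], [0, 0, 0]], "hand": [0.01, 0.01, 0.01, 0.01, 0.01, 0.01, 0.01, 0.01]}}

```text
time: 28.1
tool_pos: [0.6375, -0.3244, 0.0302]
tcp_rot: [2.305, 2.13, 0.0]
wrist_force: [0.3, 0.7, -2.1]
width: 0.171
```

Emit:
{"op": "arm_command", "data": {"slide": [[0, 0, 0.001], [0, 0, 0], [0, 0, 0], [0, 0, 0], [0, 0, 0], [0, 0, 0], [0, 0, 0], [0, 0, -0.008]], "angular": [[0, 0, 0], [0, 0, 0], [0, 0, 0], [0, 0, 0], [0, 0, 0], [0, 0, 0], [0, 0, 0], [0, 0, 0]], "hand": [0.01, 0.01, 0.036, 0.036, 0.036, 0.036, 0.036, 0.036]}}

```text
time: 28.9
tool_pos: [0.6386, -0.3252, 0.0386]
tcp_rot: [2.303, 2.129, 0.001]
wrist_force: [-0.4, 0.6, -0.5]
width: 0.422
```

Emit:
{"op": "arm_command", "data": {"slide": [[0, 0, -0.015], [0, 0, -0.025], [0, 0, -0.03], [0, 0, -0.035], [0, 0, -0.03], [0, 0, -0.02], [0, 0, 0], [0, 0, 0]], "angular": [[0, 0, 0], [0, 0, 0], [0, 0, 0], [0, 0, 0], [0, 0, 0], [0, 0, 0], [0, 0, 0], [0, 0, 0]], "hand": [0.036, 0.036, 0.036, 0.036, 0.036, 0.036, 0.036, 0.036]}}

```text
time: 29.7
tool_pos: [0.6392, -0.3253, 0.2103]
tcp_rot: [2.296, 2.123, 0.005]
wrist_force: [-0.3, 0.7, -0.7]
width: 0.419
```

```bash
python3 plan.py 0.57 -0.06 0.19 180.6 .04 8;python3 - <<'E'
from h import *
import pickle
c,im=snap('wrist','w14');pickle.dump(c,open('w14.pkl','wb'))
E
```

```text
t 29.7 pos [ 0.6392 -0.3253  0.2103] F [-0.3  0.7 -0.7] w 0.419 q [-0.5   0.35  1.55 -0.    1.23 -0.43]
x [ 0.078  0.997 -0.007] y [ 0.997 -0.078  0.012] z [ 0.012 -0.008 -1.   ]
d tool mm [259.2 -90.   17.3] rotvec deg [  0.2    0.9  -95.08] n 12
slide [[0.0216, -0.0075, 0.0014], [0.0224, -0.0044, 0.0015], [0.0228, -0.0013, 0.0015], [0.0228, 0.0018, 0.0015], [0.0223, 0.005, 0.0016], [0.0214, 0.008, 0.0016], [0.0201, 0.0109, 0.0016], [0.0184, 0.0135, 0.0016], [0.0164, 0.0159, 0.0017], [0.014, 0.0181, 0.0017], [0.0114, 0.0198, 0.0017], [0.0085, 0.0212, 0.0017]]
ang [0.02, 0.08, -7.92]
```

View pics/w14.png

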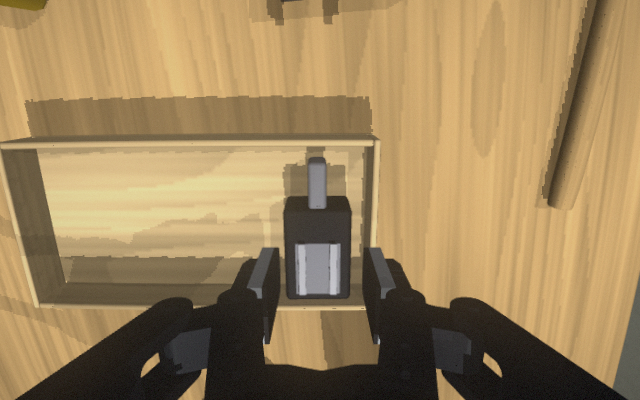

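Pack 1 lies flat with its contacts up at (318,247), inside the crate. I'll refit the crate from the rim corners (379,136), (2,145) and (38,306).

```bash
python3 - <<'E'
from names import *
import pickle
c=pickle.load(open('w14.pkl','rb'));im=cv2.imread('pics/w14.png');crop(im,0,120,80,320,3,'w14a');crop(im,270,120,400,320,3,'w14b')
p,r=fit([(c,[[.166,.081,.05],[-.166,.081,.05],[-.166,-.081,.05]],np.array([[379,136],[2,145],[38,306.]]))],CP);print(p,r)
P=np.array([[302,207],[333,207],[350,298],[285,298]])
print(onz(c,P,.052))
E
```

```text
[ 0.52652066 -0.3604871  -0.06616982] [[ 5.87455058 -0.03811688]
 [-8.0666471  -0.40901015]
 [-0.21803741  4.10647222]]
[[ 0.62458902 -0.34508742  0.052     ]
 [ 0.6509992  -0.34725333  0.052     ]
 [ 0.66079306 -0.4371972   0.052     ]
 [ 0.60057112 -0.43203638  0.052     ]]
```

View pics/w14b.png

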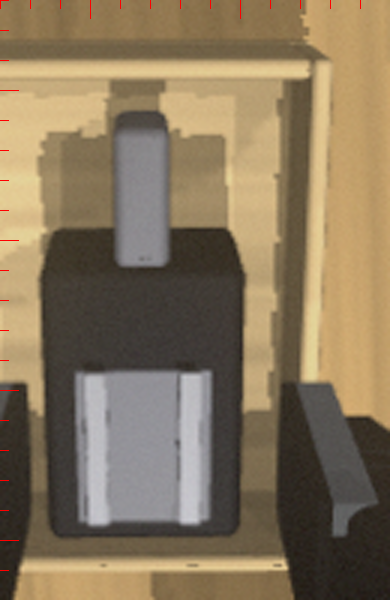

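Emit:
{"op": "arm_command", "data": {"slide": [[0.02, -0.008, 0], [0.026, -0.005, 0], [0.028, -0.001, 0], [0.028, 0.002, 0], [0.027, 0.006, 0], [0.025, 0.009, 0], [0.022, 0.012, 0], [0.02, 0.015, 0]], "angular": [[0, 0.3, -5], [0, 0.3, -8], [0, 0.2, -8], [0, 0, -8], [0, 0, -8], [0, 0, -8], [0, 0, -8], [0, 0, -8]], "hand": [0.05, 0.05, 0.05, 0.05, 0.05, 0.05, 0.05, 0.05]}}

```text
time: 30.55
tool_pos: [0.582, -0.1165, 0.1944]
tcp_rot: [-0.846, -3.01, -0.016]
wrist_force: [-0.0, 0.2, -0.0]
width: 0.588
```

```bash
python3 plan.py 0.595 -0.054 0.13 180.6 .04 8
```

```text
t 30.55 pos [ 0.582  -0.1165  0.1944] F [-0.   0.2 -0. ] w 0.588 q [-0.25  0.15  1.82  0.01  1.18 -1.27]
x [-0.853  0.521  0.017] y [0.521 0.853 0.005] z [-0.012  0.014 -1.   ]
d tool mm [20.4 59.8 65.1] rotvec deg [  0.58  -0.87 -32.01] n 5
slide [[0.0041, 0.012, 0.013], [0.0028, 0.0124, 0.013], [0.0014, 0.0126, 0.0129], [0.0, 0.0127, 0.0129], [-0.0014, 0.0127, 0.0129]]
ang [0.12, -0.17, -6.4]
```

Emit:
{"op": "arm_command", "data": {"slide": [[0.004, 0.012, 0.01], [0.003, 0.012, 0.013], [0.001, 0.012, 0.013], [0, 0.012, 0.013], [-0.001, 0.012, 0.012], [0, 0, 0], [0, 0, 0], [0, 0, 0]], "angular": [[0.1, -0.2, -6.4], [0.1, -0.2, -6.4], [0.1, -0.2, -6.4], [0.1, -0.2, -6.4], [0.1, -0.1, -6.2], [0, 0, 0], [0, 0, 0], [0, 0, 0]], "hand": [0.05, 0.05, 0.05, 0.05, 0.05, 0.05, 0.05, 0.05]}}

```text
time: 31.35
tool_pos: [0.5831, -0.0491, 0.1186]
tcp_rot: [0.05, -3.119, -0.007]
wrist_force: [-0.5, 0.0, -0.8]
width: 0.585
```

```bash
python3 plan.py 0.597 -0.054 0.07 180.6 .04 8;python3 - <<'E'
from h import *
import pickle
c,im=snap('wrist','w15');pickle.dump(c,open('w15.pkl','wb'));crop(im,230,120,480,280,3,'w15a')
E
```

```text
t 31.35 pos [ 0.5831 -0.0491  0.1186] F [-0.5  0.  -0.8] w 0.585 q [-0.13  0.21  1.9   0.    1.05 -1.73]
x [-0.999 -0.032  0.022] y [-0.032  0.999  0.005] z [-0.022  0.004 -1.   ]
d tool mm [-14.8  -5.6  48.2] rotvec deg [ 0.27 -1.24  1.25] n 2
slide [[-0.0074, -0.0028, 0.0241], [-0.0072, -0.0027, 0.0242]]
ang [0.13, -0.62, 0.62]
```

View pics/w15a.png

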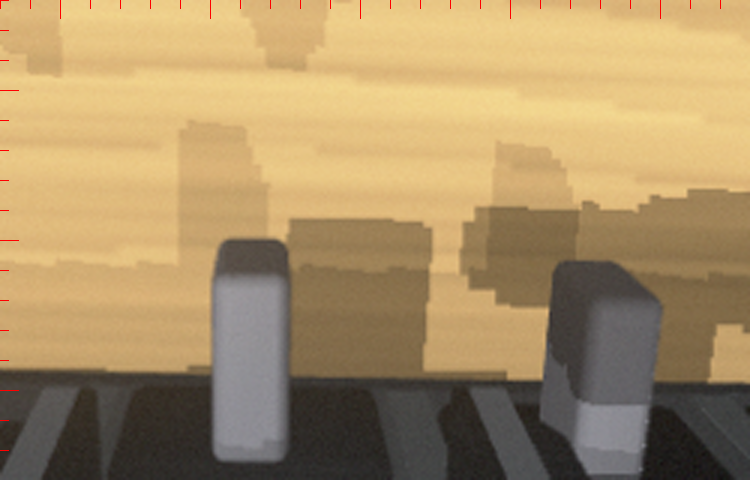

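```bash
python3 - <<'E'
from h import *
import pickle
c=pickle.load(open('w15.pkl','rb'));print(onz(c,[[313.7,213],[313.5,271],[230+622/3,220]],.052))
E
```

```text
[[ 0.57757448 -0.05384243  0.052     ]
 [ 0.61501451 -0.05294374  0.052     ]
 [ 0.57967621  0.02012444  0.052     ]]
```

Emit:
{"op": "arm_command", "data": {"slide": [[-0.006, -0.003, 0.004], [-0.006, -0.002, 0.008], [-0.002, 0, 0.012], [0, 0, 0.012], [0, 0, 0.01], [0, 0, 0.004], [0, 0, 0], [0, 0, 0]], "angular": [[0.1, -0.6, 0.6], [0.1, -0.6, 0.6], [0, 0, 0], [0, 0, 0], [0, 0, 0], [0, 0, 0], [0, 0, 0], [0, 0, 0]], "hand": [0.05, 0.05, 0.05, 0.05, 0.05, 0.05, 0.05, 0.05]}}

```text
time: 32.2
tool_pos: [0.5992, -0.0564, 0.0648]
tcp_rot: [-0.007, 3.139, 0.0]
wrist_force: [0.7, 0.5, -0.3]
width: 0.582
```

```bash
python3 plan.py 0.597 -0.0535 0.031 180.6 .04 8
```

```text
t 32.2 pos [ 0.5992 -0.0564  0.0648] F [ 0.7  0.5 -0.3] w 0.582 q [-0.14  0.29  1.92  0.    0.93 -1.71]
x [-1.    -0.004 -0.003] y [-0.004  1.     0.   ] z [ 0.003  0.    -1.   ]
d tool mm [ 2.3  2.9 33.8] rotvec deg [ 0.01  0.17 -0.35] n 1
slide [[0.0023, 0.0029, 0.0338]]
ang [0.01, 0.17, -0.35]
```

Emit:
{"op": "arm_command", "data": {"slide": [[0.002, 0.003, 0.004], [0, 0, 0.008], [0, 0, 0.01], [0, 0, 0.007], [0, 0, 0.003], [0, 0, 0], [0, 0, 0], [0, 0, 0]], "angular": [[0, 0.2, -0.3], [0, 0, 0], [0, 0, 0], [0, 0, 0], [0, 0, 0], [0, 0, 0], [0, 0, 0], [0, 0, 0]], "hand": [0.05, 0.05, 0.05, 0.05, 0.05, 0.05, 0.05, 0.05]}}

```text
time: 33.0
tool_pos: [0.5976, -0.0529, 0.0307]
tcp_rot: [-0.016, 3.141, 0.0]
wrist_force: [-0.2, -0.7, 0.1]
width: 0.584
```

```bash
python3 plan.py 0.597 -0.0535 0.031 180.6 .04 8; python3 - <<'E'
from h import *
snap('wrist','w16')
E
```

```text
t 33.0 pos [ 0.5976 -0.0529  0.0307] F [-0.2 -0.7  0.1] w 0.584 q [-0.13  0.33  1.94  0.    0.87 -1.71]
x [-1.   -0.01 -0.  ] y [-0.01  1.    0.  ] z [ 0.  0. -1.]
d tool mm [ 0.6 -0.6 -0.3] rotvec deg [ 0.01  0.03 -0.  ] n 1
slide [[0.0006, -0.0006, -0.0003]]
ang [0.01, 0.03, -0.0]
```

View pics/w16.png

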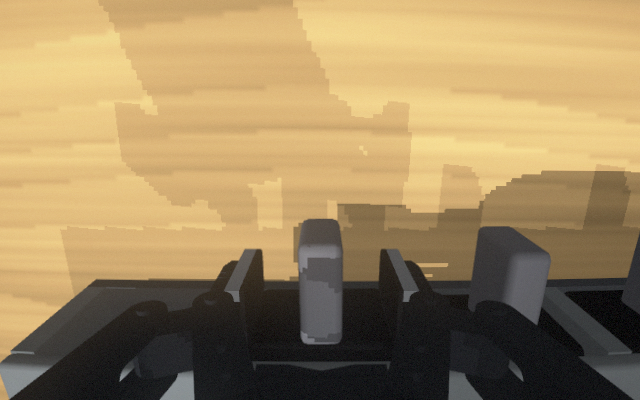

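Tab 2 is centred at column 320. I'll grip it and draw it out.

Emit:
{"op": "arm_command", "data": {"slide": [[0, 0, 0], [0, 0, 0], [0, 0, 0], [0, 0, 0], [0, 0, 0], [0, 0, 0], [0, 0, 0], [0.005, 0, 0]], "angular": [[0, 0, 0], [0, 0, 0], [0, 0, 0], [0, 0, 0], [0, 0, 0], [0, 0, 0], [0, 0, 0], [0, 0, 0]], "hand": [0.04, 0.02, 0.01, 0.01, 0.01, 0.01, 0.01, 0.01]}}

```text
time: 33.85
tool_pos: [0.5939, -0.053, 0.032]
tcp_rot: [-0.017, 3.138, -0.0]
wrist_force: [2.0, -0.1, -0.1]
width: 0.166
```

Emit:
{"op": "arm_command", "data": {"slide": [[0.008, 0, 0], [0.012, 0, -0.0005], [0.015, 0, -0.0005], [0.015, 0, 0], [0.015, 0, 0], [0.015, 0, 0], [0.015, 0, 0], [0.012, 0, 0]], "angular": [[0, 0, 0], [0, 0, 0], [0, 0, 0], [0, 0, 0], [0, 0, 0], [0, 0, 0], [0, 0, 0], [0, 0, 0]], "hand": [0.01, 0.01, 0.01, 0.01, 0.01, 0.01, 0.01, 0.01]}}

```text
time: 34.65
tool_pos: [0.4748, -0.0537, 0.0307]
tcp_rot: [0.017, -3.139, -0.001]
wrist_force: [0.1, 0.4, -2.3]
width: 0.169
```

Emit:
{"op": "arm_command", "data": {"slide": [[0, 0, -0.008], [0, 0, -0.014], [0, 0, -0.016], [0, 0, -0.018], [0, 0, -0.018], [0, 0, -0.018], [0, 0, -0.018], [0, 0, -0.012]], "angular": [[0, 0, 0], [0, 0, 0], [0, 0, 0], [0, 0, 0], [0, 0, 0], [0, 0, 0], [0, 0, 0], [0, 0, 0]], "hand": [0.01, 0.01, 0.01, 0.01, 0.01, 0.01, 0.01, 0.01]}}

```text
time: 35.45
tool_pos: [0.4692, -0.0531, 0.1568]
tcp_rot: [0.016, -3.132, -0.003]
wrist_force: [-0.4, -0.8, -3.5]
width: 0.163
```

```bash
python3 plan.py 0.5625 -0.3185 0.15 85.5 .035 7; python3 - <<'E'
from h import *
snap('scene','s17');snap('wrist','w17')
E
```

```text
t 35.45 pos [ 0.4692 -0.0531  0.1568] F [-0.4 -0.8 -3.5] w 0.163 q [-0.17 -0.05  2.11  0.    1.09 -1.75]
x [-1.   -0.01  0.01] y [-0.01   1.     0.002] z [-0.01   0.002 -1.   ]
d tool mm [ -90.7 -266.3    5.4] rotvec deg [-0.39 -0.52 95.07] n 14
slide [[-0.0065, -0.019, 0.0004], [-0.0087, -0.0181, 0.0004], [-0.0108, -0.017, 0.0004], [-0.0127, -0.0156, 0.0004], [-0.0144, -0.014, 0.0004], [-0.016, -0.0122, 0.0004], [-0.0173, -0.0102, 0.0004], [-0.0184, -0.0081, 0.0004], [-0.0192, -0.0058, 0.0004], [-0.0198, -0.0035, 0.0004], [-0.0201, -0.0012, 0.0004], [-0.0201, 0.0012, 0.0004], [-0.0198, 0.0036, 0.0005], [-0.0192, 0.0059, 0.0005]]
ang [-0.03, -0.04, 6.79]
```

View pics/s17.png

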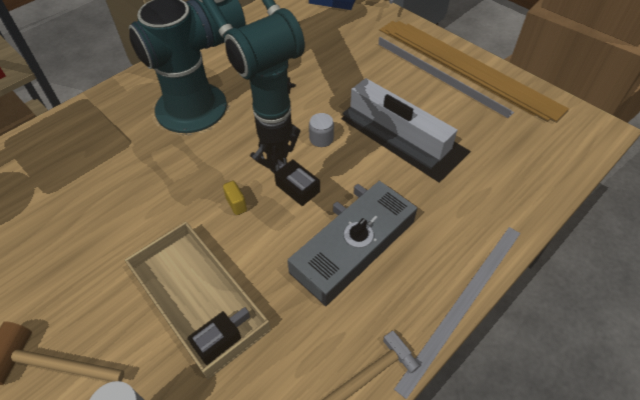

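Pack 2 is level in the grip. The hood appears to have been knocked about 8 px: its handle is at (399,106) now and was at (407,110). I'll measure that before picking the hood up.

Emit:
{"op": "arm_command", "data": {"slide": [[-0.005, -0.017, 0], [-0.008, -0.018, 0], [-0.011, -0.017, 0], [-0.013, -0.016, 0], [-0.015, -0.014, 0], [-0.016, -0.012, 0], [-0.017, -0.01, 0], [-0.018, -0.008, 0]], "angular": [[0, -0.3, 4], [0, -0.2, 6], [0, 0, 7], [0, 0, 7], [0, 0, 7], [0, 0, 7], [0, 0, 7], [0, 0, 7]], "hand": [0.01, 0.01, 0.01, 0.01, 0.01, 0.01, 0.01, 0.01]}}

```text
time: 36.35
tool_pos: [0.5233, -0.2018, 0.1477]
tcp_rot: [-1.403, -2.797, -0.002]
wrist_force: [0.3, 0.2, -2.7]
width: 0.166
```

```bash
python3 plan.py 0.5625 -0.3185 0.14 85.5 .035 7
```

```text
t 36.35 pos [ 0.5233 -0.2018  0.1477] F [ 0.3  0.2 -2.7] w 0.166 q [-0.41  0.13  1.94  0.    1.08 -1.06]
x [-0.598  0.801  0.012] y [ 0.801  0.598 -0.004] z [-0.01   0.007 -1.   ]
d tool mm [-117.1  -38.3    6.4] rotvec deg [-0.48 -0.56 41.23] n 6
slide [[-0.0195, -0.0064, 0.0011], [-0.0201, -0.004, 0.0011], [-0.0205, -0.0016, 0.0011], [-0.0205, 0.0009, 0.0012], [-0.0203, 0.0033, 0.0012], [-0.0197, 0.0057, 0.0012]]
ang [-0.08, -0.09, 6.87]
```

Emit:
{"op": "arm_command", "data": {"slide": [[-0.02, -0.006, 0], [-0.02, -0.004, 0], [-0.02, -0.002, 0], [-0.02, 0.001, 0], [-0.02, 0.003, 0], [-0.019, 0.006, 0], [0, 0, 0], [0, 0, 0]], "angular": [[-0.1, -0.1, 6.8], [-0.1, -0.1, 6.8], [-0.1, -0.1, 6.8], [-0.1, -0.1, 6.8], [0, 0, 6.8], [0, 0, 6], [0, 0, 0], [0, 0, 0]], "hand": [0.01, 0.01, 0.01, 0.01, 0.01, 0.01, 0.01, 0.01]}}

```text
time: 37.15
tool_pos: [0.5577, -0.321, 0.1328]
tcp_rot: [-2.306, -2.104, 0.004]
wrist_force: [-0.4, 0.0, -2.9]
width: 0.166
```

```bash
python3 plan.py 0.5625 -0.3185 0.08 85.5 .035 7
```

```text
t 37.15 pos [ 0.5577 -0.321   0.1328] F [-0.4  0.  -2.9] w 0.166 q [-0.56  0.3   1.76  0.    1.1  -0.47]
x [0.091 0.996 0.012] y [ 0.996 -0.091 -0.017] z [-0.015  0.013 -1.   ]
d tool mm [ 2.3  5.4 52.7] rotvec deg [-0.95 -0.68 -0.73] n 2
slide [[0.0011, 0.0027, 0.0264], [0.0013, 0.0025, 0.0264]]
ang [-0.47, -0.34, -0.36]
```

Emit:
{"op": "arm_command", "data": {"slide": [[0.001, 0.003, 0.004], [0.001, 0.002, 0.008], [0, 0, 0.013], [0, 0, 0.015], [0, 0, 0.013], [0, 0, 0.006], [0, 0, 0], [0, 0, 0]], "angular": [[-0.5, -0.4, -0.4], [-0.5, -0.3, -0.3], [0, 0, 0], [0, 0, 0], [0, 0, 0], [0, 0, 0], [0, 0, 0], [0, 0, 0]], "hand": [0.01, 0.01, 0.01, 0.01, 0.01, 0.01, 0.01, 0.01]}}

```text
time: 37.95
tool_pos: [0.5602, -0.3139, 0.0646]
tcp_rot: [-2.296, -2.137, 0.001]
wrist_force: [-0.5, -0.3, -3.1]
width: 0.171
```

```bash
python3 plan.py 0.5625 -0.3185 0.036 85.5 .035 7; python3 - <<'E'
from h import *
snap('wrist','w18')
E
```

```text
t 37.95 pos [ 0.5602 -0.3139  0.0646] F [-0.5 -0.3 -3.1] w 0.171 q [-0.55  0.36  1.82  0.    0.96 -0.48]
x [0.072 0.997 0.003] y [ 0.997 -0.072 -0.004] z [-0.004  0.003 -1.   ]
d tool mm [-4.5  2.7 28.6] rotvec deg [-0.23 -0.17  0.39] n 1
slide [[-0.0045, 0.0027, 0.0286]]
ang [-0.23, -0.17, 0.39]
```

View pics/w18.png

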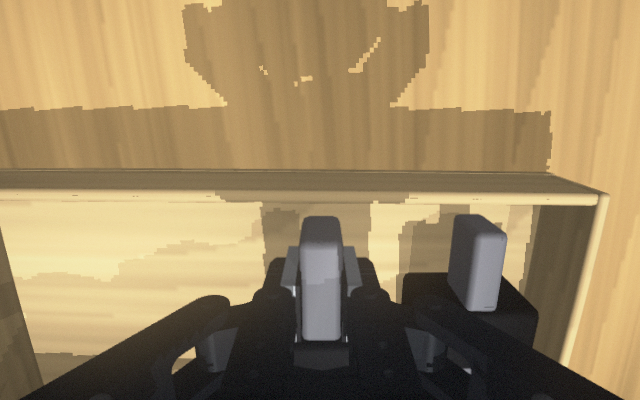

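Emit:
{"op": "arm_command", "data": {"slide": [[-0.004, 0.003, 0.003], [0, 0, 0.008], [0, 0, 0.007], [0, 0, 0.005], [0, 0, 0.003], [0, 0, 0.001], [0, 0, 0], [0, 0, 0]], "angular": [[-0.2, -0.2, 0.4], [0, 0, 0], [0, 0, 0], [0, 0, 0], [0, 0, 0], [0, 0, 0], [0, 0, 0], [0, 0, 0]], "hand": [0.01, 0.01, 0.01, 0.01, 0.01, 0.01, 0.01, 0.01]}}

```text
time: 38.8
tool_pos: [0.5647, -0.3199, 0.0373]
tcp_rot: [2.305, 2.128, 0.0]
wrist_force: [1.0, -0.4, -2.3]
width: 0.165
```

```bash
python3 plan.py 0.5625 -0.3185 0.0295 85.5 .035 7
```

```text
t 38.8 pos [ 0.5647 -0.3199  0.0373] F [ 1.  -0.4 -2.3] w 0.165 q [-0.55  0.4   1.83 -0.    0.91 -0.47]
x [ 0.08   0.997 -0.003] y [ 0.997 -0.08   0.003] z [ 0.003 -0.003 -1.   ]
d tool mm [ 1.2 -2.3  7.8] rotvec deg [ 0.18  0.15 -0.07] n 1
slide [[0.0012, -0.0023, 0.0078]]
ang [0.18, 0.15, -0.07]
```

Emit:
{"op": "arm_command", "data": {"slide": [[0.001, -0.002, 0.003], [0, 0, 0.002], [0, 0, 0.0015], [0, 0, 0.001], [0, 0, 0.001], [0, 0, 0], [0, 0, 0], [0, 0, 0]], "angular": [[0.2, 0.1, 0], [0, 0, 0], [0, 0, 0], [0, 0, 0], [0, 0, 0], [0, 0, 0], [0, 0, 0], [0, 0, 0]], "hand": [0.01, 0.01, 0.01, 0.01, 0.01, 0.01, 0.01, 0.01]}}

```text
time: 39.6
tool_pos: [0.5636, -0.3191, 0.0303]
tcp_rot: [2.306, 2.13, -0.001]
wrist_force: [-0.3, 0.6, -1.4]
width: 0.165
```

Contact is starting, with the load falling. I'll settle it, release and retreat.

Emit:
{"op": "arm_command", "data": {"slide": [[0, 0, 0.001], [0, 0, 0], [0, 0, 0], [0, 0, 0], [0, 0, 0], [0, 0, 0], [0, 0, 0], [0, 0, -0.008]], "angular": [[0, 0, 0], [0, 0, 0], [0, 0, 0], [0, 0, 0], [0, 0, 0], [0, 0, 0], [0, 0, 0], [0, 0, 0]], "hand": [0.01, 0.01, 0.036, 0.036, 0.036, 0.036, 0.036, 0.036]}}

```text
time: 40.4
tool_pos: [0.5643, -0.3198, 0.0382]
tcp_rot: [2.305, 2.129, -0.001]
wrist_force: [0.1, 0.1, -0.6]
width: 0.418
```

Emit:
{"op": "arm_command", "data": {"slide": [[0, 0, -0.015], [0, 0, -0.025], [0, 0, -0.03], [0, 0, -0.035], [0, 0, -0.03], [0, 0, -0.02], [0, 0, 0], [0, 0, 0]], "angular": [[0, 0, 0], [0, 0, 0], [0, 0, 0], [0, 0, 0], [0, 0, 0], [0, 0, 0], [0, 0, 0], [0, 0, 0]], "hand": [0.036, 0.036, 0.036, 0.036, 0.036, 0.036, 0.036, 0.036]}}

```text
time: 41.2
tool_pos: [0.5652, -0.32, 0.2096]
tcp_rot: [2.299, 2.123, 0.003]
wrist_force: [-0.1, -1.6, -1.0]
width: 0.425
```

```bash
python3 plan.py 0.597 0.022 0.16 180.6 .04 8;python3 - <<'E'
from h import *
import pickle
c,im=snap('wrist','w19');pickle.dump(c,open('w19.pkl','wb'))
E
```

```text
t 41.2 pos [ 0.5652 -0.32    0.2096] F [-0.1 -1.6 -1. ] w 0.425 q [-0.55  0.23  1.7  -0.    1.2  -0.47]
x [ 0.079  0.997 -0.007] y [ 0.997 -0.079  0.011] z [ 0.01  -0.008 -1.   ]
d tool mm [343.8   4.1  47.2] rotvec deg [  0.12   0.81 -95.14] n 12
slide [[0.0287, 0.0003, 0.0039], [0.0283, 0.0043, 0.004], [0.0275, 0.0082, 0.004], [0.0261, 0.0119, 0.004], [0.0242, 0.0154, 0.0041], [0.0218, 0.0185, 0.0041], [0.019, 0.0214, 0.0041], [0.0159, 0.0238, 0.0041], [0.0125, 0.0258, 0.0041], [0.0088, 0.0272, 0.0041], [0.0049, 0.0282, 0.0041], [0.001, 0.0286, 0.0041]]
ang [0.01, 0.07, -7.93]
```

View pics/w19.png

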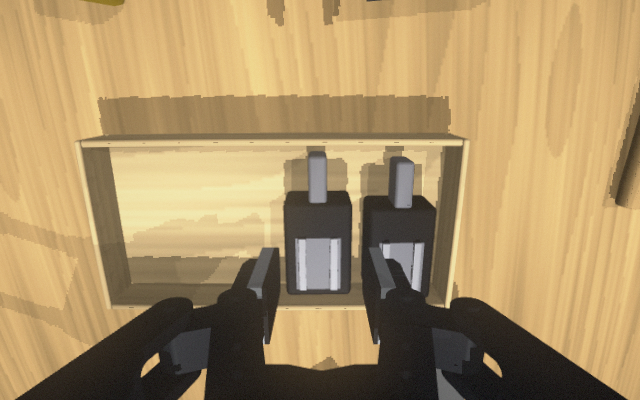

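Packs 1 and 2 lie side by side, at (400,245) and (318,243). Going for pack 3.

Emit:
{"op": "arm_command", "data": {"slide": [[0.025, 0, 0], [0.033, 0.004, 0.001], [0.034, 0.009, 0.001], [0.033, 0.014, 0.001], [0.03, 0.018, 0.001], [0.027, 0.022, 0.001], [0.024, 0.025, 0.001], [0.02, 0.028, 0.001]], "angular": [[0, 0.3, -5], [0, 0.3, -8], [0, 0.2, -8], [0, 0, -8], [0, 0, -8], [0, 0, -8], [0, 0, -8], [0, 0, -8]], "hand": [0.05, 0.05, 0.05, 0.05, 0.05, 0.05, 0.05, 0.05]}}

```text
time: 42.05
tool_pos: [0.5825, -0.0467, 0.1884]
tcp_rot: [-0.852, -3.008, -0.012]
wrist_force: [1.7, 0.8, 0.2]
width: 0.583
```

```bash
python3 plan.py 0.59 0.022 0.13 180.6 .04 8
```

```text
t 42.05 pos [ 0.5825 -0.0467  0.1884] F [1.7 0.8 0.2] w 0.583 q [-0.13  0.14  1.85  0.01  1.17 -1.15]
x [-0.851  0.524  0.017] y [0.525 0.851 0.003] z [-0.013  0.012 -1.   ]
d tool mm [28.7 62.3 59.1] rotvec deg [  0.45  -0.89 -32.24] n 5
slide [[0.0057, 0.0125, 0.0118], [0.0043, 0.013, 0.0118], [0.0029, 0.0135, 0.0118], [0.0014, 0.0137, 0.0117], [-0.0001, 0.0138, 0.0117]]
ang [0.09, -0.18, -6.45]
```

Emit:
{"op": "arm_command", "data": {"slide": [[0.005, 0.013, 0.01], [0.004, 0.013, 0.012], [0.003, 0.013, 0.012], [0.001, 0.013, 0.012], [-0.001, 0.013, 0.01], [0, 0, 0], [0, 0, 0], [0, 0, 0]], "angular": [[0.1, -0.2, -6.4], [0.1, -0.2, -6.4], [0.1, -0.3, -6.4], [0.1, -0.3, -6.2], [0.1, -0.3, -6], [0, 0, 0], [0, 0, 0], [0, 0, 0]], "hand": [0.05, 0.05, 0.05, 0.05, 0.05, 0.05, 0.05, 0.05]}}

```text
time: 42.85
tool_pos: [0.5814, 0.0279, 0.1169]
tcp_rot: [0.038, -3.125, 0.002]
wrist_force: [0.3, 0.3, 0.5]
width: 0.583
```

```bash
python3 plan.py 0.597 0.022 0.07 180.6 .04 8;python3 - <<'E'
from h import *
import pickle
c,im=snap('wrist','w20');pickle.dump(c,open('w20.pkl','wb'));crop(im,230,120,480,280,3,'w20a')
E
```

```text
t 42.85 pos [0.5814 0.0279 0.1169] F [0.3 0.3 0.5] w 0.583 q [ 0.01  0.21  1.91 -0.    1.04 -1.59]
x [-1.    -0.024  0.017] y [-0.024  1.    -0.001] z [-0.017 -0.001 -1.   ]
d tool mm [-16.2  -6.2  46.6] rotvec deg [-0.05 -0.95  0.78] n 2
slide [[-0.0081, -0.0031, 0.0233], [-0.008, -0.0031, 0.0234]]
ang [-0.03, -0.47, 0.39]
```

View pics/w20a.png

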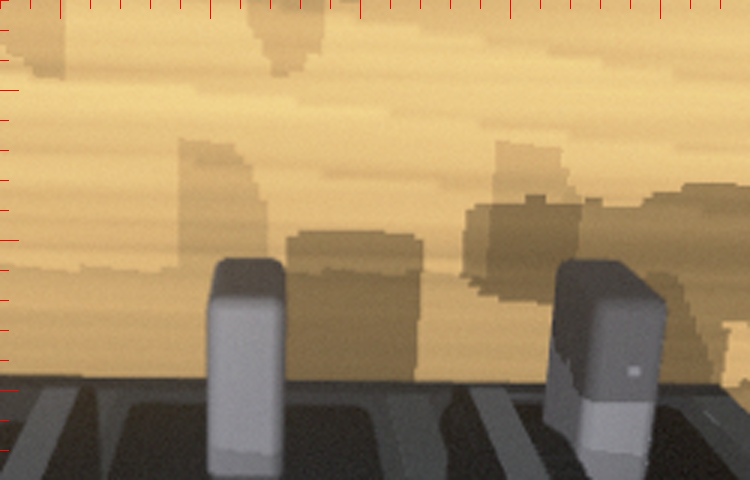

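```bash
python3 - <<'E'
from h import *
import pickle
c=pickle.load(open('w20.pkl','rb'));print(onz(c,[[230+246/3,120+298/3],[230+245/3,120+475/3],[230+628/3,220]],.052))
E
```

```text
[[0.57954077 0.02188011 0.052     ]
 [0.61784591 0.02235083 0.052     ]
 [0.578156   0.09716866 0.052     ]]
```

Emit:
{"op": "arm_command", "data": {"slide": [[-0.006, -0.003, 0.004], [-0.006, -0.002, 0.008], [-0.003, 0, 0.012], [0, 0, 0.012], [0, 0, 0.008], [0, 0, 0.003], [0, 0, 0], [0, 0, 0]], "angular": [[0, -0.5, 0.4], [0, -0.5, 0.4], [0, 0, 0], [0, 0, 0], [0, 0, 0], [0, 0, 0], [0, 0, 0], [0, 0, 0]], "hand": [0.05, 0.05, 0.05, 0.05, 0.05, 0.05, 0.05, 0.05]}}

```text
time: 43.7
tool_pos: [0.5987, 0.0202, 0.0662]
tcp_rot: [-0.005, 3.138, -0.002]
wrist_force: [0.6, -0.0, 0.6]
width: 0.584
```

```bash
python3 plan.py 0.597 0.022 0.031 180.6 .04 8
```

```text
t 43.7 pos [0.5987 0.0202 0.0662] F [ 0.6 -0.   0.6] w 0.584 q [-0.01  0.28  1.92 -0.    0.93 -1.58]
x [-1.    -0.003 -0.004] y [-0.003  1.    -0.001] z [ 0.004 -0.001 -1.   ]
d tool mm [ 1.8  1.8 35.1] rotvec deg [-0.07  0.22 -0.4 ] n 1
slide [[0.0018, 0.0018, 0.0351]]
ang [-0.07, 0.22, -0.4]
```

Tab 3 is at y = 0.022, as planned.

Emit:
{"op": "arm_command", "data": {"slide": [[0.002, 0.002, 0.004], [0, 0, 0.008], [0, 0, 0.01], [0, 0, 0.007], [0, 0, 0.003], [0, 0, 0], [0, 0, 0], [0, 0, 0]], "angular": [[-0.1, 0.2, -0.4], [0, 0, 0], [0, 0, 0], [0, 0, 0], [0, 0, 0], [0, 0, 0], [0, 0, 0], [0, 0, 0]], "hand": [0.05, 0.05, 0.05, 0.05, 0.05, 0.05, 0.05, 0.05]}}

```text
time: 44.5
tool_pos: [0.5969, 0.0227, 0.032]
tcp_rot: [-0.018, 3.14, 0.001]
wrist_force: [-0.3, 0.3, 0.2]
width: 0.587
```

```bash
python3 plan.py 0.597 0.022 0.031 180.6 .04 8; python3 - <<'E'
from h import *
snap('wrist','w21')
E
```

```text
t 44.5 pos [0.5969 0.0227 0.032 ] F [-0.3  0.3  0.2] w 0.587 q [-0.    0.33  1.94  0.    0.87 -1.59]
x [-1.    -0.012 -0.001] y [-0.012  1.     0.001] z [ 0.001  0.001 -1.   ]
d tool mm [-0.1 -0.7  1. ] rotvec deg [0.04 0.07 0.06] n 1
slide [[-0.0001, -0.0007, 0.001]]
ang [0.04, 0.07, 0.06]
```

View pics/w21.png

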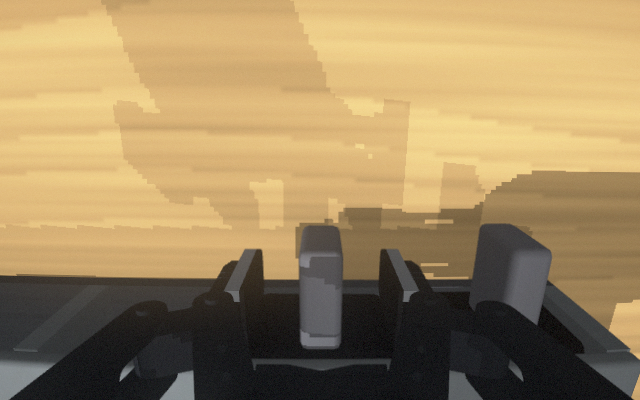

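Tab 3 is centred. Grip, pull, lift.

Emit:
{"op": "arm_command", "data": {"slide": [[0, 0, 0.001], [0, 0, 0], [0, 0, 0], [0, 0, 0], [0, 0, 0], [0, 0, 0], [0, 0, 0], [0.005, 0, 0]], "angular": [[0, 0, 0], [0, 0, 0], [0, 0, 0], [0, 0, 0], [0, 0, 0], [0, 0, 0], [0, 0, 0], [0, 0, 0]], "hand": [0.04, 0.02, 0.01, 0.01, 0.01, 0.01, 0.01, 0.01]}}

```text
time: 45.35
tool_pos: [0.5933, 0.0225, 0.0322]
tcp_rot: [-0.018, 3.137, 0.001]
wrist_force: [2.6, -0.8, 0.0]
width: 0.167
```

Emit:
{"op": "arm_command", "data": {"slide": [[0.008, 0, 0], [0.012, 0, -0.0005], [0.015, 0, -0.0005], [0.015, 0, 0], [0.015, 0, 0], [0.015, 0, 0], [0.015, 0, 0], [0.012, 0, 0]], "angular": [[0, 0, 0], [0, 0, 0], [0, 0, 0], [0, 0, 0], [0, 0, 0], [0, 0, 0], [0, 0, 0], [0, 0, 0]], "hand": [0.01, 0.01, 0.01, 0.01, 0.01, 0.01, 0.01, 0.01]}}

```text
time: 46.15
tool_pos: [0.4743, 0.0213, 0.0308]
tcp_rot: [0.018, -3.141, -0.001]
wrist_force: [1.2, 0.3, -3.0]
width: 0.163
```

Emit:
{"op": "arm_command", "data": {"slide": [[0, 0, -0.008], [0, 0, -0.014], [0, 0, -0.016], [0, 0, -0.018], [0, 0, -0.018], [0, 0, -0.018], [0, 0, -0.018], [0, 0, -0.012]], "angular": [[0, 0, 0], [0, 0, 0], [0, 0, 0], [0, 0, 0], [0, 0, 0], [0, 0, 0], [0, 0, 0], [0, 0, 0]], "hand": [0.01, 0.01, 0.01, 0.01, 0.01, 0.01, 0.01, 0.01]}}

```text
time: 46.95
tool_pos: [0.4673, 0.0214, 0.1559]
tcp_rot: [0.018, -3.13, -0.001]
wrist_force: [0.6, 0.4, -4.2]
width: 0.166
```

```bash
python3 plan.py 0.4875 -0.3125 0.15 85.5 .035 7; python3 - <<'E'
from h import *
snap('scene','s22')
E
```

```text
t 46.95 pos [0.4673 0.0214 0.1559] F [ 0.6  0.4 -4.2] w 0.166 q [-0.01 -0.05  2.12  0.    1.09 -1.59]
x [-1.    -0.012  0.012] y [-0.012  1.     0.001] z [-0.012  0.001 -1.   ]
d tool mm [ -16.4 -334.1    5.4] rotvec deg [-0.52 -0.55 95.17] n 14
slide [[-0.0012, -0.0239, 0.0004], [-0.004, -0.0236, 0.0004], [-0.0067, -0.0229, 0.0004], [-0.0094, -0.022, 0.0003], [-0.0119, -0.0207, 0.0003], [-0.0143, -0.0191, 0.0003], [-0.0165, -0.0173, 0.0003], [-0.0184, -0.0152, 0.0003], [-0.0201, -0.0129, 0.0003], [-0.0215, -0.0105, 0.0004], [-0.0226, -0.0079, 0.0004], [-0.0233, -0.0051, 0.0004], [-0.0238, -0.0023, 0.0004], [-0.0239, 0.0005, 0.0004]]
ang [-0.04, -0.04, 6.8]
```

View pics/s22.png

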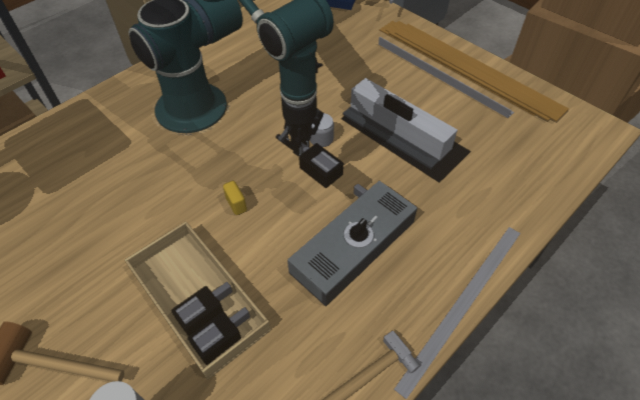

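Pack 3 is held level. On to slot 3.

Emit:
{"op": "arm_command", "data": {"slide": [[0, -0.018, 0], [-0.003, -0.024, 0], [-0.006, -0.023, 0], [-0.009, -0.022, 0], [-0.012, -0.021, 0], [-0.014, -0.019, 0], [-0.016, -0.017, 0], [-0.018, -0.015, 0]], "angular": [[0, -0.3, 4], [0, -0.2, 6], [0, 0, 7], [0, 0, 7], [0, 0, 7], [0, 0, 7], [0, 0, 7], [0, 0, 7]], "hand": [0.01, 0.01, 0.01, 0.01, 0.01, 0.01, 0.01, 0.01]}}

```text
time: 47.8
tool_pos: [0.4821, -0.1652, 0.1556]
tcp_rot: [-1.402, -2.809, -0.004]
wrist_force: [0.4, 0.7, -3.6]
width: 0.166
```

```bash
python3 plan.py 0.4875 -0.3125 0.145 85.5 .035 7
```

```text
t 47.8 pos [ 0.4821 -0.1652  0.1556] F [ 0.4  0.7 -3.6] w 0.166 q [-0.38  0.02  2.04  0.    1.08 -1.03]
x [-0.601  0.799  0.003] y [0.799 0.601 0.002] z [-0.001  0.003 -1.   ]
d tool mm [-121.   -84.2   10.1] rotvec deg [ 2.000e-02 -2.000e-01  4.144e+01] n 6
slide [[-0.0202, -0.014, 0.0017], [-0.0217, -0.0115, 0.0017], [-0.0229, -0.0088, 0.0017], [-0.0238, -0.006, 0.0017], [-0.0244, -0.0031, 0.0017], [-0.0246, -0.0001, 0.0018]]
ang [0.0, -0.03, 6.91]
```

Emit:
{"op": "arm_command", "data": {"slide": [[-0.019, -0.014, 0.001], [-0.021, -0.011, 0.001], [-0.022, -0.009, 0.001], [-0.023, -0.006, 0.001], [-0.024, -0.003, 0.001], [-0.023, 0, 0.001], [0, 0, 0], [0, 0, 0]], "angular": [[0, 0, 6.8], [0, 0, 6.8], [0, 0, 6.8], [0, 0, 6.8], [0, 0, 6.8], [0, 0, 6], [0, 0, 0], [0, 0, 0]], "hand": [0.01, 0.01, 0.01, 0.01, 0.01, 0.01, 0.01, 0.01]}}

```text
time: 48.6
tool_pos: [0.4827, -0.3145, 0.1427]
tcp_rot: [-2.312, -2.113, -0.003]
wrist_force: [0.3, -0.7, -3.4]
width: 0.166
```

```bash
python3 plan.py 0.4875 -0.3125 0.07 85.5 .035 7
```

```text
t 48.6 pos [ 0.4827 -0.3145  0.1427] F [ 0.3 -0.7 -3.4] w 0.166 q [-0.62  0.16  1.91  0.    1.08 -0.54]
x [0.09  0.996 0.008] y [ 0.996 -0.09  -0.006] z [-0.005  0.008 -1.   ]
d tool mm [ 1.9  5.1 72.7] rotvec deg [-0.34 -0.45 -0.65] n 3
slide [[0.0006, 0.0017, 0.0242], [0.0007, 0.0016, 0.0242], [0.0007, 0.0016, 0.0242]]
ang [-0.11, -0.15, -0.22]
```

Emit:
{"op": "arm_command", "data": {"slide": [[0, 0.003, 0.004], [-0.001, 0.002, 0.01], [0, 0, 0.015], [0, 0, 0.017], [0, 0, 0.014], [0, 0, 0.006], [0, 0, 0], [0, 0, 0]], "angular": [[-0.2, -0.3, -0.4], [-0.1, -0.2, -0.3], [0, 0, 0], [0, 0, 0], [0, 0, 0], [0, 0, 0], [0, 0, 0], [0, 0, 0]], "hand": [0.01, 0.01, 0.01, 0.01, 0.01, 0.01, 0.01, 0.01]}}

```text
time: 49.4
tool_pos: [0.4867, -0.3104, 0.0684]
tcp_rot: [-2.293, -2.14, 0.002]
wrist_force: [-0.1, -0.1, -3.1]
width: 0.169
```

```bash
python3 plan.py 0.4875 -0.3125 0.036 85.5 .035 7; python3 - <<'E'
from h import *
snap('wrist','w23')
E
```

```text
t 49.4 pos [ 0.4867 -0.3104  0.0684] F [-0.1 -0.1 -3.1] w 0.169 q [-0.61  0.25  1.96 -0.    0.93 -0.54]
x [0.069 0.998 0.002] y [ 0.998 -0.069 -0.005] z [-0.004  0.003 -1.   ]
d tool mm [-2.1  1.1 32.4] rotvec deg [-0.26 -0.13  0.55] n 1
slide [[-0.0021, 0.0011, 0.0324]]
ang [-0.26, -0.13, 0.55]
```

View pics/w23.png

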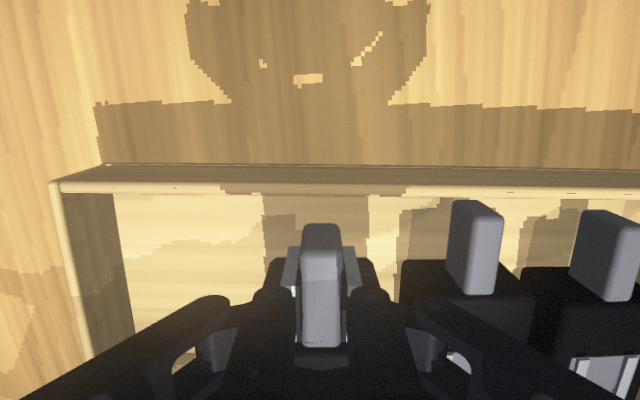

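Emit:
{"op": "arm_command", "data": {"slide": [[-0.003, 0.001, 0.003], [0, 0, 0.009], [0, 0, 0.008], [0, 0, 0.006], [0, 0, 0.003], [0, 0, 0.002], [0, 0, 0], [0, 0, 0]], "angular": [[-0.2, -0.1, 0.5], [0, 0, 0], [0, 0, 0], [0, 0, 0], [0, 0, 0], [0, 0, 0], [0, 0, 0], [0, 0, 0]], "hand": [0.01, 0.01, 0.01, 0.01, 0.01, 0.01, 0.01, 0.01]}}

```text
time: 50.25
tool_pos: [0.4891, -0.3152, 0.0369]
tcp_rot: [2.305, 2.13, 0.001]
wrist_force: [0.6, -0.2, -2.1]
width: 0.167
```

```bash
python3 plan.py 0.4875 -0.3125 0.0295 85.5 .035 7
```

```text
t 50.25 pos [ 0.4891 -0.3152  0.0369] F [ 0.6 -0.2 -2.1] w 0.167 q [-0.62  0.29  1.98 -0.    0.87 -0.54]
x [ 0.079  0.997 -0.002] y [ 0.997 -0.079  0.003] z [ 0.003 -0.002 -1.   ]
d tool mm [ 2.6 -1.8  7.3] rotvec deg [ 0.16  0.11 -0.03] n 1
slide [[0.0026, -0.0018, 0.0073]]
ang [0.16, 0.11, -0.03]
```

Emit:
{"op": "arm_command", "data": {"slide": [[0.002, -0.002, 0.003], [0, 0, 0.002], [0, 0, 0.0015], [0, 0, 0.001], [0, 0, 0.001], [0, 0, 0], [0, 0, 0], [0, 0, 0]], "angular": [[0.2, 0.1, 0], [0, 0, 0], [0, 0, 0], [0, 0, 0], [0, 0, 0], [0, 0, 0], [0, 0, 0], [0, 0, 0]], "hand": [0.01, 0.01, 0.01, 0.01, 0.01, 0.01, 0.01, 0.01]}}

```text
time: 51.05
tool_pos: [0.4881, -0.3135, 0.0306]
tcp_rot: [2.306, 2.131, -0.0]
wrist_force: [0.1, 0.7, -2.5]
width: 0.167
```

Emit:
{"op": "arm_command", "data": {"slide": [[0, 0, 0.001], [0, 0, 0], [0, 0, 0], [0, 0, 0], [0, 0, 0], [0, 0, 0], [0, 0, 0], [0, 0, -0.008]], "angular": [[0, 0, 0], [0, 0, 0], [0, 0, 0], [0, 0, 0], [0, 0, 0], [0, 0, 0], [0, 0, 0], [0, 0, 0]], "hand": [0.01, 0.01, 0.036, 0.036, 0.036, 0.036, 0.036, 0.036]}}

```text
time: 51.85
tool_pos: [0.4893, -0.3146, 0.0387]
tcp_rot: [2.303, 2.13, -0.0]
wrist_force: [-0.3, 0.3, 0.5]
width: 0.422
```

Emit:
{"op": "arm_command", "data": {"slide": [[0, 0, -0.015], [0, 0, -0.025], [0, 0, -0.03], [0, 0, -0.035], [0, 0, -0.03], [0, 0, -0.02], [0, 0, 0], [0, 0, 0]], "angular": [[0, 0, 0], [0, 0, 0], [0, 0, 0], [0, 0, 0], [0, 0, 0], [0, 0, 0], [0, 0, 0], [0, 0, 0]], "hand": [0.036, 0.036, 0.036, 0.036, 0.036, 0.036, 0.036, 0.036]}}

```text
time: 52.65
tool_pos: [0.4899, -0.3147, 0.2097]
tcp_rot: [2.297, 2.124, 0.002]
wrist_force: [0.0, 0.3, 0.4]
width: 0.424
```

```bash
python3 plan.py 0.59 0.097 0.16 180.6 .04 8;python3 - <<'E'
from h import *
import pickle
c,im=snap('wrist','w24');pickle.dump(c,open('w24.pkl','wb'))
E
```

```text
t 52.65 pos [ 0.4899 -0.3147  0.2097] F [0.  0.3 0.4] w 0.424 q [-0.61  0.1   1.85 -0.    1.18 -0.53]
x [ 0.078  0.997 -0.008] y [ 0.997 -0.078  0.011] z [ 0.01  -0.008 -1.   ]
d tool mm [418.6  67.1  47.2] rotvec deg [  0.1    0.84 -95.08] n 12
slide [[0.0349, 0.0056, 0.0039], [0.0338, 0.0103, 0.004], [0.032, 0.0149, 0.004], [0.0297, 0.0192, 0.004], [0.0267, 0.0231, 0.0041], [0.0233, 0.0265, 0.0041], [0.0194, 0.0295, 0.0041], [0.0151, 0.0319, 0.0041], [0.0106, 0.0337, 0.0042], [0.0058, 0.0348, 0.0042], [0.001, 0.0353, 0.0042], [-0.0039, 0.0351, 0.0042]]
ang [0.01, 0.07, -7.92]
```

View pics/w24.png

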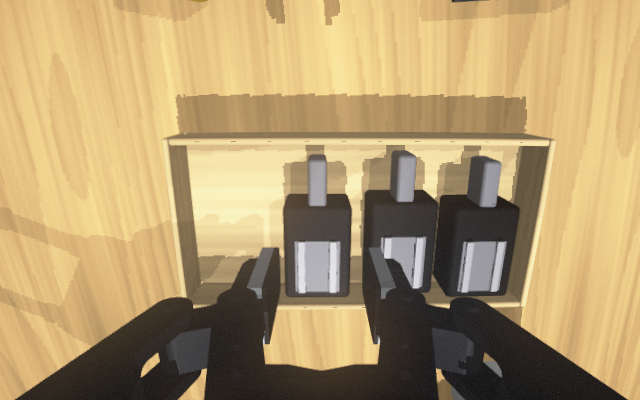

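Three packs now lie flat side by side, and the free slot is on the left at about (235,230). Next is pack 4.

Emit:
{"op": "arm_command", "data": {"slide": [[0.025, 0.004, 0], [0.037, 0.008, 0.001], [0.038, 0.014, 0.001], [0.036, 0.02, 0.001], [0.033, 0.025, 0.001], [0.029, 0.029, 0.001], [0.025, 0.033, 0.001], [0.02, 0.036, 0.001]], "angular": [[0, 0.3, -5], [0, 0.3, -8], [0, 0.2, -8], [0, 0, -8], [0, 0, -8], [0, 0, -8], [0, 0, -8], [0, 0, -8]], "hand": [0.05, 0.05, 0.05, 0.05, 0.05, 0.05, 0.05, 0.05]}}

```text
time: 53.5
tool_pos: [0.5454, -0.0041, 0.1897]
tcp_rot: [-0.854, -3.009, -0.01]
wrist_force: [1.0, -0.6, -0.5]
width: 0.586
```

```bash
python3 plan.py 0.59 0.097 0.13 180.6 .04 8
```

```text
t 53.5 pos [ 0.5454 -0.0041  0.1897] F [ 1.  -0.6 -0.5] w 0.586 q [-0.06  0.06  1.93  0.01  1.16 -1.08]
x [-0.851  0.525  0.015] y [0.525 0.851 0.002] z [-0.012  0.01  -1.   ]
d tool mm [ 14.3 109.3  60.2] rotvec deg [  0.38  -0.82 -32.28] n 5
slide [[0.0029, 0.0219, 0.012], [0.0004, 0.0221, 0.012], [-0.002, 0.022, 0.012], [-0.0045, 0.0216, 0.012], [-0.0068, 0.021, 0.012]]
ang [0.08, -0.16, -6.46]
```

Emit:
{"op": "arm_command", "data": {"slide": [[0.003, 0.021, 0.01], [0, 0.021, 0.012], [-0.003, 0.021, 0.012], [-0.006, 0.02, 0.012], [-0.008, 0.018, 0.01], [0, 0, 0], [0, 0, 0], [0, 0, 0]], "angular": [[0.1, -0.2, -6.4], [0.1, -0.2, -6.4], [0.1, -0.3, -6.4], [0.1, -0.3, -6.2], [0.1, -0.3, -6], [0, 0, 0], [0, 0, 0], [0, 0, 0]], "hand": [0.05, 0.05, 0.05, 0.05, 0.05, 0.05, 0.05, 0.05]}}

```text
time: 54.3
tool_pos: [0.5822, 0.0983, 0.1171]
tcp_rot: [0.041, -3.125, 0.008]
wrist_force: [-0.4, 0.8, -0.2]
width: 0.588
```

```bash
python3 plan.py 0.597 0.098 0.07 180.6 .04 8;python3 - <<'E'
from h import *
import pickle
c,im=snap('wrist','w25');pickle.dump(c,open('w25.pkl','wb'));crop(im,230,120,480,280,3,'w25a')
E
```

```text
t 54.3 pos [0.5822 0.0983 0.1171] F [-0.4  0.8 -0.2] w 0.588 q [ 0.13  0.22  1.89 -0.    1.04 -1.47]
x [-1.    -0.026  0.016] y [-0.026  1.    -0.005] z [-0.016 -0.006 -1.   ]
d tool mm [-15.5  -0.4  46.8] rotvec deg [-0.3  -0.92  0.9 ] n 2
slide [[-0.0078, -0.0002, 0.0234], [-0.0076, -0.0002, 0.0235]]
ang [-0.15, -0.46, 0.45]
```

View pics/w25a.png

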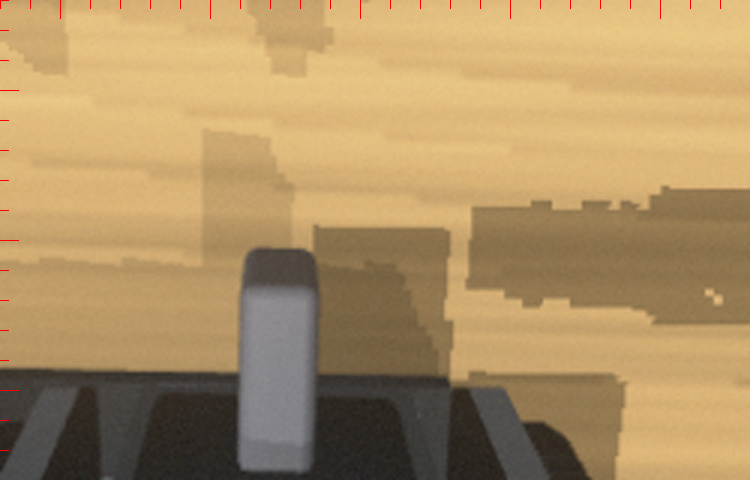

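```bash
python3 - <<'E'
from h import *
import pickle
c=pickle.load(open('w25.pkl','rb'));print(onz(c,[[230+279/3,120+288/3],[230+276/3,120+466/3]],.052))
E
```

```text
[[0.57827693 0.09843243 0.052     ]
 [0.61663698 0.09890715 0.052     ]]
```

Emit:
{"op": "arm_command", "data": {"slide": [[-0.006, 0, 0.004], [-0.006, 0, 0.008], [-0.003, 0, 0.012], [0, 0, 0.012], [0, 0, 0.008], [0, 0, 0.003], [0, 0, 0], [0, 0, 0]], "angular": [[-0.1, -0.5, 0.4], [-0.1, -0.5, 0.4], [0, 0, 0], [0, 0, 0], [0, 0, 0], [0, 0, 0], [0, 0, 0], [0, 0, 0]], "hand": [0.05, 0.05, 0.05, 0.05, 0.05, 0.05, 0.05, 0.05]}}

```text
time: 55.15
tool_pos: [0.5984, 0.0956, 0.0663]
tcp_rot: [-0.009, 3.138, -0.003]
wrist_force: [-0.1, 0.4, -0.5]
width: 0.585
```

```bash
python3 plan.py 0.597 0.098 0.031 180.6 .04 8
```

```text
t 55.15 pos [0.5984 0.0956 0.0663] F [-0.1  0.4 -0.5] w 0.585 q [ 0.12  0.29  1.91 -0.    0.94 -1.46]
x [-1.    -0.005 -0.004] y [-0.005  1.    -0.002] z [ 0.004 -0.002 -1.   ]
d tool mm [ 1.5  2.5 35.3] rotvec deg [-0.1   0.2  -0.29] n 1
slide [[0.0015, 0.0025, 0.0353]]
ang [-0.1, 0.2, -0.29]
```

Emit:
{"op": "arm_command", "data": {"slide": [[0.002, 0.003, 0.004], [0, 0, 0.008], [0, 0, 0.01], [0, 0, 0.007], [0, 0, 0.003], [0, 0, 0.001], [0, 0, 0], [0, 0, 0]], "angular": [[-0.1, 0.2, -0.3], [0, 0, 0], [0, 0, 0], [0, 0, 0], [0, 0, 0], [0, 0, 0], [0, 0, 0], [0, 0, 0]], "hand": [0.05, 0.05, 0.05, 0.05, 0.05, 0.05, 0.05, 0.05]}}

```text
time: 55.95
tool_pos: [0.5966, 0.0992, 0.031]
tcp_rot: [-0.018, 3.141, 0.0]
wrist_force: [-0.8, -0.5, 0.0]
width: 0.584
```

```bash
python3 plan.py 0.597 0.098 0.031 180.6 .04 8; python3 - <<'E'
from h import *
snap('wrist','w26')
E
```

```text
t 55.95 pos [0.5966 0.0992 0.031 ] F [-0.8 -0.5  0. ] w 0.584 q [ 0.12  0.34  1.93  0.    0.87 -1.46]
x [-1.    -0.012 -0.001] y [-0.012  1.     0.   ] z [ 0.001  0.    -1.   ]
d tool mm [-0.4 -1.2  0. ] rotvec deg [0.01 0.05 0.07] n 1
slide [[-0.0004, -0.0012, 0.0]]
ang [0.01, 0.05, 0.07]
```

View pics/w26.png

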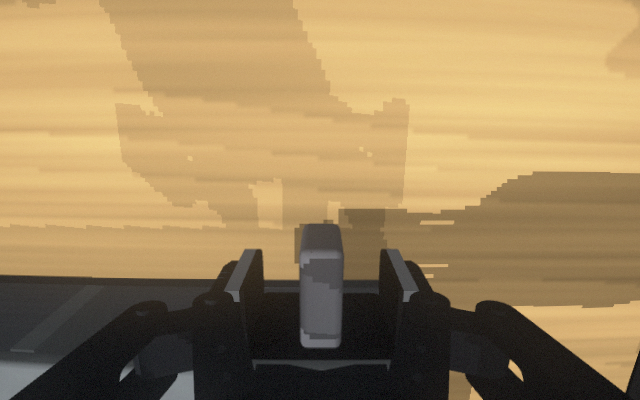

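Tab 4 is centred at column 321. Grip, pull, lift.

Emit:
{"op": "arm_command", "data": {"slide": [[0, 0, 0], [0, 0, 0], [0, 0, 0], [0, 0, 0], [0, 0, 0], [0, 0, 0], [0, 0, 0], [0.005, 0, 0]], "angular": [[0, 0, 0], [0, 0, 0], [0, 0, 0], [0, 0, 0], [0, 0, 0], [0, 0, 0], [0, 0, 0], [0, 0, 0]], "hand": [0.04, 0.02, 0.01, 0.01, 0.01, 0.01, 0.01, 0.01]}}

```text
time: 56.8
tool_pos: [0.5928, 0.0991, 0.0322]
tcp_rot: [-0.018, 3.138, 0.001]
wrist_force: [1.8, 0.1, 0.7]
width: 0.169
```

Emit:
{"op": "arm_command", "data": {"slide": [[0.008, 0, 0], [0.012, 0, -0.0005], [0.015, 0, -0.0005], [0.015, 0, 0], [0.015, 0, 0], [0.015, 0, 0], [0.015, 0, 0], [0.01, 0, 0]], "angular": [[0, 0, 0], [0, 0, 0], [0, 0, 0], [0, 0, 0], [0, 0, 0], [0, 0, 0], [0, 0, 0], [0, 0, 0]], "hand": [0.01, 0.01, 0.01, 0.01, 0.01, 0.01, 0.01, 0.01]}}

```text
time: 57.6
tool_pos: [0.4758, 0.0974, 0.0312]
tcp_rot: [0.018, -3.14, 0.0]
wrist_force: [0.2, 0.7, -2.2]
width: 0.166
```

Emit:
{"op": "arm_command", "data": {"slide": [[0, 0, -0.008], [0, 0, -0.014], [0, 0, -0.016], [0, 0, -0.018], [0, 0, -0.018], [0, 0, -0.018], [0, 0, -0.018], [0, 0, -0.012]], "angular": [[0, 0, 0], [0, 0, 0], [0, 0, 0], [0, 0, 0], [0, 0, 0], [0, 0, 0], [0, 0, 0], [0, 0, 0]], "hand": [0.01, 0.01, 0.01, 0.01, 0.01, 0.01, 0.01, 0.01]}}

```text
time: 58.4
tool_pos: [0.4713, 0.0969, 0.1578]
tcp_rot: [0.019, -3.134, 0.002]
wrist_force: [-0.2, -0.2, -2.3]
width: 0.166
```

```bash
python3 plan.py 0.413 -0.3065 0.15 85.5 .035 7; python3 - <<'E'
from h import *
snap('scene','s27')
E
```

```text
t 58.4 pos [0.4713 0.0969 0.1578] F [-0.2 -0.2 -2.3] w 0.166 q [ 0.15 -0.03  2.09  0.    1.09 -1.43]
x [-1.    -0.012  0.008] y [-0.012  1.    -0.001] z [-0.008 -0.001 -1.   ]
d tool mm [  63.1 -402.7    8.6] rotvec deg [-0.42 -0.3  95.19] n 14
slide [[0.0045, -0.0288, 0.0006], [0.0011, -0.0291, 0.0006], [-0.0024, -0.029, 0.0006], [-0.0058, -0.0285, 0.0006], [-0.0091, -0.0276, 0.0006], [-0.0123, -0.0264, 0.0006], [-0.0154, -0.0247, 0.0005], [-0.0182, -0.0227, 0.0005], [-0.0208, -0.0204, 0.0005], [-0.023, -0.0178, 0.0005], [-0.025, -0.015, 0.0005], [-0.0266, -0.0119, 0.0005], [-0.0278, -0.0087, 0.0005], [-0.0286, -0.0053, 0.0005]]
ang [-0.03, -0.02, 6.8]
```

View pics/s27.png

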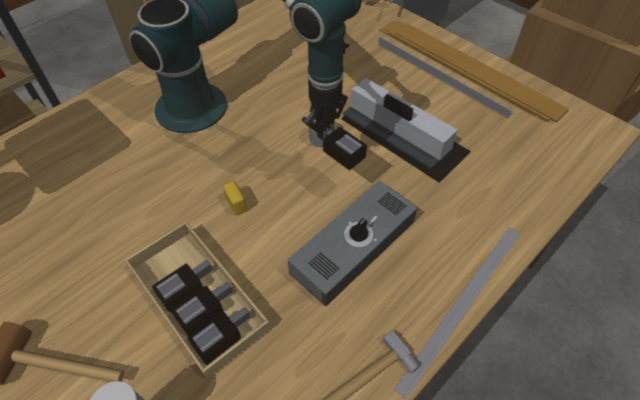

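Emit:
{"op": "arm_command", "data": {"slide": [[0.003, -0.022, 0], [0.001, -0.029, 0], [-0.002, -0.029, 0], [-0.006, -0.028, 0], [-0.009, -0.028, 0], [-0.012, -0.026, 0], [-0.015, -0.025, 0], [-0.018, -0.023, 0]], "angular": [[0, -0.2, 4], [0, -0.1, 6], [0, 0, 7], [0, 0, 7], [0, 0, 7], [0, 0, 7], [0, 0, 7], [0, 0, 7]], "hand": [0.01, 0.01, 0.01, 0.01, 0.01, 0.01, 0.01, 0.01]}}

```text
time: 59.25
tool_pos: [0.4478, -0.1309, 0.1592]
tcp_rot: [1.399, 2.81, 0.005]
wrist_force: [0.4, 0.2, -3.0]
width: 0.167
```

```bash
python3 plan.py 0.413 -0.3065 0.145 85.5 .035 7
```

```text
t 59.25 pos [ 0.4478 -0.1309  0.1592] F [ 0.4  0.2 -3. ] w 0.167 q [-0.34 -0.07  2.12  0.    1.09 -0.99]
x [-0.603  0.798 -0.001] y [0.798 0.603 0.004] z [ 0.003  0.002 -1.   ]
d tool mm [-119.2 -133.7   13.8] rotvec deg [ 2.200e-01 -3.000e-02  4.156e+01] n 6
slide [[-0.0199, -0.0223, 0.0023], [-0.0224, -0.0197, 0.0023], [-0.0246, -0.0169, 0.0023], [-0.0265, -0.0138, 0.0023], [-0.0279, -0.0105, 0.0024], [-0.029, -0.007, 0.0024]]
ang [0.04, -0.01, 6.93]
```

Emit:
{"op": "arm_command", "data": {"slide": [[-0.019, -0.022, 0.001], [-0.022, -0.019, 0.002], [-0.024, -0.016, 0.002], [-0.026, -0.013, 0.002], [-0.027, -0.01, 0.002], [-0.027, -0.006, 0.001], [0, 0, 0], [0, 0, 0]], "angular": [[0, 0, 6.8], [0, 0, 6.8], [0, 0, 6.8], [0, 0, 6.8], [0, 0, 6.8], [0, 0, 6], [0, 0, 0], [0, 0, 0]], "hand": [0.01, 0.01, 0.01, 0.01, 0.01, 0.01, 0.01, 0.01]}}

```text
time: 60.05
tool_pos: [0.4102, -0.3096, 0.1448]
tcp_rot: [-2.316, -2.119, -0.006]
wrist_force: [0.9, 0.4, -2.5]
width: 0.164
```

```bash
python3 plan.py 0.413 -0.3065 0.07 85.5 .035 7
```

```text
t 60.05 pos [ 0.4102 -0.3096  0.1448] F [ 0.9  0.4 -2.5] w 0.164 q [-0.7   0.04  2.04  0.    1.06 -0.61]
x [0.089 0.996 0.004] y [ 0.996 -0.089  0.001] z [ 0.001  0.004 -1.   ]
d tool mm [ 3.1  2.5 74.8] rotvec deg [ 0.06 -0.22 -0.58] n 3
slide [[0.001, 0.0008, 0.0249], [0.0011, 0.0008, 0.0249], [0.0011, 0.0009, 0.0249]]
ang [0.02, -0.07, -0.19]
```

Emit:
{"op": "arm_command", "data": {"slide": [[0, 0.001, 0.004], [0, 0, 0.01], [0, 0, 0.015], [0, 0, 0.017], [0, 0, 0.015], [0, 0, 0.006], [0, 0, 0], [0, 0, 0]], "angular": [[0, -0.2, -0.3], [0, 0, -0.3], [0, 0, 0], [0, 0, 0], [0, 0, 0], [0, 0, 0], [0, 0, 0], [0, 0, 0]], "hand": [0.01, 0.01, 0.01, 0.01, 0.01, 0.01, 0.01, 0.01]}}

```text
time: 60.85
tool_pos: [0.4122, -0.3023, 0.0718]
tcp_rot: [-2.289, -2.147, -0.003]
wrist_force: [0.6, 0.3, -2.0]
width: 0.161
```

```bash
python3 plan.py 0.413 -0.3065 0.036 85.5 .035 7; python3 - <<'E'
from h import *
snap('wrist','w28')
E
```

```text
t 60.85 pos [ 0.4122 -0.3023  0.0718] F [ 0.6  0.3 -2. ] w 0.161 q [-0.68  0.13  2.1   0.    0.91 -0.62]
x [0.064 0.998 0.003] y [ 0.998 -0.064 -0.001] z [-0.001  0.003 -1.   ]
d tool mm [-4.2  1.1 35.8] rotvec deg [-0.04 -0.18  0.83] n 2
slide [[-0.0021, 0.0006, 0.0179], [-0.0021, 0.0006, 0.0179]]
ang [-0.02, -0.09, 0.42]
```

View pics/w28.png

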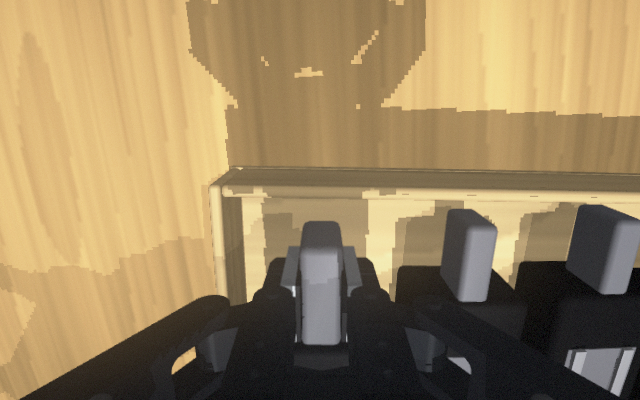

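```bash
python3 - <<'E'
from names import *
c=bot.get_calibration('wrist');im=cv2.imread('pics/w28.png');crop(im,200,150,330,310,4.5,'w28a')
print(onz(c,[[212,187],[245,197],[225,290]],.05), place(CP,[[-.166,.081,.05],[-.16,.075,.05]]))
E
```

```text
[[ 0.36614921 -0.26788535  0.05      ]
 [ 0.38055299 -0.27350076  0.05      ]
 [ 0.36471225 -0.32011874  0.05      ]] [[ 0.36121631 -0.2646114   0.05      ]
 [ 0.36673054 -0.27106069  0.05      ]]
```

View pics/w28a.png

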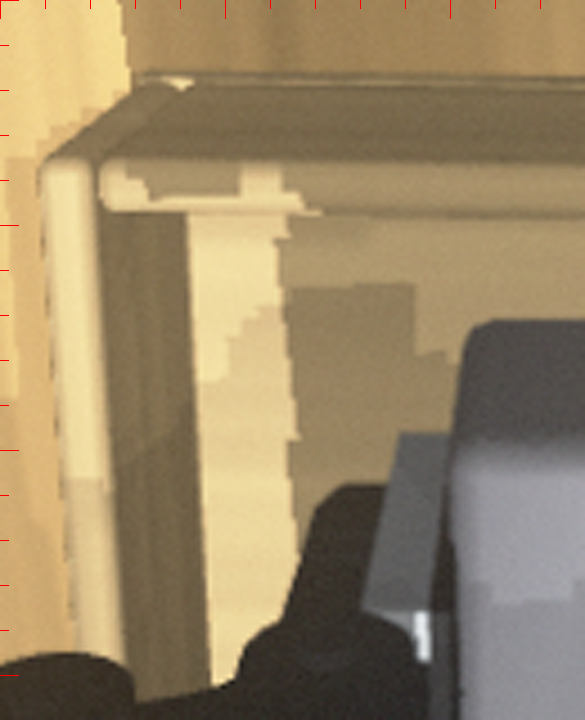

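Emit:
{"op": "arm_command", "data": {"slide": [[-0.005, 0.002, 0.003], [-0.002, 0, 0.009], [0, 0, 0.009], [0, 0, 0.007], [0, 0, 0.004], [0, 0, 0.002], [0, 0, 0], [0, 0, 0]], "angular": [[0, -0.2, 0.8], [0, 0, 0], [0, 0, 0], [0, 0, 0], [0, 0, 0], [0, 0, 0], [0, 0, 0], [0, 0, 0]], "hand": [0.01, 0.01, 0.01, 0.01, 0.01, 0.01, 0.01, 0.01]}}

```text
time: 61.7
tool_pos: [0.4151, -0.3115, 0.0367]
tcp_rot: [2.306, 2.129, -0.001]
wrist_force: [0.2, -0.8, -3.0]
width: 0.169
```

```bash
python3 plan.py 0.4145 -0.308 0.0295 85.5 .035 7
```

```text
t 61.7 pos [ 0.4151 -0.3115  0.0367] F [ 0.2 -0.8 -3. ] w 0.169 q [-0.69  0.19  2.11 -0.    0.84 -0.61]
x [ 0.08   0.997 -0.003] y [ 0.997 -0.08   0.002] z [ 0.002 -0.003 -1.   ]
d tool mm [ 3.5 -0.9  7.2] rotvec deg [ 0.13  0.16 -0.07] n 1
slide [[0.0035, -0.0009, 0.0072]]
ang [0.13, 0.16, -0.07]
```

Emit:
{"op": "arm_command", "data": {"slide": [[0.003, -0.001, 0.003], [0, 0, 0.002], [0, 0, 0.0015], [0, 0, 0.001], [0, 0, 0.001], [0, 0, 0], [0, 0, 0], [0, 0, 0]], "angular": [[0.1, 0.1, 0], [0, 0, 0], [0, 0, 0], [0, 0, 0], [0, 0, 0], [0, 0, 0], [0, 0, 0], [0, 0, 0]], "hand": [0.01, 0.01, 0.01, 0.01, 0.01, 0.01, 0.01, 0.01]}}

```text
time: 62.5
tool_pos: [0.4154, -0.3089, 0.0307]
tcp_rot: [2.305, 2.13, -0.0]
wrist_force: [-0.4, 0.4, -3.0]
width: 0.165
```

Emit:
{"op": "arm_command", "data": {"slide": [[0, 0, 0.001], [0, 0, 0], [0, 0, 0], [0, 0, 0], [0, 0, 0], [0, 0, 0], [0, 0, 0], [0, 0, -0.008]], "angular": [[0, 0, 0], [0, 0, 0], [0, 0, 0], [0, 0, 0], [0, 0, 0], [0, 0, 0], [0, 0, 0], [0, 0, 0]], "hand": [0.01, 0.01, 0.034, 0.034, 0.034, 0.034, 0.034, 0.034]}}

```text
time: 63.3
tool_pos: [0.4159, -0.3094, 0.0381]
tcp_rot: [2.304, 2.129, -0.001]
wrist_force: [-0.5, 0.4, -0.8]
width: 0.4
```

Emit:
{"op": "arm_command", "data": {"slide": [[0, 0, -0.015], [0, 0, -0.025], [0, 0, -0.03], [0, 0, -0.035], [0, 0, -0.035], [0, 0, -0.03], [0, 0, 0], [0, 0, 0]], "angular": [[0, 0, 0], [0, 0, 0], [0, 0, 0], [0, 0, 0], [0, 0, 0], [0, 0, 0], [0, 0, 0], [0, 0, 0]], "hand": [0.036, 0.036, 0.036, 0.036, 0.036, 0.036, 0.036, 0.036]}}

```text
time: 64.1
tool_pos: [0.4152, -0.3086, 0.2193]
tcp_rot: [2.302, 2.128, -0.0]
wrist_force: [0.7, 0.7, -0.1]
width: 0.425
```

```bash
python3 - <<'E'
from h import *
st();c,im=snap('wrist','w29');c,im=snap('top','t29');crop(im,130,130,260,300,3.5,'t29a')
E
```

```text
t 64.1 pos [ 0.4152 -0.3086  0.2193] F [ 0.7  0.7 -0.1] w 0.425 q [-0.69 -0.03  1.96 -0.    1.2  -0.61]
x [ 0.079  0.997 -0.004] y [ 0.997 -0.079  0.005] z [ 0.004 -0.005 -1.   ]
```

View pics/w29.png

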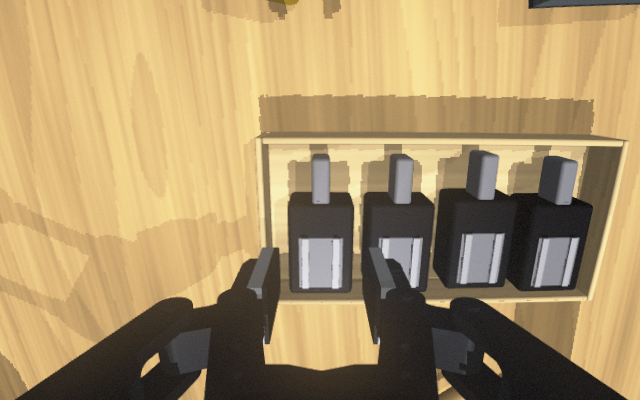

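View pics/t29a.png

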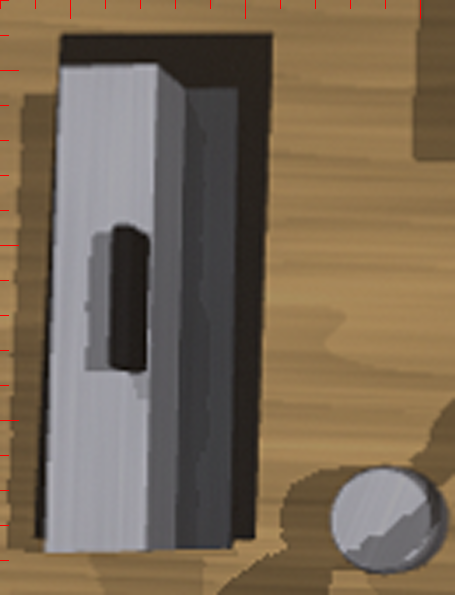

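All four packs lie flat and separate in the crate. The hood has slid about 3 cm toward the robot and is still upright. I'll measure it.

```bash
cat > hoodfit.py <<'E'
from h import *
T=bot.get_calibration('top')
px=(np.array([[62,67],[156,64],[147,552],[45,552.]])+.5)/3.5-.5+[130,130]
p,r=fit([(T,[[.032,-.157,.078],[-.032,-.157,.078],[-.032,.157,.078],[.032,.157,.078]],px)],[.5,.37,1.6]);print(p,np.round(r,1).tolist())
print('handle',place(p,[[-.024,0,0]]),'phi',np.degrees(p[2])+90)
E
python3 hoodfit.py; python3 plan.py 0.49 0.34 0.24 181.5 .045 8
```

```text
[0.50000182 0.3700567  1.61830188] [[-0.4, -0.0], [0.4, 0.2], [-0.2, -0.3], [0.2, 0.1]]
handle [[0.50114152 0.34608378 0.        ]] phi 182.72186761314384
t 64.2 pos [ 0.4151 -0.3085  0.2184] F [0.4 0.2 0.4] w 0.424 q [-0.69 -0.03  1.96 -0.    1.2  -0.61]
x [ 0.079  0.997 -0.004] y [ 0.997 -0.079  0.004] z [ 0.004 -0.004 -1.   ]
d tool mm [652.3  23.6 -24. ] rotvec deg [-1.000e-02  3.600e-01 -9.602e+01] n 15
slide [[0.0435, 0.0016, -0.0016], [0.043, 0.0064, -0.0016], [0.0421, 0.0112, -0.0016], [0.0406, 0.0158, -0.0015], [0.0385, 0.0202, -0.0015], [0.036, 0.0244, -0.0015], [0.0331, 0.0283, -0.0015], [0.0297, 0.0318, -0.0015], [0.026, 0.0349, -0.0015], [0.022, 0.0376, -0.0015], [0.0176, 0.0398, -0.0015], [0.0131, 0.0415, -0.0014], [0.0084, 0.0427, -0.0014], [0.0036, 0.0434, -0.0014], [-0.0013, 0.0435, -0.0014]]
ang [-0.0, 0.02, -6.4]
```

Emit:
{"op": "arm_command", "data": {"slide": [[0.03, 0.001, -0.002], [0.042, 0.004, -0.002], [0.044, 0.009, -0.002], [0.043, 0.014, -0.002], [0.041, 0.019, -0.002], [0.038, 0.023, -0.002], [0.035, 0.027, -0.002], [0.031, 0.031, -0.002]], "angular": [[0, 0.3, -5], [0, 0.2, -6.5], [0, 0, -6.5], [0, 0, -6.5], [0, 0, -6.5], [0, 0, -6.5], [0, 0, -6.5], [0, 0, -6.5]], "hand": [0.05, 0.05, 0.05, 0.05, 0.05, 0.05, 0.05, 0.05]}}

```text
time: 65.0
tool_pos: [0.4336, 0.0389, 0.2233]
tcp_rot: [-1.137, -2.907, -0.005]
wrist_force: [1.6, -0.5, -0.6]
width: 0.583
```

```bash
python3 plan.py 0.501 0.345 0.21 182.7 .045 7
```

```text
t 65.0 pos [0.4336 0.0389 0.2233] F [ 1.6 -0.5 -0.6] w 0.583 q [ 0.02 -0.18  2.1   0.01  1.24 -0.81]
x [-0.735  0.678  0.02 ] y [ 0.678  0.735 -0.004] z [-0.018  0.011 -1.   ]
d tool mm [157.8 270.7  15.4] rotvec deg [  0.23  -1.2  -45.41] n 7
slide [[0.0225, 0.0387, 0.0022], [0.018, 0.041, 0.0021], [0.0133, 0.0427, 0.002], [0.0084, 0.044, 0.002], [0.0034, 0.0446, 0.0019], [-0.0017, 0.0447, 0.0019], [-0.0067, 0.0443, 0.0019]]
ang [0.03, -0.17, -6.49]
```

Emit:
{"op": "arm_command", "data": {"slide": [[0.021, 0.036, 0], [0.018, 0.038, 0.001], [0.013, 0.04, 0.002], [0.008, 0.041, 0.002], [0.003, 0.042, 0.002], [-0.002, 0.042, 0.002], [-0.006, 0.03, 0.002], [0, 0, 0]], "angular": [[0, -0.2, -6.4], [0, -0.2, -6.4], [0, -0.2, -6.4], [0, -0.2, -6.4], [0, -0.2, -6.4], [0, -0.2, -6.4], [0, -0.1, -6], [0, 0, 0]], "hand": [0.05, 0.05, 0.05, 0.05, 0.05, 0.05, 0.05, 0.05]}}

```text
time: 65.8
tool_pos: [0.4831, 0.3296, 0.1968]
tcp_rot: [0.112, -3.122, 0.009]
wrist_force: [0.8, -1.2, -0.8]
width: 0.586
```

```bash
python3 plan.py 0.501 0.346 0.12 182.7 .045 7;python3 - <<'E'
from h import *
import pickle
c,im=snap('wrist','w30');pickle.dump(c,open('w30.pkl','wb'))
E
```

```text
t 65.8 pos [0.4831 0.3296 0.1968] F [ 0.8 -1.2 -0.8] w 0.586 q [ 0.55  0.14  1.84  0.    1.19 -1.09]
x [-0.997 -0.072  0.018] y [-0.072  0.997 -0.005] z [-0.017 -0.006 -1.   ]
d tool mm [-20.5  15.4  76.4] rotvec deg [-0.29 -1.02  1.42] n 2
slide [[-0.0102, 0.0077, 0.0382], [-0.0098, 0.0077, 0.0383]]
ang [-0.15, -0.51, 0.71]
```

View pics/w30.png

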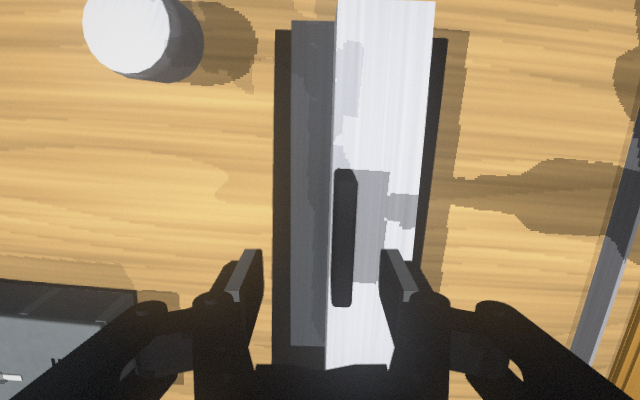

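The handle runs from (345,172) to (342,305) in the picture, to the right of the jaw centre.

```bash
python3 - <<'E'
from h import *
import pickle
c=pickle.load(open('w30.pkl','rb'));im=cv2.imread('pics/w30.png');crop(im,290,0,460,320,1.8,'w30a');crop(im,315,155,375,315,4,'w30b')
L=onz(c,[[345,173],[342,304]],.118);print(L,L.mean(0));d=L[0]-L[1];print(np.degrees(np.arctan2(d[1],d[0]))%360)
# hood front wall top edge line: left edge of white top
L=onz(c,[[337,2],[326,366]],.078);d=L[0]-L[1];print(L,np.degrees(np.arctan2(d[1],d[0]))%360)
E
```

```text
[[0.45504662 0.3411606  0.118     ]
 [0.54453519 0.3472928  0.118     ]] [0.4997909 0.3442267 0.118    ]
183.920066836504
[[0.35003493 0.32914891 0.078     ]
 [0.62956578 0.3433401  0.078     ]] 182.90629077786573
```

View pics/w30b.png

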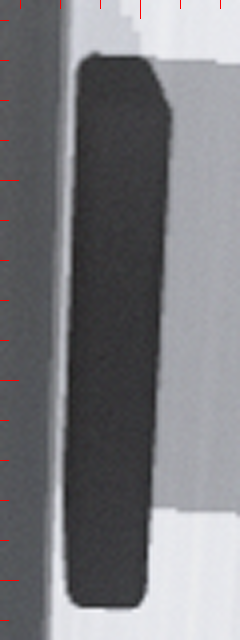

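Emit:
{"op": "arm_command", "data": {"slide": [[-0.007, 0.006, 0.004], [-0.007, 0.006, 0.008], [-0.003, 0.002, 0.014], [0, 0, 0.016], [0, 0, 0.014], [0, 0, 0.006], [0, 0, 0], [0, 0, 0]], "angular": [[-0.1, -0.5, 0.7], [-0.1, -0.5, 0.6], [0, 0, 0], [0, 0, 0], [0, 0, 0], [0, 0, 0], [0, 0, 0], [0, 0, 0]], "hand": [0.05, 0.05, 0.05, 0.05, 0.05, 0.05, 0.05, 0.05]}}

```text
time: 66.65
tool_pos: [0.4978, 0.3366, 0.1246]
tcp_rot: [0.055, -3.134, 0.013]
wrist_force: [0.9, 0.0, 0.1]
width: 0.584
```

```bash
python3 plan.py 0.500 0.345 0.094 182.8 .045 7
```

```text
t 66.65 pos [0.4978 0.3366 0.1246] F [0.9 0.  0.1] w 0.584 q [ 0.56  0.23  1.87 -0.    1.05 -1.05]
x [-0.999 -0.035  0.007] y [-0.035  0.999 -0.008] z [-0.007 -0.009 -1.   ]
d tool mm [-2.7  8.6 30.5] rotvec deg [-0.48 -0.41 -0.79] n 1
slide [[-0.0027, 0.0086, 0.0305]]
ang [-0.48, -0.41, -0.79]
```

Emit:
{"op": "arm_command", "data": {"slide": [[-0.001, 0.004, 0], [-0.001, 0.004, 0.002], [0, 0, 0.007], [0, 0, 0.009], [0, 0, 0.007], [0, 0, 0.003], [0, 0, 0], [0, 0, 0]], "angular": [[-0.2, -0.2, -0.4], [-0.2, -0.2, -0.4], [0, 0, 0], [0, 0, 0], [0, 0, 0], [0, 0, 0], [0, 0, 0], [0, 0, 0]], "hand": [0.05, 0.05, 0.05, 0.05, 0.05, 0.05, 0.05, 0.05]}}

```text
time: 67.45
tool_pos: [0.5008, 0.3464, 0.0962]
tcp_rot: [-0.079, 3.137, 0.002]
wrist_force: [-0.1, 0.2, -0.4]
width: 0.583
```

```bash
python3 plan.py 0.500 0.345 0.0945 182.8 .045 7; python3 - <<'E'
from h import *
snap('wrist','w31')
E
```

```text
t 67.45 pos [0.5008 0.3464 0.0962] F [-0.1  0.2 -0.4] w 0.583 q [ 0.56  0.26  1.88 -0.    0.99 -1.06]
x [-0.999 -0.051 -0.004] y [-0.051  0.999  0.001] z [ 0.004  0.001 -1.   ]
d tool mm [ 0.8 -1.3  1.7] rotvec deg [0.06 0.21 0.1 ] n 1
slide [[0.0008, -0.0013, 0.0017]]
ang [0.06, 0.21, 0.1]
```

View pics/w31.png

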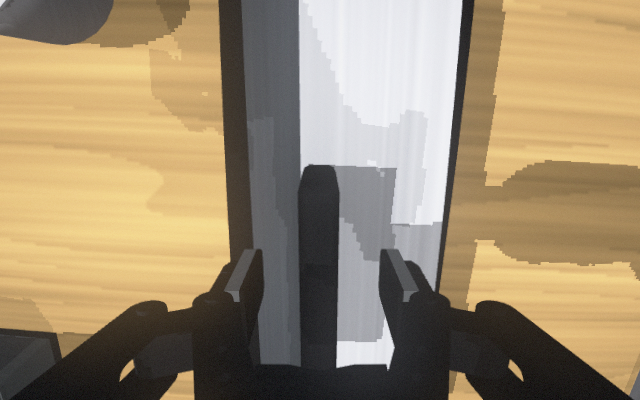

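Emit:
{"op": "arm_command", "data": {"slide": [[0.0005, -0.001, 0.0015], [0, 0, 0], [0, 0, 0], [0, 0, 0], [0, 0, 0], [0, 0, 0], [0, 0, 0], [0, 0, 0]], "angular": [[0, 0.2, 0.1], [0, 0, 0], [0, 0, 0], [0, 0, 0], [0, 0, 0], [0, 0, 0], [0, 0, 0], [0, 0, 0]], "hand": [0.05, 0.03, 0.01, 0.01, 0.01, 0.01, 0.01, 0.01], "squeeze": 100}}

```text
time: 68.3
tool_pos: [0.5009, 0.3455, 0.0956]
tcp_rot: [-0.076, 3.139, 0.003]
wrist_force: [1.2, 0.3, 0.2]
width: 0.145
```

```bash
python3 - <<'E'
from h import *
st();c,im=snap('top','t32');crop(im,130,130,260,300,3.5,'t32a');c,im=snap('scene','s32');crop(im,330,60,490,190,5,'s32a')
E
```

```text
t 68.3 pos [0.5009 0.3455 0.0956] F [1.2 0.3 0.2] w 0.145 q [ 0.56  0.26  1.88  0.    0.99 -1.06]
x [-0.999 -0.049 -0.001] y [-0.049  0.999  0.002] z [ 0.001  0.002 -1.   ]
```

View pics/t32a.png

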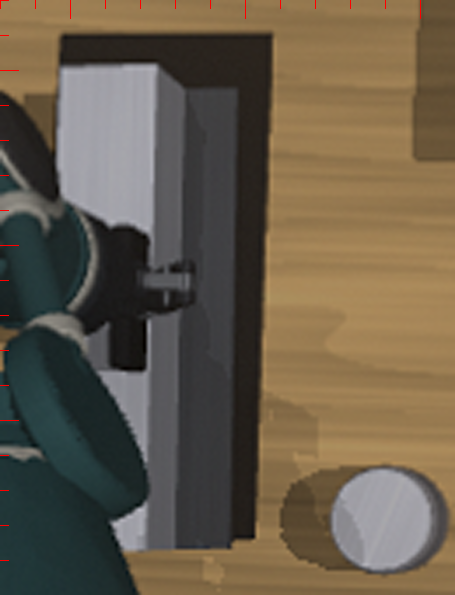

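View pics/s32a.png

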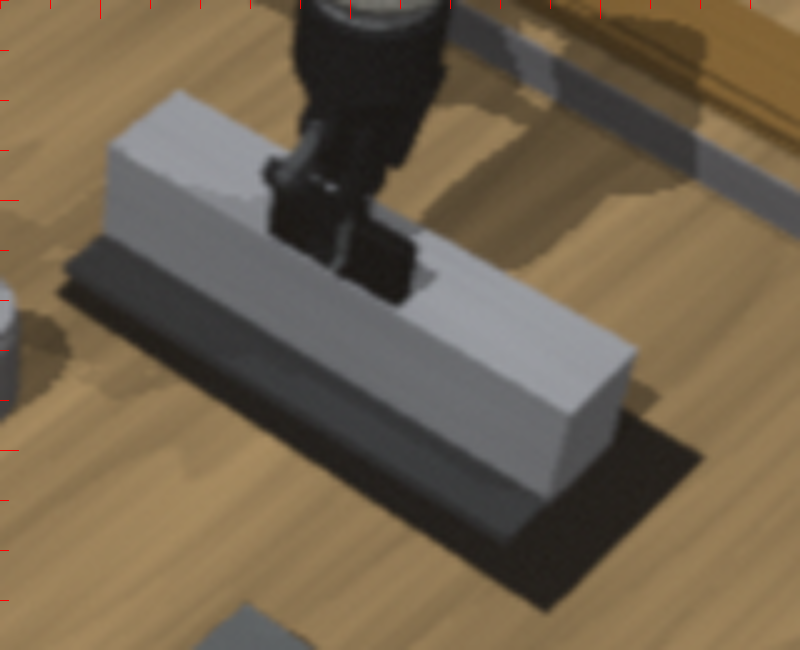

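```bash
python3 - <<'E'
from h import *
T=bot.get_calibration('top');S=bot.get_calibration('scene')
L=[[.032,-.157,.078],[-.032,-.157,.078],[-.032,.157,.078],[.032,.157,.078]]
ps=(np.array([[635,350],[572,414],[108,150],[180,90.]])+.5)/5-.5+[330,60]
pt=(np.array([[62,67],[156,64],[147,552],[45,552.]])+.5)/3.5-.5+[130,130]
s,R=st()
for o in ([(S,L,ps)],[(T,L,pt)],[(S,L,ps),(T,L,pt)]):
    p,r=fit(o,[.5,.37,1.6]); h=place(p,[[-.024,0,0]])[0]
    # tcp relative to hood frame
    a=p[2];d=np.array(s['tool_pos'][:2])-p[:2]
    print(np.round(p,4),np.abs(r).max().round(1),'handle',h.round(4),'tcp in hood',np.round([np.cos(a)*d[0]+np.sin(a)*d[1],-np.sin(a)*d[0]+np.cos(a)*d[1]],4),'phi',np.degrees(a)+90,'tool phi',np.degrees(np.arctan2(R[1,0],R[0,0]))%360)
E
```

```text
t 68.4 pos [0.5009 0.3456 0.0956] F [-0.5  0.9  0.1] w 0.147 q [ 0.56  0.26  1.88  0.    0.99 -1.06]
x [-0.999 -0.048 -0.001] y [-0.048  0.999  0.002] z [ 0.001  0.002 -1.   ]
[0.5033 0.3683 1.621 ] 0.8 handle [0.5045 0.3443 0.    ] tcp in hood [-0.0226  0.0035] phi 182.87665167295694 tool phi 182.7790973919883
[0.5    0.3701 1.6183] 0.4 handle [0.5011 0.3461 0.    ] tcp in hood [-0.0245  0.0002] phi 182.72186761314384 tool phi 182.7790973919883
[0.5009 0.3699 1.6182] 1.5 handle [0.502  0.3459 0.    ] tcp in hood [-0.0243  0.0011] phi 182.7140093763864 tool phi 182.7790973919883
```

Emit:
{"op": "arm_command", "data": {"slide": [[0, 0, -0.005], [0, 0, -0.01], [0, 0, -0.015], [0, 0, -0.02], [0, 0, -0.02], [0, 0, -0.02], [0, 0, -0.02], [0, 0, -0.02]], "angular": [[0, 0, 0], [0, 0, 0], [0, 0, 0], [0, 0, 0], [0, 0, 0], [0, 0, 0], [0, 0, 0], [0, 0, 0]], "hand": [0.01, 0.01, 0.01, 0.01, 0.01, 0.01, 0.01, 0.01]}}

```text
time: 69.2
tool_pos: [0.4955, 0.3419, 0.2271]
tcp_rot: [0.076, -3.128, 0.01]
wrist_force: [1.1, 0.1, -5.0]
width: 0.147
```

```bash
python3 plan.py 0.54 -0.0155 0.245 90.6 .035 6.5
```

```text
t 69.2 pos [0.4955 0.3419 0.2271] F [ 1.1  0.1 -5. ] w 0.147 q [ 0.56  0.14  1.77  0.    1.24 -1.06]
x [-0.999 -0.048  0.013] y [-0.048  0.999 -0.006] z [-0.013 -0.007 -1.   ]
d tool mm [ -27.  -359.3  -16.2] rotvec deg [-0.86 -0.3  92.17] n 15
slide [[-0.0018, -0.024, -0.0011], [-0.0044, -0.0236, -0.0011], [-0.0069, -0.023, -0.0011], [-0.0093, -0.0221, -0.0011], [-0.0116, -0.021, -0.0012], [-0.0138, -0.0197, -0.0012], [-0.0158, -0.0181, -0.0012], [-0.0177, -0.0163, -0.0012], [-0.0193, -0.0143, -0.0012], [-0.0207, -0.0121, -0.0012], [-0.0219, -0.0099, -0.0012], [-0.0228, -0.0075, -0.0012], [-0.0235, -0.005, -0.0012], [-0.0239, -0.0024, -0.0012], [-0.024, 0.0001, -0.0012]]
ang [-0.06, -0.02, 6.14]
```

Emit:
{"op": "arm_command", "data": {"slide": [[-0.001, -0.015, -0.006], [-0.003, -0.024, -0.006], [-0.005, -0.024, -0.003], [-0.008, -0.023, -0.001], [-0.01, -0.022, -0.001], [-0.013, -0.021, -0.001], [-0.015, -0.019, -0.001], [-0.017, -0.017, -0.001]], "angular": [[-0.2, -0.1, 3], [-0.2, -0.1, 5], [0, 0, 6], [0, 0, 6.2], [0, 0, 6.2], [0, 0, 6.2], [0, 0, 6.2], [0, 0, 6.2]], "hand": [0.01, 0.01, 0.01, 0.01, 0.01, 0.01, 0.01, 0.01]}}

```text
time: 70.0
tool_pos: [0.5161, 0.1489, 0.2539]
tcp_rot: [-1.188, -2.904, -0.002]
wrist_force: [0.3, -1.0, -5.9]
width: 0.144
```

```bash
python3 plan.py 0.54 -0.0155 0.24 90.6 .035 6.5
```

```text
t 70.0 pos [0.5161 0.1489 0.2539] F [ 0.3 -1.  -5.9] w 0.144 q [ 0.23 -0.01  1.88  0.    1.27 -0.56]
x [-0.713  0.701  0.004] y [ 0.701  0.713 -0.   ] z [-0.003  0.002 -1.   ]
d tool mm [-132.3 -100.5   13.4] rotvec deg [-0.09 -0.19 44.9 ] n 7
slide [[-0.0189, -0.0144, 0.0019], [-0.0204, -0.0122, 0.0019], [-0.0216, -0.0098, 0.0019], [-0.0226, -0.0073, 0.0019], [-0.0233, -0.0048, 0.0019], [-0.0236, -0.0021, 0.002], [-0.0237, 0.0005, 0.002]]
ang [-0.01, -0.03, 6.41]
```

Emit:
{"op": "arm_command", "data": {"slide": [[-0.018, -0.014, 0.001], [-0.02, -0.012, 0.001], [-0.021, -0.01, 0.001], [-0.022, -0.007, 0.001], [-0.023, -0.005, 0.001], [-0.023, -0.002, 0.001], [-0.018, 0, 0.001], [0, 0, 0]], "angular": [[0, 0, 6.3], [0, 0, 6.3], [0, 0, 6.3], [0, 0, 6.3], [0, 0, 6.3], [0, 0, 6.3], [0, 0, 5], [0, 0, 0]], "hand": [0.01, 0.01, 0.01, 0.01, 0.01, 0.01, 0.01, 0.01]}}

```text
time: 70.8
tool_pos: [0.5281, -0.0237, 0.2459]
tcp_rot: [-2.227, -2.211, 0.012]
wrist_force: [-0.5, 1.3, -5.0]
width: 0.148
```

```bash
python3 plan.py 0.54 -0.0155 0.16 90.6 .035 6.5
```

```text
t 70.8 pos [ 0.5281 -0.0237  0.2459] F [-0.5  1.3 -5. ] w 0.148 q [-0.09 -0.01  1.9  -0.    1.26 -0.08]
x [ 0.007  1.    -0.003] y [ 1.    -0.007 -0.008] z [-0.008 -0.003 -1.   ]
d tool mm [ 8.6 12.6 85.7] rotvec deg [-0.46  0.17 -1.02] n 3
slide [[0.0029, 0.0042, 0.0286], [0.0028, 0.0041, 0.0286], [0.0028, 0.0041, 0.0286]]
ang [-0.15, 0.06, -0.34]
```

Emit:
{"op": "arm_command", "data": {"slide": [[0.004, 0.002, 0.004], [0.004, 0.001, 0.01], [0, 0, 0.015], [0, 0, 0.017], [0, 0, 0.017], [0, 0, 0.012], [0, 0, 0.004], [0, 0, 0]], "angular": [[-0.2, 0.1, -0.5], [-0.2, 0.1, -0.5], [0, 0, 0], [0, 0, 0], [0, 0, 0], [0, 0, 0], [0, 0, 0], [0, 0, 0]], "hand": [0.01, 0.01, 0.01, 0.01, 0.01, 0.01, 0.01, 0.01]}}

```text
time: 71.6
tool_pos: [0.5268, -0.0112, 0.1577]
tcp_rot: [-2.197, -2.236, 0.004]
wrist_force: [-0.6, -0.5, -5.6]
width: 0.145
```

```bash
python3 plan.py 0.545 -0.0155 0.115 90.6 .035 6.5
```

```text
t 71.6 pos [ 0.5268 -0.0112  0.1577] F [-0.6 -0.5 -5.6] w 0.145 q [-0.07  0.06  2.    0.    1.09 -0.09]
x [-0.017  1.     0.003] y [ 1.     0.017 -0.006] z [-0.006  0.003 -1.   ]
d tool mm [-4.7 18.4 42.5] rotvec deg [-0.37 -0.17  0.4 ] n 2
slide [[-0.0024, 0.0092, 0.0213], [-0.0023, 0.0091, 0.0213]]
ang [-0.18, -0.09, 0.2]
```

Emit:
{"op": "arm_command", "data": {"slide": [[-0.003, 0.004, 0], [-0.002, 0.004, 0.003], [0, 0.002, 0.008], [0, 0, 0.01], [0, 0, 0.01], [0, 0, 0.006], [0, 0, 0.002], [0, 0, 0]], "angular": [[-0.2, -0.1, 0.2], [-0.2, -0.1, 0.2], [0, 0, 0], [0, 0, 0], [0, 0, 0], [0, 0, 0], [0, 0, 0], [0, 0, 0]], "hand": [0.01, 0.01, 0.01, 0.01, 0.01, 0.01, 0.01, 0.01]}}

```text
time: 72.4
tool_pos: [0.5399, -0.0167, 0.1171]
tcp_rot: [2.207, 2.23, 0.004]
wrist_force: [1.7, 0.2, -4.2]
width: 0.148
```

```bash
python3 plan.py 0.5535 -0.0155 0.1 90.6 .035 6.5; python3 - <<'E'
from h import *
c,im=snap('top','t33');crop(im,250,110,410,230,5,'t33a');c,im=snap('scene','s33');crop(im,255,155,425,305,4.5,'s33a')
E
```

```text
t 72.4 pos [ 0.5399 -0.0167  0.1171] F [ 1.7  0.2 -4.2] w 0.148 q [-0.08  0.12  2.02 -0.    1.   -0.09]
x [-0.01   1.    -0.001] y [1.    0.01  0.005] z [ 0.005 -0.001 -1.   ]
d tool mm [ 1.1 13.6 17.2] rotvec deg [ 0.28  0.07 -0.03] n 1
slide [[0.0011, 0.0136, 0.0172]]
ang [0.28, 0.07, -0.03]
```

View pics/t33a.png

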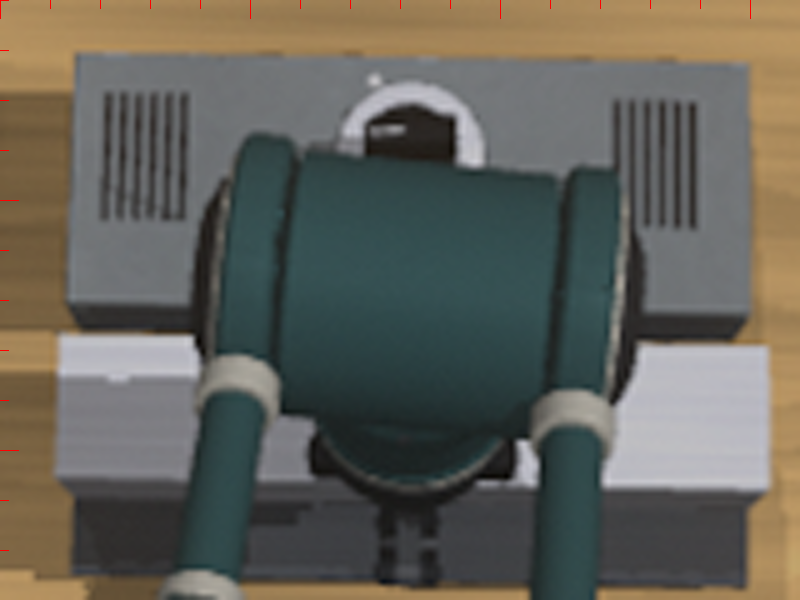

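View pics/s33a.png

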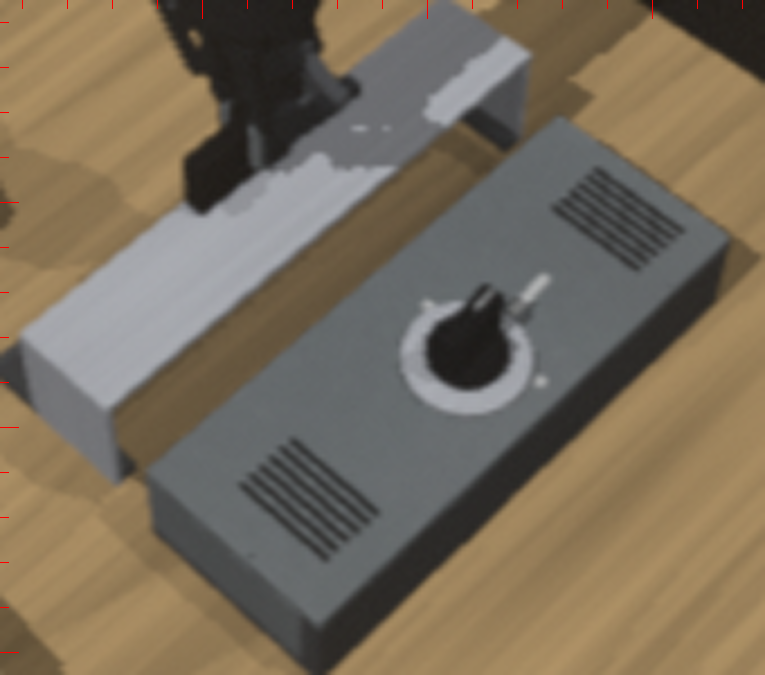

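Emit:
{"op": "arm_command", "data": {"slide": [[0.001, 0.005, 0], [0, 0.004, 0.003], [0, 0, 0.005], [0, 0, 0.005], [0, 0, 0.003], [0, 0, 0.001], [0, 0, 0], [0, 0, 0]], "angular": [[0.3, 0, 0], [0, 0, 0], [0, 0, 0], [0, 0, 0], [0, 0, 0], [0, 0, 0], [0, 0, 0], [0, 0, 0]], "hand": [0.01, 0.01, 0.01, 0.01, 0.01, 0.01, 0.01, 0.01]}}

```text
time: 73.3
tool_pos: [0.5512, -0.0155, 0.1003]
tcp_rot: [2.208, 2.231, 0.001]
wrist_force: [-0.6, 0.3, -4.5]
width: 0.145
```

```bash
python3 plan.py 0.5575 -0.0155 0.0955 90.6 .035 6.5; python3 - <<'E'
from h import *
T=bot.get_calibration('top');S=bot.get_calibration('scene')
h,w,z=.032,.157,.101
ta=lambda p:(np.array(p,float)+.5)/5-.5+[250,110]; sa=lambda p:(np.array(p,float)+.5)/4.5-.5+[255,155]
L=[[h,w,z],[h,-w,z],[-h,-w,z],[-h,w,z]]
for o in ([(T,L,ta([[60,334],[768,346],[768,495],[57,480]]))],[(S,L[:3],sa([[530,55],[118,407],[22,333]]))]):
    p,r=fit(o,[.56,-.015,.01]);a=p[2];d=np.array([.5399,-.0167])-p[:2]
    print(np.round(p,4),np.abs(r).max().round(1),'tcp in hood',np.round([np.cos(a)*d[0]+np.sin(a)*d[1],-np.sin(a)*d[0]+np.cos(a)*d[1]],4))
E
```

```text
t 73.3 pos [ 0.5512 -0.0155  0.1003] F [-0.6  0.3 -4.5] w 0.145 q [-0.07  0.16  2.   -0.    0.98 -0.08]
x [-0.01   1.    -0.001] y [1.    0.01  0.002] z [ 0.002 -0.001 -1.   ]
d tool mm [-0.   6.3  4.9] rotvec deg [ 0.14  0.08 -0.02] n 1
slide [[-0.0, 0.0063, 0.0049]]
ang [0.14, 0.08, -0.02]
[ 0.5618 -0.017   0.0084] 0.7 tcp in hood [-0.0219  0.0005]
[ 0.5656 -0.0165  0.0216] 1.3 tcp in hood [-0.0257  0.0003]
```

Emit:
{"op": "arm_command", "data": {"slide": [[0.0005, 0.003, 0], [0, 0.0025, 0], [0, 0, 0.002], [0, 0, 0.002], [0, 0, 0.001], [0, 0, 0], [0, 0, 0], [0, 0, 0]], "angular": [[0.1, 0, 0], [0, 0, 0], [0, 0, 0], [0, 0, 0], [0, 0, 0], [0, 0, 0], [0, 0, 0], [0, 0, 0]], "hand": [0.01, 0.01, 0.01, 0.01, 0.01, 0.01, 0.01, 0.01]}}

```text
time: 74.1
tool_pos: [0.5575, -0.015, 0.0954]
tcp_rot: [2.209, 2.231, 0.0]
wrist_force: [0.3, 0.2, -5.1]
width: 0.148
```

```bash
python3 plan.py 0.5575 -0.0150 0.092 90.6 .035 6.5; python3 - <<'E'
from h import *
c,im=snap('top','t34');crop(im,250,110,410,230,5,'t34a');c,im=snap('scene','s34');crop(im,255,155,425,305,4.5,'s34a')
E
```

```text
t 74.1 pos [ 0.5575 -0.015   0.0954] F [ 0.3  0.2 -5.1] w 0.148 q [-0.07  0.18  1.99 -0.    0.97 -0.08]
x [-0.01   1.    -0.001] y [1.    0.01  0.002] z [ 0.002 -0.001 -1.   ]
d tool mm [-0.  -0.   3.4] rotvec deg [ 0.09  0.08 -0.02] n 1
slide [[-0.0, -0.0, 0.0034]]
ang [0.09, 0.08, -0.02]
```

View pics/t34a.png

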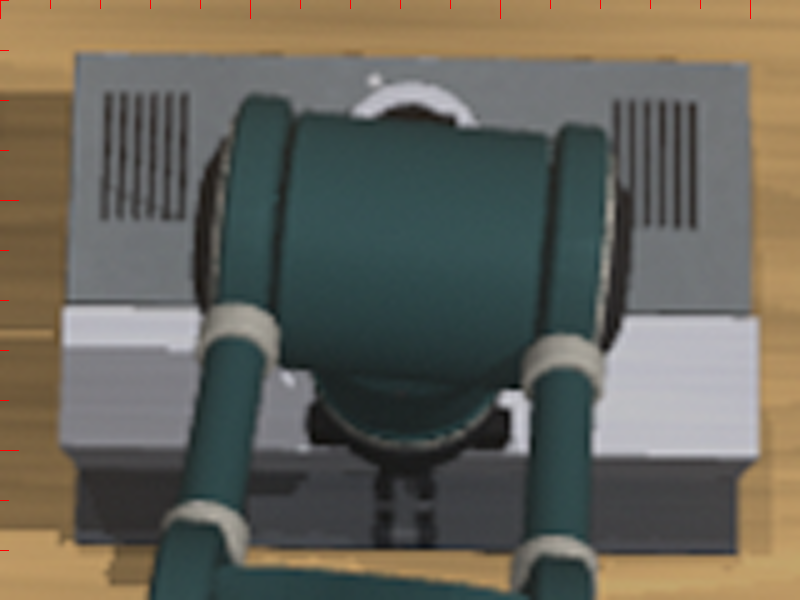

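View pics/s34a.png

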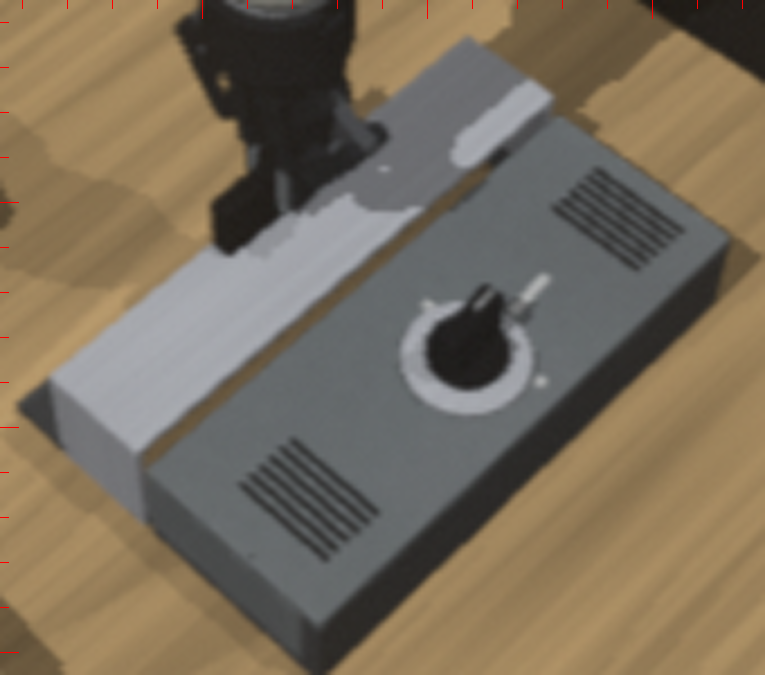

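```bash
python3 - <<'E'
from h import *
T=bot.get_calibration('top');S=bot.get_calibration('scene')
h,w=.032,.157
ta=lambda p:(np.array(p,float)+.5)/5-.5+[250,110]; sa=lambda p:(np.array(p,float)+.5)/4.5-.5+[255,155]
L=lambda z:[[h,w,z],[h,-w,z],[-h,-w,z],[-h,w,z]]
def f(c,z,px): p,r=fit([(c,L(z),px)],[.58,-.015,.01]);return p
t0=f(T,.075,ta([[62,308],[755,320],[755,460],[57,446]]));t1=f(T,.0792,ta([[63,305],[759,316],[760,458],[60,446]]))
s0=f(S,.075,sa([[555,100],[140,453],[55,383],[470,38]]));s1=f(S,.0792,sa([[553,97],[135,450],[50,380],[468,36]]))
print(np.round(t1-t0,4),np.round(s1-s0,4))
a=cv2.imread('pics/t0.png') if 0 else None
# image registration: station unaffected -> check crop shift of left/right hood ends between start and now
i0=cv2.cvtColor(cv2.imread('pics/top0.png'),6).astype(np.float32);i1=cv2.cvtColor(cv2.imread('pics/t34.png'),6).astype(np.float32)
for (x0,y0,x1,y1) in [(255,165,285,225),(380,165,408,225)]:
    print(cv2.phaseCorrelate(i0[y0:y1,x0:x1].copy(),i1[y0:y1,x0:x1].copy(),cv2.createHanningWindow((x1-x0,y1-y0),cv2.CV_32F)))
E
```

```text
[ 0.0003 -0.0014  0.0026] [-0.0004 -0.0021 -0.0029]
((0.9554156918402334, -0.5200206085467833), 0.6652610929807027)
((0.7173470328537146, -0.057140694382209034), 0.9947744252946642)
```

Emit:
{"op": "arm_command", "data": {"slide": [[0.0016, 0, 0], [0, 0, 0], [0, 0, 0.001], [0, 0, 0.001], [0, 0, 0.001], [0, 0, 0.001], [0, 0, 0], [0, 0, 0]], "angular": [[0.1, 0.1, 0], [0, 0, 0], [0, 0, 0], [0, 0, 0], [0, 0, 0], [0, 0, 0], [0, 0, 0], [0, 0, 0]], "hand": [0.01, 0.01, 0.01, 0.01, 0.01, 0.01, 0.01, 0.01]}}

```text
time: 75.0
tool_pos: [0.5582, -0.0132, 0.0927]
tcp_rot: [2.21, 2.232, 0.002]
wrist_force: [0.5, 0.7, -5.2]
width: 0.148
```

```bash
python3 plan.py 0.5575 -0.0134 0.092 90.6 .035 6.5
```

```text
t 75.0 pos [ 0.5582 -0.0132  0.0927] F [ 0.5  0.7 -5.2] w 0.148 q [-0.07  0.18  1.99  0.    0.97 -0.08]
x [-0.01  1.    0.  ] y [1.    0.01  0.001] z [ 0.001  0.    -1.   ]
d tool mm [-0.2 -0.7  0.7] rotvec deg [ 0.07 -0.02 -0.01] n 1
slide [[-0.0002, -0.0007, 0.0007]]
ang [0.07, -0.02, -0.01]
```

Emit:
{"op": "arm_command", "data": {"slide": [[0, -0.0005, 0.001], [0, 0, 0.001], [0, 0, 0.0005], [0, 0, 0], [0, 0, 0], [0, 0, 0], [0, 0, 0], [0, 0, 0]], "angular": [[0, 0, 0], [0, 0, 0], [0, 0, 0], [0, 0, 0], [0, 0, 0], [0, 0, 0], [0, 0, 0], [0, 0, 0]], "hand": [0.01, 0.01, 0.01, 0.01, 0.01, 0.01, 0.01, 0.01]}}

```text
time: 75.8
tool_pos: [0.5583, -0.0132, 0.0926]
tcp_rot: [2.209, 2.232, 0.003]
wrist_force: [-2.5, 0.0, 0.9]
width: 0.147
```

Emit:
{"op": "arm_command", "data": {"slide": [[0, 0, 0], [0, 0, 0], [0, 0, 0], [0, 0, 0], [0, 0, 0], [0, 0, -0.01], [0, 0, -0.02], [0, 0, -0.03]], "angular": [[0, 0, 0], [0, 0, 0], [0, 0, 0], [0, 0, 0], [0, 0, 0], [0, 0, 0], [0, 0, 0], [0, 0, 0]], "hand": [0.05, 0.05, 0.05, 0.05, 0.05, 0.05, 0.05, 0.05]}}

```text
time: 76.6
tool_pos: [0.5568, -0.0133, 0.1511]
tcp_rot: [-2.209, -2.231, 0.002]
wrist_force: [0.4, 0.1, -0.1]
width: 0.587
```

Emit:
{"op": "arm_command", "data": {"slide": [[0, 0, -0.04], [0, 0, -0.04], [0, 0, -0.03], [-0.03, -0.01, 0], [-0.045, -0.02, 0], [-0.045, -0.02, 0], [-0.045, -0.02, 0], [-0.045, -0.02, 0]], "angular": [[0, 0, 0], [0, 0, 0], [0, 0, 0], [0, 0, 0], [0, 0, 0], [0, 0, 0], [0, 0, 0], [0, 0, 0]], "hand": [0.05, 0.05, 0.05, 0.05, 0.05, 0.05, 0.05, 0.05]}}

```text
time: 77.4
tool_pos: [0.4739, -0.2256, 0.2802]
tcp_rot: [2.185, 2.234, 0.019]
wrist_force: [0.7, -0.3, -0.0]
width: 0.585
```

```bash
python3 - <<'E'
from h import *
st();c,im=snap('top','t35');crop(im,250,110,410,230,5,'t35a');c,im=snap('scene','s35');crop(im,255,155,425,305,4.5,'s35a')
E
```

```text
t 77.4 pos [ 0.4739 -0.2256  0.2802] F [ 0.7 -0.3 -0. ] w 0.585 q [-0.5  -0.06  1.88  0.01  1.3  -0.52]
x [-0.022  1.    -0.003] y [1.    0.022 0.02 ] z [ 0.02  -0.003 -1.   ]
```

View pics/t35.png

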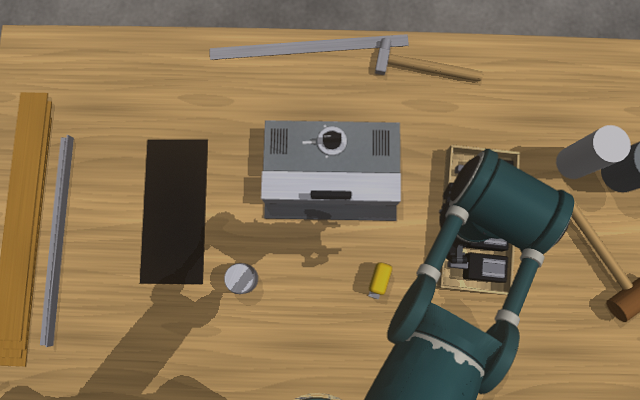

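View pics/t35a.png

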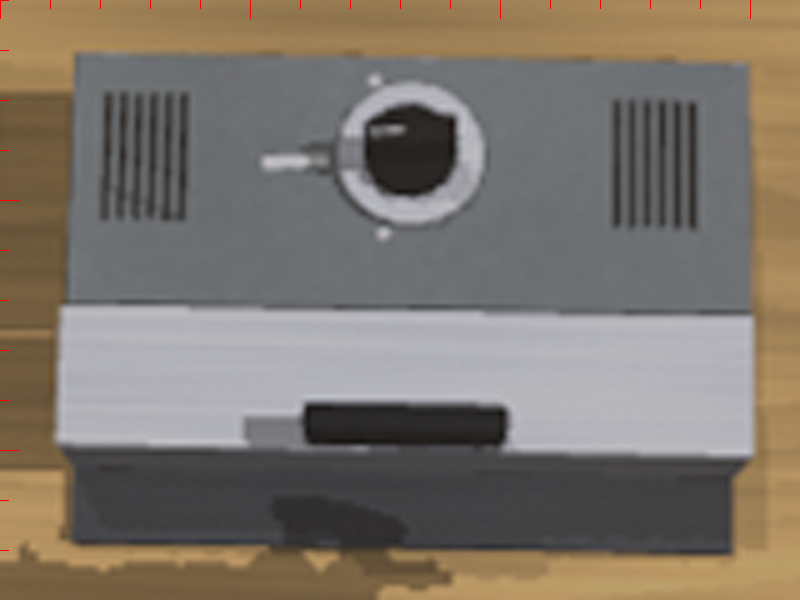

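View pics/s35a.png

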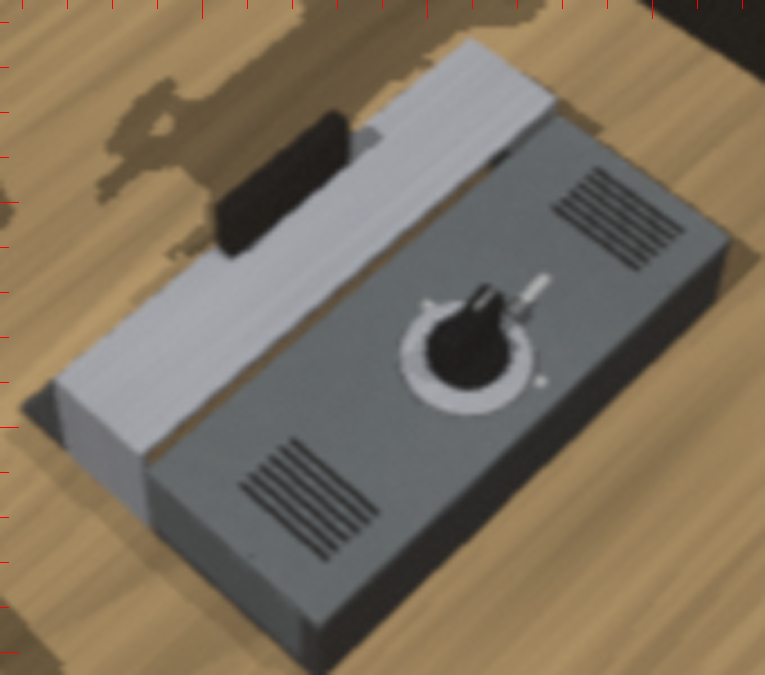

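```bash
cat > cmp.py <<'E'
import sys
from h import *
def reg(a,b,boxes):
    i0=cv2.cvtColor(cv2.imread(a),6);i1=cv2.cvtColor(cv2.imread(b),6)
    for (x0,y0,x1,y1) in boxes:
        t=i0[y0:y1,x0:x1].astype(np.float32);s=i1[y0:y1,x0:x1].astype(np.float32)
        W=np.eye(2,3,dtype=np.float32)
        try: cc,W=cv2.findTransformECC(t,s,W,cv2.MOTION_TRANSLATION,(3,200,1e-7),None,3);print((x0,y0,x1,y1),'shift px',np.round(W[:,2],2),round(cc,3))
        except cv2.error as e: print('ecc fail')
reg('pics/top0.png',f'pics/{sys.argv[1]}.png',[(258,166,300,224),(360,166,405,224),(305,180,360,206),(255,115,300,160),(360,115,405,160)])
print('scene');reg('pics/scene0.png',f'pics/{sys.argv[2]}.png',[(340,158,385,190),(256,230,300,275),(295,175,340,215),(325,230,420,300)])
E
python3 cmp.py t35 s35
```

```text
(258, 166, 300, 224) shift px [-0.14 -0.7 ] 0.992
(360, 166, 405, 224) shift px [-0.23 -0.62] 0.991
(305, 180, 360, 206) shift px [-0.16 -0.57] 0.995
(255, 115, 300, 160) shift px [0.01 0.01] 1.0
(360, 115, 405, 160) shift px [0.02 0.01] 1.0
scene
(340, 158, 385, 190) shift px [-0.34  1.95] 0.794
(256, 230, 300, 275) shift px [0.47 0.35] 0.977
(295, 175, 340, 215) shift px [ 0.19 -0.16] 0.901
(325, 230, 420, 300) shift px [-0.04  0.02] 0.998
```

Against the start picture, the hood is back within about 1.4 mm in x and 0.4 mm in y, with no measurable turn. Last, I'll back the arm away and check everything.

Emit:
{"op": "arm_command", "data": {"slide": [[0, -0.01, -0.01], [0.02, -0.01, 0], [0.03, 0, 0], [0.03, 0, 0], [0.03, 0, 0], [0.03, 0, 0], [0.02, 0, 0], [0, 0, 0]], "angular": [[0, 0, 0], [0, 0, 0], [0, 0, 0], [0, 0, 0], [0, 0, 0], [0, 0, 0], [0, 0, 0], [0, 0, 0]], "hand": [0.05, 0.05, 0.05, 0.05, 0.05, 0.05, 0.05, 0.05]}}

```text
time: 78.3
tool_pos: [0.4472, -0.0588, 0.2984]
tcp_rot: [2.184, 2.227, 0.024]
wrist_force: [0.1, 0.5, 0.8]
width: 0.586
```

```bash
python3 - <<'E'
from h import *
st();c,im=snap('top','t36');c,im=snap('scene','s36');crop(im,110,210,290,390,3.2,'s36a')
E
python3 cmp.py t36 s36
```

```text
t 78.3 pos [ 0.4472 -0.0588  0.2984] F [0.1 0.5 0.8] w 0.586 q [-0.19 -0.22  1.99  0.    1.35 -0.21]
x [-0.019  1.    -0.005] y [0.999 0.019 0.026] z [ 0.027 -0.005 -1.   ]
(258, 166, 300, 224) shift px [-0.12 -0.66] 0.995
(360, 166, 405, 224) shift px [40.97 -8.53] 0.952
(305, 180, 360, 206) shift px [ 0.5  -2.19] 0.433
(255, 115, 300, 160) shift px [-0.    0.02] 1.0
(360, 115, 405, 160) shift px [0.01 0.04] 0.998
scene
(340, 158, 385, 190) shift px [-0.54  1.82] 0.875
(256, 230, 300, 275) shift px [0.45 0.33] 0.974
(295, 175, 340, 215) shift px [0.47 0.14] 0.967
(325, 230, 420, 300) shift px [-0.04  0.02] 0.998
```

View pics/t36.png

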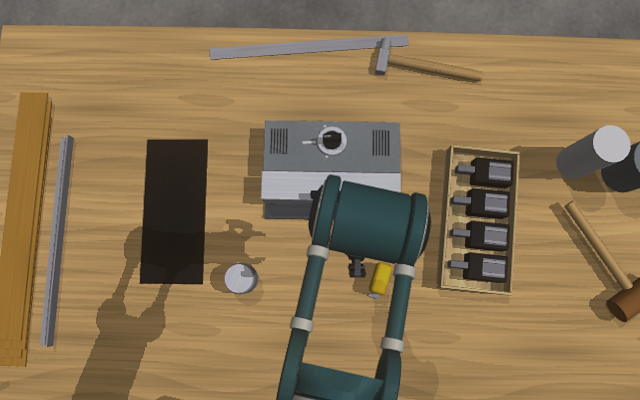

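View pics/s36.png

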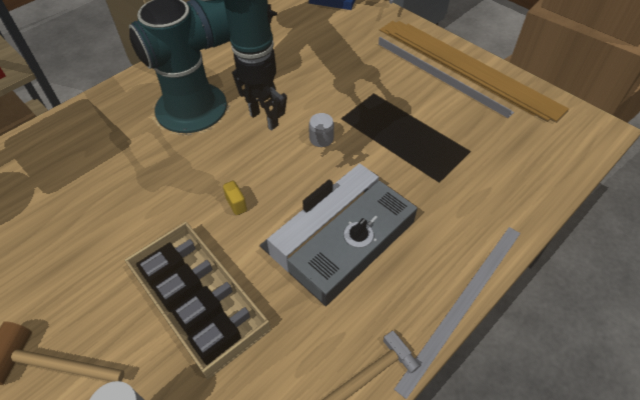

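View pics/s36a.png

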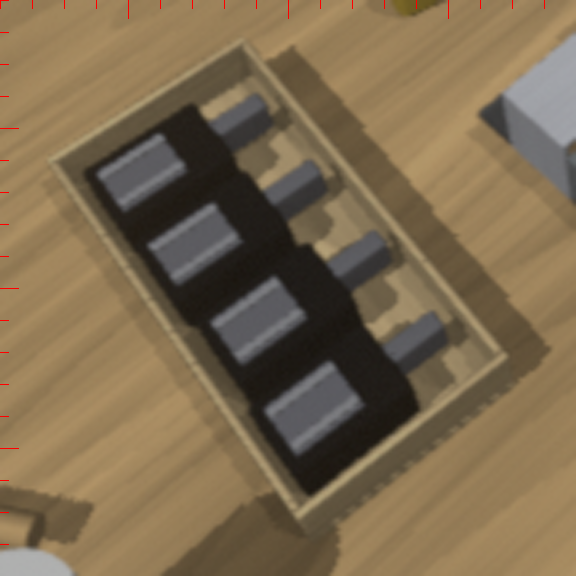

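All four packs lie flat with their contacts up. The pointer is at the bar mark, the hood is back in place, and the tin and tape haven't moved. Handing in the job.

```bash
python3 - <<'E'
from workcell import bot
print(bot.finish_job())
E
```

```text
the job is handed in; nothing more can be done
None
```

The whole job was done in the order asked and handed in at about 78 s of the 210 s limit:

- **Selector:** I turned it until its pointer stood at the bar mark. It measured 94.8° against 94.6° for the mark.
- **Packs:** All four were present. I drew each one out through the front and laid it in the crate. The last pictures show them flat, contacts up, side by side and none on top of another.
- **Hood:** I stood it on the mat before touching the packs. While it stood there it was knocked about 26 mm aside. It stayed upright, so I measured its position again before picking it up and putting it back.
- **Hood position at the end:** Compared with the first top picture, it is about 1.4 mm closer to the station and 0.4 mm to the side, with no measurable turn. That leaves a gap of about 2.6 mm instead of 4 mm. I left it there rather than disturb it again.
- **Tin and tape measure:** The last pictures show both where they started, and the gripper was open and clear of everything.

**Checks that disagreed:** In the last comparison, two top-view patches were blocked by the arm. One scene-view patch at the end of the hood matched poorly, because shadows had changed. I relied on the clear top-view patches and on viewing the pictures directly.

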